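# Set out wide bangles with the bangle stick

### The arm

A 6-joint arm with a two-finger parallel gripper is mounted at the origin on the work surface. World frame = base frame: x ahead of the robot, y to its left, z up, the work surface at z = 0. Lengths are in m, angles in rad, forces in N, time in s.
With the tool pointing down it reaches from about 0.375 to 0.9 m from the base axis. Payload 3.1 kg.
Tool frame: the origin (TCP) lies midway between the tips of the shut fingers; the grasp point (between the pads) lies 19 mm behind it (bot.pinch_z is the distance from the TCP to the grasp point, in m); x points along the fingers, y is the direction in which the jaws open and shut, and the axes are right-handed (so a half turn about x gives the same grasp; the last joint's range is limited). The gripper opens to 87 mm and grips with 3 to 60 N. Pads are 19 mm wide; open, the fingers measure 117 mm over their backs; the gripper's body (75 mm by 190 mm) begins 51 mm behind the grasp point.
Start: joints at [1.032, 0.527, 1.433, -0, 1.181, -0.178], TCP at [0.22, 0.585, 0.223] pointing down, gripper open.
Joint ranges: [-3.08, 3.08], [-0.75, 2.2], [0.22, 2.44], [-1.43, 4.57], [0, 2.65], [-2.85, 2.85]. Speed limits (rad/s): [2.79, 2.79, 3.14, 3.14, 3.14, 3.14].

### API

Orientations are given as a unit quaternion [x, y, z, w].
In Python, from bench import bot, imaging gives the robot as it stands. The module is installed in compiled form; this text tells all that it offers.
- The arm moves only by the tool play_rows, never from a script. Its argument "plan" is one flat list of numbers, 7 for each row, row after row: the shift along the tool's x, y, z in m, then the turn, a rotation vector about the tool's x, y, z in degrees, then the finger opening in m, from 0 to 0.087. A call has 1 to 5 rows; each row shifts and turns the pose as measured when the row begins, along the tool's axes as they then stand; what a row does not reach is not made up. A row lasts 1/8 s, in which the tool goes at most 62.5 mm and 10.7 degrees, less where a joint would pass 70% of its speed; a pose out of reach is approached as far as the arm can. A call is refused whole if a number of a shift passes 0.0625 or a number of a turn 10.7, either way. A call with a gripper value outside its range is refused whole. The fingers move at their own pace and stop on an object; "grip_force" is the grip in N (left out, the last holds). Time passes only in rows, so rows that do not move let the fingers close. It gives the time, the measured TCP pose, the force and the opening at its end, in the units of the state.
- bot.read_state(): the state, without advancing time (a new reading comes with each control period).
- imaging.camera(name): name is "scene" or "top" or "wrist"; returns the picture (420x560x3 uint8, blue, green, red); there is no depth.
- imaging.get_calibration(name): a dict with "fx", "fy", "cx", "cy" (pixels), "eye" and "rotation" of the camera in the world; the wrist camera has in their place "mount" (4x4, takes a point from camera to tool coordinates, whose origin is the TCP and whose axes are the tool frame's). Camera axes: x right, y up, looking along -z (the intrinsics and any distortion apply to the point x, -y, -z); pixel columns grow to the right and rows downward; lengths in m; the calibration is good to about 2 mm. A picture is of the moment at which its call begins: read the wrist's pose just before it. get_calibration takes no time and is no camera call.
- bot.hand_in(): hands the job in, once; it reports no verdict.
The state is a dict: "time_s": time; "joint_positions": joint angles; "joint_velocities": joint speeds; "joint_efforts": joint torques, N m; "ee_pos": TCP position; "ee_rot": TCP orientation; "contact_force": force on the tool from outside, world axes, zero at the start; "ft_torque": the same for the moment, N m; "grip_width": finger opening in m.
Only numpy, scipy, OpenCV 4.12 (cv2) and the standard library are available. Lean on these libraries where they do the work, as an engineer would, in place of code of your own. Each camera call takes 0.05 s, during which the arm holds its last target.

### The job

Open the stick case by holding its release tab down while sliding the clear cover fully open, take out the bangle stick, and, touching the polished bangles only with the stick, thread it through the bore of each wide wooden bangle on the table, lift it and set it down in the blue display tray: one bangle to a bay, standing on a flat with its bore along the bay's length. When all are in, lay the stick back in the case the way it lay, slide the cover fully shut until the tab springs up, and leave the other goods where they are.

Things in the scene. Friction and masses are not known exactly. Their poses are not given: they have to be found in the camera images.
- cover (a joint): clear sliding cover (200 x 120 mm, 5 mm thick, underside 52 mm above the table) on top of the stick case, running on rails along the case's y axis: 0 = shut, 0.118 m = fully open, growing as the cover moves to the case's -y (the robot's right). Slides with about 1.5 N. Locked at 0 until the release tab is held down
- tab (a joint): grey ribbed spring release tab in the cover's near edge, travels with the cover: 0 = up, 0.007 m = fully down. About 2 N starts it, 6 N holds it fully down. It must be down 0.0035 m or more while its tongue passes the small steel keeper hook at the middle of the case's near edge, that is for the first 45 mm of opening AND again for the last 45 mm of closing; when shut it springs up behind the hook
- tab_top (a point): centre of the tab's upper face (46 mm along the case's x, 50 mm along y; 59 mm above the table when up, moves with cover and tab). It lies between two ridges on the cover, 10 mm higher than the tab, running along the case's x at 28 to 33 mm either side of this point in y: a finger pressing the tab can push on these ridges to slide the cover. The keeper hook stands 35 mm nearer the robot than this point when shut, 64 mm high
- case: fixed wooden case, outside 200 mm (its x, away from the robot) x 120 mm (its y) x 52 mm high, walls 6 mm, floor 6 mm thick; origin under its centre. Inside are two cork bars across y: top 20 mm above the table at x = -0.085 to -0.070 (under the stick's handle end), top 25 mm at x = 0.030 to 0.045 (under the shaft). Two open rail run-outs, 52 mm high, continue 122 mm to its -y side
- case_seat (a point): the place in the case where the centre of the stick's handle rests: on the case's y midline, 31 mm above the table, x axis along the case's x
- stick_grip (a point): wooden bangle stick: this point is the centre of its dark square handle (70 mm long, 22 x 22 mm); its x axis points along the stick to the tip. From 35 mm to 120 mm ahead of this point runs a round shaft 12 mm thick, ending in a ball 18 mm across; the tip is 126 mm ahead. About 110 g, balanced 20 to 25 mm ahead of this point. Starts in the case, under the cover
- tray: fixed shallow display tray with blue floor, 110 mm (its x) x 290 mm (its y), 16 mm high, origin under its centre; floor top 5 mm above the table; three bays side by side in y, each 110 mm (x) x 90 mm (y), with dividers and side walls 5 mm thick, 11 mm higher than the floor; the bays are open, without a lip, at both x ends
- bay0 (a point): centre of the floor of bay 0 of the tray; x axis along the bay's length, facing away from the robot
- bay1 (a point): centre of the floor of bay 1 of the tray; x axis along the bay's length, facing away from the robot
- bay2 (a point): centre of the floor of bay 2 of the tray; x axis along the bay's length, facing away from the robot
- bangle0_center (a point): wide wooden bangle (a short eight-sided tube, 56 mm long, 72 mm across the flats, bore 58 mm across the flats, about 90 g) standing on one of its flats; this point is the centre of the bore, 36 mm above what it stands on, and its x axis runs along the bore. May be absent (None)
- bangle1_center (a point): wide wooden bangle (a short eight-sided tube, 56 mm long, 72 mm across the flats, bore 58 mm across the flats, about 90 g) standing on one of its flats; this point is the centre of the bore, 36 mm above what it stands on, and its x axis runs along the bore. May be absent (None)
- bangle2_center (a point): wide wooden bangle (a short eight-sided tube, 56 mm long, 72 mm across the flats, bore 58 mm across the flats, about 90 g) standing on one of its flats; this point is the centre of the bore, 36 mm above what it stands on, and its x axis runs along the bore. May be absent (None)
- ring_cone: bystander: white ceramic ring cone, 52 mm base, 78 mm high; origin under its centre
- polish: bystander: small jar of polish, 44 mm across, 90 mm high; origin under its centre
- thin_bangle: bystander: thin brass bangle lying flat, 68 mm across, 8 mm high; origin under its centre
- dish: bystander: small white dish, 80 mm across, 22 mm high; origin under its centre
- mirror: bystander: black hand mirror lying flat, about 135 mm long, 7 mm thick; origin under the centre of its round glass
- stick: the same stick as a body; origin 11 mm below the handle's centre
- bangle0: the same bangle as a body; origin under it, at the middle of the flat it first stands on
- bangle1: the same bangle as a body; origin under it, at the middle of the flat it first stands on
- bangle2: the same bangle as a body; origin under it, at the middle of the flat it first stands on

How it is judged:
By the outcome, as a careful person would: the job done as asked, in the order asked, and still so for the second after the job is handed in, with the robot touching nothing.
Of bangle0, bangle1, bangle2 only 2 to 3 are there at a start; the rules pass over those that are not, and their reading is None.
At some moment in a run one of bangle0, bangle1, bangle2 may be knocked a few centimetres aside while the robot is not near it.
It also fails if it takes over 210 s, if anything falls off the work surface, if the arm or the gripper's body presses on something with over 40 N, if the wrist force passes 120 N, or if a joint passes its speed limit or range.

## Working session

There is one attempt and no reset: what is moved stays moved. The work goes in short steps, Python scripts to look and compute and a tool call to move; the robot and the scene stay as the last step left them, time stands still between calls to the robot, and variables do not carry over. Pictures are saved under pics/ and viewed, and the job is handed in when it is done.

Besides the shell and the picture viewer there is one more tool, called after "Emit:" by a JSON object that holds its "op" and its "data", one argument or row to a line. play_rows: Moves the arm, as the interface text tells. Its arguments: {"type":"object","properties":{"plan":{"type":"array","items":{"type":"number"}},"grip_force":{"type":"number"}},"required":["plan"]}

I'll start by looking at the scene.

```bash
mkdir -p pics; ls
python3 - <<'E'
from bench import bot, imaging
import cv2, json
s=bot.read_state()
print(s)
for n in ("scene","top"):
    im=imaging.camera(n); cv2.imwrite(f"pics/{n}0.png",im)
for n in ("scene","top","wrist"):
    print(n,imaging.get_calibration(n))
print(bot.pinch_z)
E
```

```text
pics
{'time_s': 0.0, 'joint_positions': array([ 1.03249818e+00,  5.28479495e-01,  1.43390371e+00, -2.37405763e-05,
        1.18138822e+00, -1.78508413e-01]), 'joint_velocities': array([-9.00974240e-04,  1.55992392e-03, -5.19656959e-05, -5.66582591e-05,
       -1.23813183e-03,  2.97121654e-04]), 'joint_efforts': array([ 1.74149645e-03, -4.40046430e+01, -1.76591599e+01,  6.33892254e-02,
        5.81398350e-02, -1.71820516e-04]), 'ee_pos': array([0.21964972, 0.5843475 , 0.221563  ]), 'ee_rot': array([ 0.12579258,  0.69595895, -0.12724075,  0.69543307]), 'contact_force': array([ 0.42395653,  0.34761211, -0.48792342]), 'ft_torque': array([ 0.01263433, -0.03989781,  0.05354476]), 'grip_width': 0.08678942040297448}
scene {'fx': 383.94645262499233, 'fy': 383.94645262499233, 'cx': 281.0989814390366, 'cy': 203.9197853770318, 'eye': array([1.01007939, 0.12779043, 0.7906976 ]), 'rotation': array([0.1698222 , 0.19873106, 0.74870502, 0.60918567])}
top {'fx': 443.42139229170397, 'fy': 443.42139229170397, 'cx': 282.81740354787985, 'cy': 207.5502967885539, 'eye': array([0.43105135, 0.05214068, 1.0994318 ]), 'rotation': array([ 0.05660116, -0.06136053, -0.69975996,  0.70948375])}
wrist {'fx': 358.0682706768138, 'fy': 358.0682706768138, 'cx': 283.4724176997137, 'cy': 213.79078672682735, 'mount': array([[-3.77251737e-04,  2.63700077e-01, -9.64604648e-01,
        -1.62651767e-01],
       [ 9.99999929e-01,  1.20518431e-04, -3.58147756e-04,
        -7.79681276e-04],
       [ 2.18090476e-05, -9.64604714e-01, -2.63700104e-01,
        -7.20601648e-02],
       [ 0.00000000e+00,  0.00000000e+00,  0.00000000e+00,
         1.00000000e+00]])}
0.0187
```

View pics/scene0.png

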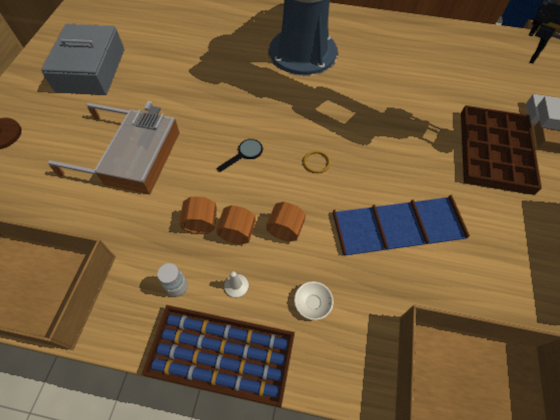

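View pics/top0.png

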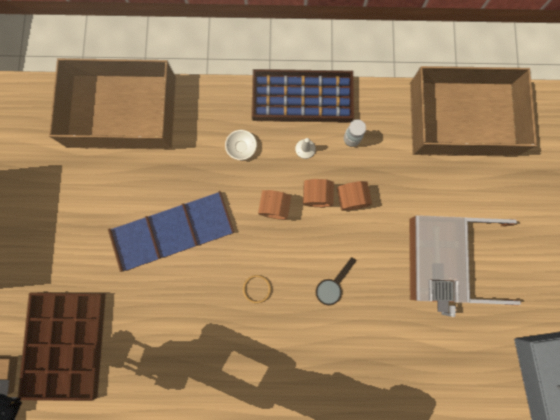

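```bash
cat > h.py <<'E'
import numpy as np, cv2
from scipy.spatial.transform import Rotation as R
from bench import bot, imaging
def cam(name, state=None):
    c=imaging.get_calibration(name)
    K=np.array([[c['fx'],0,c['cx']],[0,c['fy'],c['cy']],[0,0,1]])
    if name=='wrist':
        s=state or bot.read_state()
        T=np.eye(4);T[:3,:3]=R.from_quat(s['ee_rot']).as_matrix();T[:3,3]=s['ee_pos']
        M=T@c['mount']
        return K,M[:3,:3],M[:3,3]
    return K,R.from_quat(c['rotation']).as_matrix(),np.array(c['eye'])
def proj(C,P):
    K,Rm,e=C
    p=(np.atleast_2d(P)-e)@Rm
    p=p*[1,-1,-1]
    q=p@K.T
    return q[:,:2]/q[:,2:]
def back(C,uv,z):
    K,Rm,e=C
    uv=np.atleast_2d(uv).astype(float)
    d=np.c_[uv,np.ones(len(uv))]@np.linalg.inv(K).T*[1,-1,-1]@Rm.T
    return e+d*((z-e[2])/d[:,2])[:,None]
def crop(im,x0,y0,w,h,f,name):
    c=cv2.resize(im[y0:y0+h,x0:x0+w],None,fx=f,fy=f,interpolation=cv2.INTER_CUBIC)
    cv2.imwrite(name,c)
def pose_z(p,yaw,P):
    c,s=np.cos(yaw),np.sin(yaw)
    P=np.atleast_2d(P).astype(float)
    return np.c_[p[0]+c*P[:,0]-s*P[:,1],p[1]+s*P[:,0]+c*P[:,1],P[:,2]]
E
python3 - <<'E'
from h import *
for n in ("scene","top"):
    print(n,proj(cam(n),[[0,0,0],[.5,-.3,0],[.5,.3,0]]))
im=cv2.imread('pics/top0.png')
crop(im,400,200,130,130,6,'pics/c1.png')
crop(im,240,160,150,60,5,'pics/c2.png')
crop(im,100,180,150,100,5,'pics/c3.png')
E
```

```text
scene [[302.71302264  50.6916681 ]
 [152.41773677 161.19511516]
 [390.06386301 203.42866974]]
top [[299.38336811 473.97022042]
 [421.94893831 255.93358832]
 [179.25229752 252.61267033]]
```

View pics/c1.png

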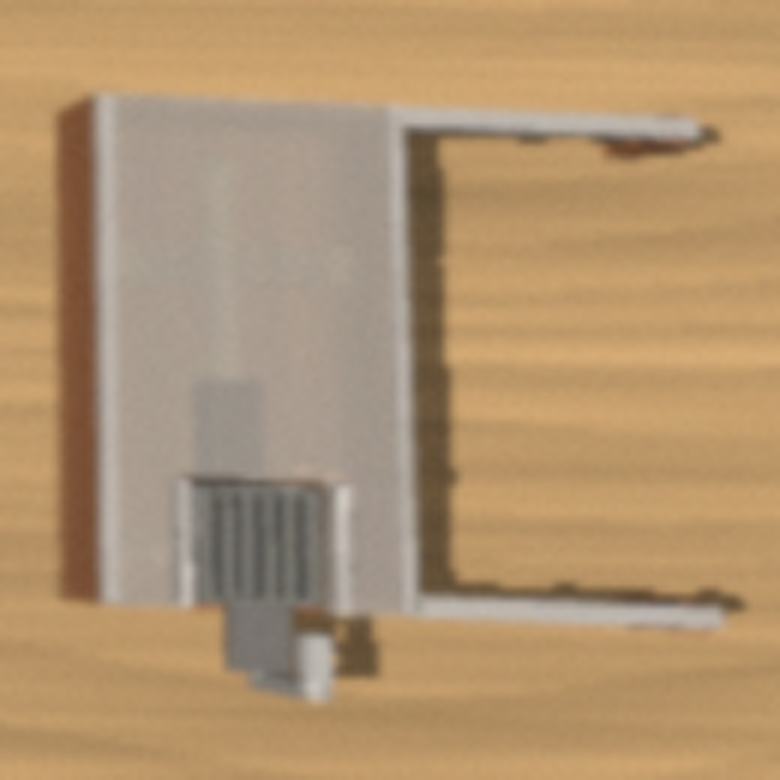

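View pics/c2.png

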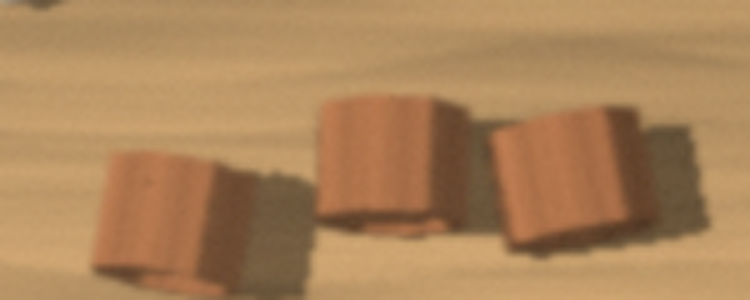

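View pics/c3.png

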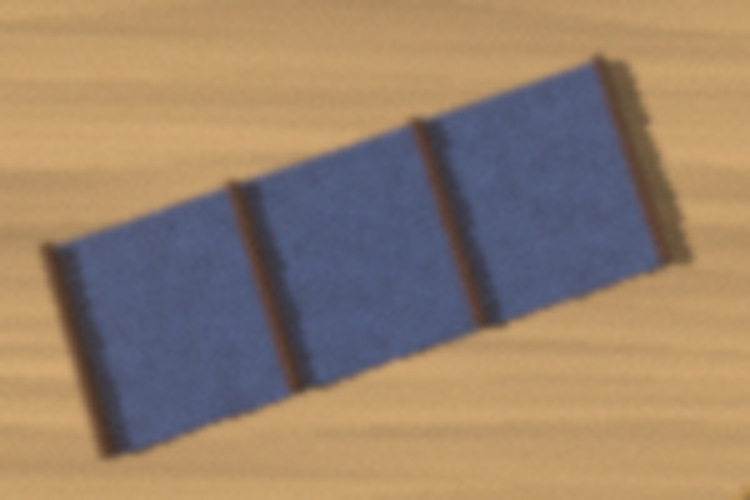

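```bash
cat > fit.py <<'E'
from h import *
from scipy.optimize import minimize
a=0.036; t=a*np.tan(np.pi/8)
def tube(r=0.036,L=0.028,z0=0.036):
    ang=np.pi/8+np.arange(8)*np.pi/4
    o=r/np.cos(np.pi/8)*np.c_[np.cos(ang),np.sin(ang)]
    return np.vstack([np.c_[np.full(8,s*L),o[:,0],z0+o[:,1]] for s in(-1,1)])
def hullmask(C,P,roi,f):
    q=(proj(C,P)-roi[:2])*f
    m=np.zeros((int(roi[3]*f),int(roi[2]*f)),np.uint8)
    cv2.fillConvexPoly(m,cv2.convexHull(q.astype(np.float32)).round().astype(np.int32),1)
    return m
def bmask(im):
    b,g,r=[im[...,i].astype(int) for i in range(3)]
    return ((r>60)&(r>1.65*g)&(g<135)).astype(np.uint8)
def fit_hull(masks,cams,rois,p0,P,f=6):
    ms=[cv2.resize(m[r[1]:r[1]+r[3],r[0]:r[0]+r[2]],None,fx=f,fy=f,interpolation=cv2.INTER_LINEAR) for m,r in zip(masks,rois)]
    def cost(p):
        c=0
        for m,C,r in zip(ms,cams,rois):
            h=hullmask(C,pose_z(p[:2],p[2],P),np.array(r),f)
            c+=1-(h&m).sum()/max(1,(h|m).sum())
        return c
    best=None
    for dy in(-.2,0,.2):
        x0=np.array(p0)+[0,0,dy]
        s=np.vstack([x0]+[x0+np.eye(3)[i]*[.01,.01,.12][i] for i in range(3)])
        r=minimize(cost,x0,method='Nelder-Mead',options=dict(initial_simplex=s,xatol=1e-4,fatol=1e-4))
        if best is None or r.fun<best.fun: best=r
    return best
E
python3 - <<'E'
from fit import *
s=bot.read_state();print(R.from_quat(s['ee_rot']).as_matrix().round(3))
T=cv2.imread('pics/top0.png');S=cv2.imread('pics/scene0.png')
for p in [(150+240-240,0)]: pass
print(T[190,317],T[205,275],T[195,353],T[230,300],T[209,317]); print(S[215,200],S[225,237],S[220,288],S[222,200])
mt,msn=bmask(T),bmask(S)
cv2.imwrite('pics/m.png',np.vstack([cv2.resize(mt[160:230,240:390]*255,None,fx=4,fy=4),cv2.resize(msn[185:255,170:320]*255,None,fx=4,fy=4)]))
E
```

```text
[[-0.001  0.352  0.936]
 [-0.002  0.936 -0.352]
 [-1.    -0.002 -0.   ]]
[ 75 115 173] [ 73 110 165] [ 77 118 181] [ 97 141 176] [111 164 205]
[ 43  92 154] [ 45  94 157] [ 43  92 155] [22 44 73]
```

View pics/m.png

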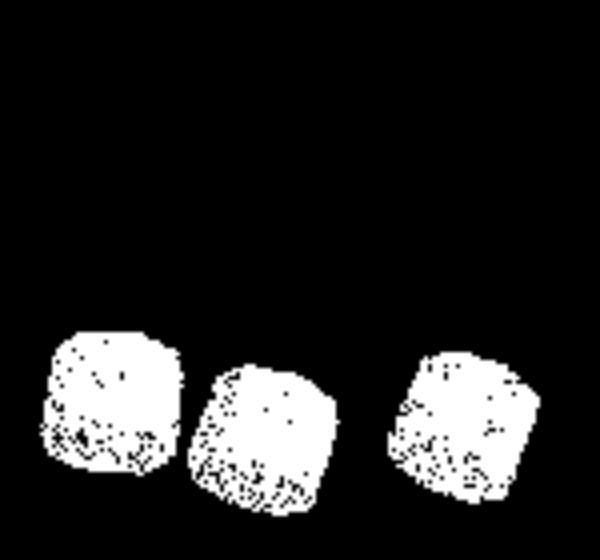

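```bash
cat >> fit.py <<'E'
def bmask2(im,k,lo=40):
    im=cv2.GaussianBlur(im,(3,3),0)
    b,g,r=[im[...,i].astype(int) for i in range(3)]
    m=((r>lo)&(r>k*g)).astype(np.uint8)
    return cv2.morphologyEx(m,cv2.MORPH_CLOSE,np.ones((3,3),np.uint8))
def overlay(im,C,P,segs,col=(0,255,0),f=4,roi=None):
    x0,y0,w,h=roi
    o=cv2.resize(im[y0:y0+h,x0:x0+w],None,fx=f,fy=f,interpolation=cv2.INTER_CUBIC)
    for PP in P:
        q=((proj(C,PP)-[x0,y0]+.5)*f)
        for i,j in segs: cv2.line(o,tuple(q[i].round().astype(int).tolist()),tuple(q[j].round().astype(int).tolist()),col,1)
    return o
tubesegs=[(i,(i+1)%8) for i in range(8)]+[(8+i,8+(i+1)%8) for i in range(8)]+[(i,i+8) for i in range(8)]
def fit_bangles(tag,T,S,uvs):
    Ct,Cs=cam('top'),cam('scene')
    mt,ms=bmask2(T,1.4),bmask2(S,1.55)
    out=[]
    for uv in uvs:
        p=back(Ct,[uv],0.072)[0]
        def comp(m,C):
            q=proj(C,[[p[0],p[1],.045]])[0].round().astype(int)
            n,l=cv2.connectedComponents(m)
            k=l[q[1],q[0]]
            return (l==k).astype(np.uint8),(max(0,q[0]-40),max(0,q[1]-40),80,80)
        m1,r1=comp(mt,Ct);m2,r2=comp(ms,Cs)
        b=fit_hull([m1,m2],[Ct,Cs],[r1,r2],[p[0],p[1],0],tube())
        b1=fit_hull([m1],[Ct],[r1],[p[0],p[1],0],tube())
        b2=fit_hull([m2],[Cs],[r2],[p[0],p[1],0],tube())
        for n,x in(('both',b),('top',b1),('scene',b2)): print(n,x.x[:2].round(4),np.degrees(x.x[2]).round(1),round(x.fun,3),end=' | ')
        print()
        out.append(b.x)
    Ps=[pose_z(p[:2],p[2],tube()) for p in out]
    c=np.array([proj(Ct,[[p[0],p[1],.04]])[0] for p in out]).mean(0).astype(int)
    d=np.array([proj(Cs,[[p[0],p[1],.04]])[0] for p in out]).mean(0).astype(int)
    o=np.vstack([overlay(T,Ct,Ps,tubesegs,roi=(max(0,c[0]-90),c[1]-35,180,70)),overlay(S,Cs,Ps,tubesegs,roi=(max(0,d[0]-90),d[1]-40,180,80))])
    cv2.imwrite(f'pics/{tag}.png',o)
    return out
E
python3 - <<'E'
from fit import *
T=cv2.imread('pics/top0.png');S=cv2.imread('pics/scene0.png')
fit_bangles('fb0',T,S,[(273,203),(316,191),(352,195)])
E
```

```text
both [0.6174 0.067 ] -8.6 0.222 | top [0.6161 0.0657] -8.5 0.115 | scene [0.6185 0.0682] -5.5 0.1 | 
both [ 0.6478 -0.0386] -2.3 0.205 | top [ 0.6473 -0.0396] -4.1 0.101 | scene [ 0.6495 -0.037 ] -6.7 0.098 | 
both [ 0.6422 -0.1266] 11.6 0.19 | top [ 0.6413 -0.1277] 12.3 0.087 | scene [ 0.6437 -0.1251] 7.8 0.094 |
```

View pics/fb0.png

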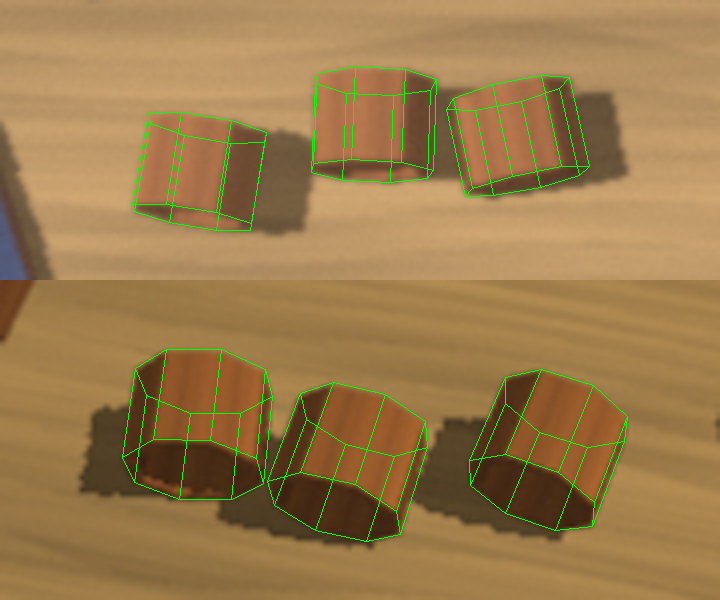

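```bash
cat > /dev/null
python3 - <<'E'
from fit import *
from scipy.optimize import least_squares
T=cv2.imread('pics/top0.png');S=cv2.imread('pics/scene0.png')
Ct,Cs=cam('top'),cam('scene')
# tray: wall top centrelines
zt=.016; D=.1425; H=.0475
P=np.array([[sx*.055,y,zt] for y in(D,H,-H,-D) for sx in(1,-1)])
uv=np.array([(48,245),(105,455),(235,185),(297,388),(415,120),(485,323),(600,58),(665,262)])/5+[100,180]-.5
r=least_squares(lambda p:(proj(Ct,pose_z(p[:2],p[2],P))-uv).ravel(),[.55,.3,.25])
print('tray',r.x,np.degrees(r.x[2]),np.abs(r.fun).max())
tr=r.x
box=lambda x,y,z0,z1,cx=0,cy=0:np.array([[cx+sx*x,cy+sy*y,z] for z in(z0,z1) for sx,sy in((1,1),(1,-1),(-1,-1),(-1,1))])
segs=[(i,(i+1)%4) for i in range(4)]+[(4+i,4+(i+1)%4) for i in range(4)]
bays=[pose_z(tr[:2],tr[2],box(.055,.045,.005,.016,0,c)) for c in(-.095,0,.095)]
o1=overlay(T,Ct,bays,segs,roi=(100,185,150,90))
qs=proj(Cs,[[tr[0],tr[1],0]])[0].astype(int)
o2=overlay(S,Cs,bays,segs,roi=(qs[0]-75,qs[1]-45,150,90))
cv2.imwrite('pics/tr.png',np.vstack([o1,o2]))
# case cover
P=np.array([[.1,.06,.057],[.1,-.06,.057],[-.1,.06,.057],[-.1,-.06,.057]])
uv=np.array([(95,95),(393,105),(103,603),(412,612)])/6+[400,200]-.5
r=least_squares(lambda p:(proj(Ct,pose_z(p[:2],p[2],P))-uv).ravel(),[.5,-.3,0])
print('case',r.x,np.degrees(r.x[2]),np.abs(r.fun).max());ca=r.x
bs=[pose_z(ca[:2],ca[2],box(.1,.06,.0,.052)),pose_z(ca[:2],ca[2],box(.1,.06,.052,.057))]
o1=overlay(T,Ct,bs,segs,roi=(400,205,130,110),f=5)
qs=proj(Cs,[[ca[0],ca[1],0.03]])[0].astype(int)
o2=overlay(S,Cs,bs,segs,roi=(qs[0]-65,qs[1]-55,130,110),f=5)
cv2.imwrite('pics/ca.png',np.hstack([o1,o2])[:,:1300]); cv2.imwrite('pics/ca1.png',o1);cv2.imwrite('pics/ca2.png',o2)
E
```

```text
tray [0.55362981 0.31955767 0.35078481] 20.098489183817065 0.9795628298887209
case [ 0.49278765 -0.32702962 -0.01942475] -1.1129561930996552 0.6168050668161413
```

View pics/tr.png

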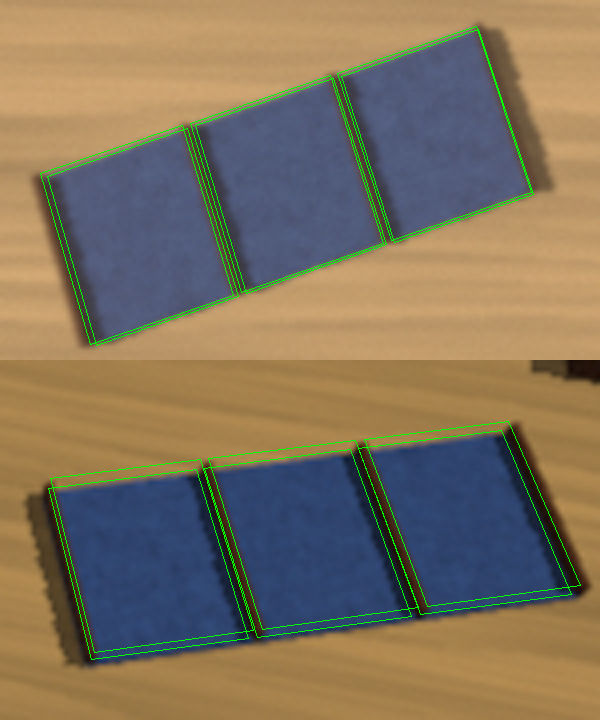

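View pics/ca1.png

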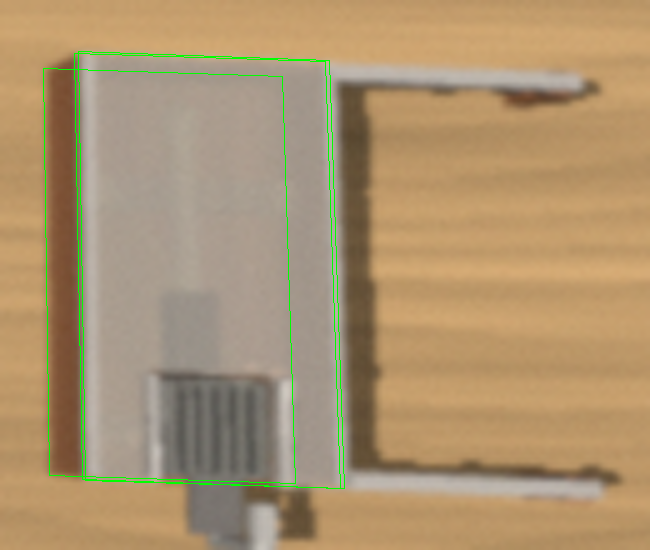

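View pics/ca2.png

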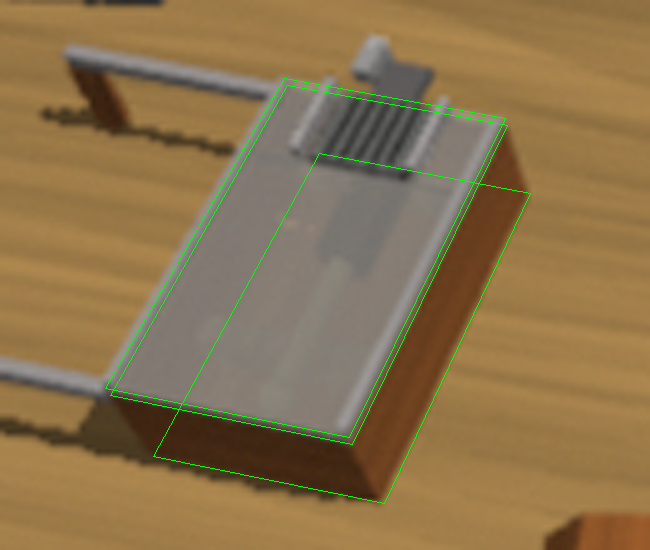

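```bash
cat > plan.py <<'E'
from h import *
def Rd(yaw,pitch=0): # tool z = (cos,sin,0), tool x = down ; pitch>0 raises tool z
    c,s=np.cos(yaw),np.sin(yaw)
    z=np.array([c,s,0.]);x=np.array([0,0,-1.]);y=np.cross(z,x)
    M=np.c_[x,y,z]
    return M@R.from_rotvec([0,-pitch,0]).as_matrix() if pitch else M
def st():
    s=bot.read_state(); return np.array(s['ee_pos']),R.from_quat(s['ee_rot']).as_matrix(),s
def show():
    p,M,s=st()
    print('t',round(s['time_s'],2),'pos',p.round(4),'yaw',round(np.degrees(np.arctan2(M[1,2],M[0,2])),2),'pitch',round(np.degrees(np.arcsin(M[2,2])),2),'F',np.round(s['contact_force'],1),'grip',round(s['grip_width'],4),'j',np.degrees(s['joint_positions']).round(0))
def plan(wps,maxd=.055,maxa=10.,grip=None):
    p,M,s=st(); show()
    g=grip
    rows=[]
    for w in wps:
        tp=np.array(w[0]);TM=Rd(np.radians(w[1]),np.radians(w[2]) if len(w)>2 else 0)
        d=np.linalg.norm(tp-p);a=np.degrees(np.linalg.norm(R.from_matrix(M.T@TM).as_rotvec()))
        n=max(1,int(np.ceil(max(d/maxd,a/maxa)-1e-6)))
        for k in range(n):
            f=1/(n-k)
            sh=np.round(M.T@(tp-p)*f,4)
            rv=np.round(np.degrees(R.from_matrix(M.T@TM).as_rotvec())*f,1)
            rows.append(list(sh)+list(rv))
            p=p+M@sh;M=M@R.from_rotvec(np.radians(rv)).as_matrix()
    for i,r in enumerate(rows):
        if i%5==0: print('--')
        print(', '.join(f'{v:g}' for v in r)+(f', {g:g},' if g is not None else ','))
E
python3 - <<'E'
from plan import *
Ct,Cs=cam('top'),cam('scene')
print('tab',back(Ct,[[400+258/6-.5,200+540/6-.5]],.059),'ridge mid',back(Ct,[[400+264/6-.5,200+540/6-.5]],.069))
# predicted hole from case: 
print(pose_z((.4928,-.327),-.0194,[[-.077,0,.059],[-.075,-.0,.06]]))
plan([((.45,.35,.24),-20),((.45,-.1,.24),-1),((.417,-.325,.12),-1)],grip=0)
E
```

```text
tab [[ 0.4195511  -0.32574723  0.059     ]] ridge mid [[ 0.41969155 -0.32441336  0.069     ]]
[[ 0.41581449 -0.32550629  0.059     ]
 [ 0.41781411 -0.32554509  0.06      ]]
t 0.1 pos [0.2197 0.5844 0.2216] yaw -20.62 pitch -0.02 F [-1.  -0.4 -0.2] grip 0.0872 j [ 59.  30.  82.  -0.  68. -10.]
--
-0.003, -0.0231, 0.0497, -0.1, -0, 0, 0,
-0.003, -0.0231, 0.0496, -0.1, -0, 0, 0,
-0.003, -0.0232, 0.0496, -0.1, -0, 0, 0,
-0.0031, -0.0233, 0.0496, -0.1, -0, 0, 0,
-0.003, -0.0234, 0.0495, -0.1, -0, 0.1, 0,
--
-0.0031, -0.0235, 0.0495, -0.1, -0, 0, 0,
0, -0.047, 0.0171, -2.1, -0, 0, 0,
0, -0.0476, 0.0154, -2.1, -0, 0, 0,
0, -0.0481, 0.0136, -2.1, -0, 0, 0,
0, -0.0486, 0.0119, -2.1, -0, 0, 0,
--
0, -0.049, 0.0101, -2.1, -0, 0, 0,
0, -0.0493, 0.0082, -2.1, -0, 0, 0,
0, -0.0496, 0.0065, -2.1, -0, 0, 0,
0, -0.0497, 0.0046, -2.2, -0, 0, 0,
0, -0.0499, 0.0027, -2.1, -0, 0, 0,
--
0.024, -0.0451, -0.0058, -0, -0, 0, 0,
0.024, -0.0451, -0.0058, -0, -0, 0, 0,
0.024, -0.0451, -0.0058, -0, -0, 0, 0,
0.024, -0.0451, -0.0058, -0, -0, 0, 0,
0.024, -0.0452, -0.0058, -0, -0, 0, 0,
```

Emit:
{"op": "play_rows", "data": {
  "plan": [-0.003,-0.023,0.05,0,0,0,0,-0.003,-0.023,0.05,0,0,0,0,-0.003,-0.023,0.05,0,0,0,0,-0.003,-0.023,0.05,0,0,0,0,-0.003,-0.023,0.05,0,0,0,0]
}}

```text
time_s: 0.72
ee_pos: [0.4149, 0.3863, 0.2344]
ee_rot: [0.122, 0.697, -0.125, 0.695]
contact_force: [0.3, 0.6, -0.4]
grip_width: 0.045
```

Emit:
{"op": "play_rows", "data": {
  "plan": [-0.003,-0.023,0.05,0,0,0,0,0,-0.047,0.017,-2,0,0,0,0,-0.048,0.016,-2,0,0,0,0,-0.048,0.014,-2,0,0,0,0,-0.049,0.012,-2,0,0,0]
}}

```text
time_s: 1.35
ee_pos: [0.4583, 0.1386, 0.2366]
ee_rot: [0.072, 0.704, -0.075, 0.703]
contact_force: [0.8, 0.5, -0.5]
grip_width: 0.0014
```

Emit:
{"op": "play_rows", "data": {
  "plan": [0,-0.049,0.01,-2,0,0,0,0,-0.049,0.008,-2,0,0,0,0,-0.05,0.006,-2,0,0,0,0,-0.05,0.004,-2,0,0,0,0,-0.05,0.002,-2,0,0,0]
}}

```text
time_s: 1.98
ee_pos: [0.4527, -0.1195, 0.2367]
ee_rot: [0.009, 0.708, -0.011, 0.706]
contact_force: [0.9, 0.4, 0.1]
grip_width: 0.0003
```

Run:
```python
from plan import *
plan([((.4185,-.3255,.13),-1)],grip=0)
```

```text
t 1.98 pos [ 0.4527 -0.1195  0.2367] yaw -1.56 pitch -0.19 F [0.9 0.4 0.1] grip 0.0003 j [ -28.   17.  103.   -0.   60. -117.]
--
0.0215, -0.0413, -0.0057, -0.1, -0, 0, 0,
0.0215, -0.0413, -0.0057, -0.1, -0, 0, 0,
0.0215, -0.0413, -0.0058, -0.1, -0.1, 0.1, 0,
0.0214, -0.0413, -0.0059, -0.1, -0, 0, 0,
0.0213, -0.0413, -0.006, -0.2, -0.1, 0.1, 0,
```

Emit:
{"op": "play_rows", "data": {
  "plan": [0.021,-0.041,-0.006,0,0,0,0,0.021,-0.041,-0.006,0,0,0,0,0.021,-0.041,-0.006,0,0,0,0,0.021,-0.041,-0.006,0,0,0,0,0.021,-0.041,-0.006,-0.5,-0.2,0,0]
}}

```text
time_s: 2.6
ee_pos: [0.4165, -0.3326, 0.1305]
ee_rot: [0.005, 0.705, -0.009, 0.709]
contact_force: [0.5, -1.0, -0.1]
grip_width: 0.0009
```

Run:
```python
from plan import *
plan([((.4185,-.3255,.08),-1)],grip=0)
s=bot.read_state()
im=imaging.camera('wrist');C=cam('wrist',s)
q=proj(C,[[.4185,-.3255,.059]]);print(q)
cv2.circle(im,tuple(q[0].astype(int).tolist()),4,(0,255,0),1)
cv2.imwrite('pics/w1.png',im)
```

```text
t 2.6 pos [ 0.4165 -0.3326  0.1305] yaw -1.14 pitch 0.28 F [ 0.5 -1.  -0.1] grip 0.0009 j [ -51.   31.  101.    0.   48. -140.]
--
0.0505, 0.0074, 0.0016, -0.1, 0.3, 0.3, 0,
[[295.33499005 227.505104  ]]
```

View pics/w1.png

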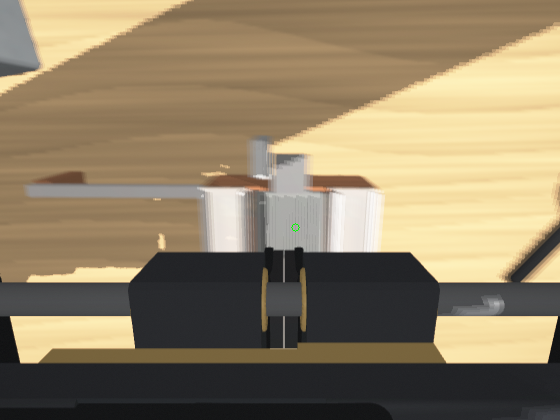

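Emit:
{"op": "play_rows", "data": {
  "plan": [0.02,0.004,0.001,0,0.3,0.3,0,0.02,0.003,0,0,0,0,0,0.005,0,0,0,0,0,0,0,0,0,0,0,0,0]
}}

```text
time_s: 3.15
ee_pos: [0.4159, -0.3327, 0.0807]
ee_rot: [0.009, 0.708, -0.01, 0.706]
contact_force: [-0.5, -0.3, 0.0]
grip_width: 0.0003
```

Run:
```python
from plan import *
plan([((.4185,-.3255,.054),-1)],grip=0)
```

```text
t 3.15 pos [ 0.4159 -0.3327  0.0807] yaw -1.51 pitch -0.16 F [-0.5 -0.3  0. ] grip 0.0003 j [ -51.   36.  102.   -0.   42. -139.]
--
0.0267, 0.0073, 0.0025, -0.5, -0.2, 0.1, 0,
```

Emit:
{"op": "play_rows", "data": {
  "plan": [0,0.007,0.003,-0.5,0,0,0,0.005,0,0,0,0,0,0,0,0,0,0,0,0,0]
}}

```text
time_s: 3.52
ee_pos: [0.4203, -0.3256, 0.0772]
ee_rot: [0.004, 0.707, -0.007, 0.707]
contact_force: [0.2, 0.7, 1.0]
grip_width: 0.0002
```

Run:
```python
from plan import *
plan([((.4185,-.3255,.054),-1)],grip=0)
```

```text
t 3.52 pos [ 0.4203 -0.3256  0.0772] yaw -0.92 pitch -0.03 F [0.2 0.7 1. ] grip 0.0002 j [ -50.   36.  102.   -0.   42. -139.]
--
0.0232, 0.0001, -0.0018, 0.1, -0, 0.2, 0,
```

Good; now press down slowly on the tab.

Emit:
{"op": "play_rows", "data": {
  "plan": [0.009,0,-0.001,0,0,0,0,0.007,0,0,0,0,0,0,0.002,0,0,0,0,0,0]
}}

```text
time_s: 3.9
ee_pos: [0.4195, -0.326, 0.0584]
ee_rot: [0.004, 0.707, -0.007, 0.707]
contact_force: [0.6, 1.3, 2.1]
grip_width: 0.0004
```

Emit:
{"op": "play_rows", "data": {
  "plan": [0.002,0,0,0,0,0,0,0.002,0,0,0,0,0,0,0,0,0,0,0,0,0]
}}

```text
time_s: 4.28
ee_pos: [0.4195, -0.326, 0.0546]
ee_rot: [0.004, 0.707, -0.007, 0.707]
contact_force: [-0.6, 0.4, 4.8]
grip_width: 0.0003
```

Run:
```python
from plan import *
show()
```

```text
t 4.28 pos [ 0.4195 -0.326   0.0546] yaw -0.93 pitch 0.02 F [-0.6  0.4  4.8] grip 0.0003 j [ -50.   38.  103.   -0.   39. -139.]
```

Emit:
{"op": "play_rows", "data": {
  "plan": [0.001,0,0,0,0,0,0,0,-0.008,0,0,0,0,0,0,-0.01,0,0,0,0,0]
}}

```text
time_s: 4.65
ee_pos: [0.419, -0.3437, 0.0542]
ee_rot: [0.004, 0.707, -0.006, 0.707]
contact_force: [-1.3, 1.5, 4.6]
grip_width: 0.0007
```

Run:
```python
from plan import *
show()
```

```text
t 4.65 pos [ 0.419  -0.3437  0.0542] yaw -0.88 pitch -0.02 F [-1.3  1.5  4.6] grip 0.0007 j [ -51.   39.  102.   -0.   40. -140.]
```

Emit:
{"op": "play_rows", "data": {
  "plan": [0.001,-0.01,0,0,0,0,0,0,-0.01,0,0,0,0,0,0,-0.01,0,0,0,0,0,0,-0.01,0,0,0,0,0]
}}

```text
time_s: 5.15
ee_pos: [0.4179, -0.3875, 0.0533]
ee_rot: [0.005, 0.707, -0.007, 0.707]
contact_force: [-0.1, 2.2, 5.6]
grip_width: 0.0008
```

Run:
```python
from plan import *
show()
cv2.imwrite('pics/t1.png',cv2.resize(imaging.camera('top')[180:330,380:540],None,fx=4,fy=4))
```

```text
t 5.15 pos [ 0.4179 -0.3875  0.0533] yaw -0.95 pitch -0.04 F [-0.1  2.2  5.6] grip 0.0008 j [ -54.   40.   97.   -0.   42. -143.]
```

View pics/t1.png

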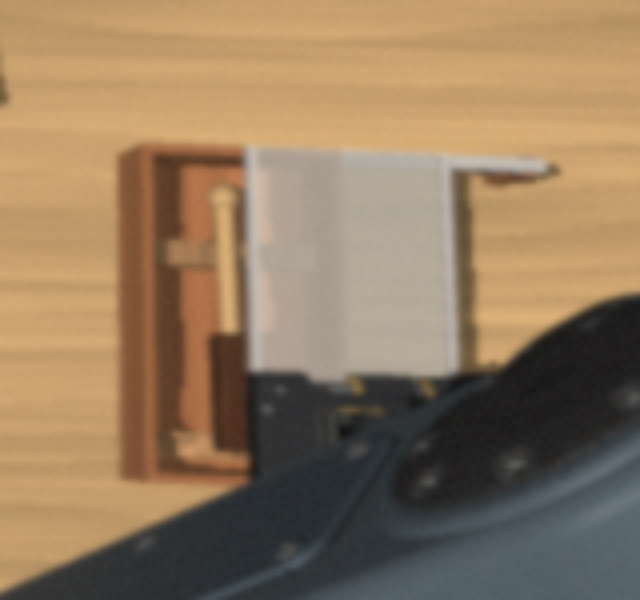

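Emit:
{"op": "play_rows", "data": {
  "plan": [0,-0.012,0,0,0,0,0,0,-0.012,0,0,0,0,0,0,-0.012,0,0,0,0,0,0,-0.01,0,0,0,0,0,0,-0.008,0,0,0,0,0]
}}

```text
time_s: 5.82
ee_pos: [0.4163, -0.4476, 0.0536]
ee_rot: [0.005, 0.707, -0.008, 0.707]
contact_force: [0.8, 3.5, 5.3]
grip_width: 0.0002
```

Run:
```python
from plan import *
show()
cv2.imwrite('pics/t2.png',cv2.resize(imaging.camera('top')[180:330,380:540],None,fx=4,fy=4))
```

```text
t 5.83 pos [ 0.4163 -0.4476  0.0536] yaw -1.02 pitch -0.04 F [0.8 3.5 5.3] grip 0.0002 j [ -57.   42.   91.   -0.   46. -146.]
```

View pics/t2.png

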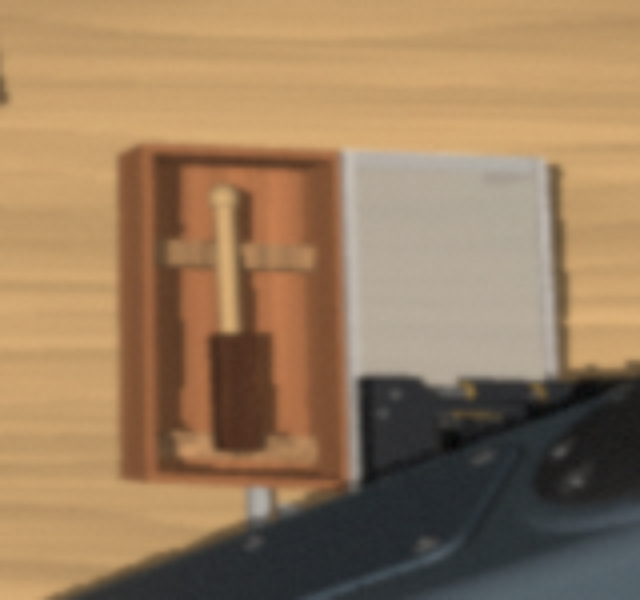

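Emit:
{"op": "play_rows", "data": {
  "plan": [0,-0.005,0,0,0,0,0,0,-0.005,0,0,0,0,0,0,0,0,0,0,0,0]
}}

```text
time_s: 6.25
ee_pos: [0.4163, -0.4585, 0.0535]
ee_rot: [0.005, 0.707, -0.008, 0.707]
contact_force: [-1.6, 0.6, 5.1]
grip_width: 0.0003
```

Emit:
{"op": "play_rows", "data": {
  "plan": [0,-0.005,0,0,0,0,0,0,0,0,0,0,0,0]
}}

```text
time_s: 6.5
ee_pos: [0.4162, -0.4629, 0.0534]
ee_rot: [0.005, 0.707, -0.007, 0.707]
contact_force: [-0.3, 2.0, 4.8]
grip_width: 0.0004
```

Emit:
{"op": "play_rows", "data": {
  "plan": [0,-0.005,0,0,0,0,0,0,-0.003,0,0,0,0,0,0,0,0,0,0,0,0]
}}

```text
time_s: 6.88
ee_pos: [0.4162, -0.4627, 0.0536]
ee_rot: [0.011, 0.708, -0.002, 0.706]
contact_force: [-1.3, -0.5, 3.5]
grip_width: 0.0003
```

Run:
```python
from plan import *
show()
cv2.imwrite('pics/t3.png',cv2.resize(imaging.camera('top')[180:330,380:540],None,fx=4,fy=4))
```

```text
t 6.88 pos [ 0.4162 -0.4627  0.0536] yaw -1.08 pitch -0.2 F [-1.3 -0.5  3.5] grip 0.0003 j [ -58.   43.   89.    0.   49. -148.]
```

View pics/t3.png

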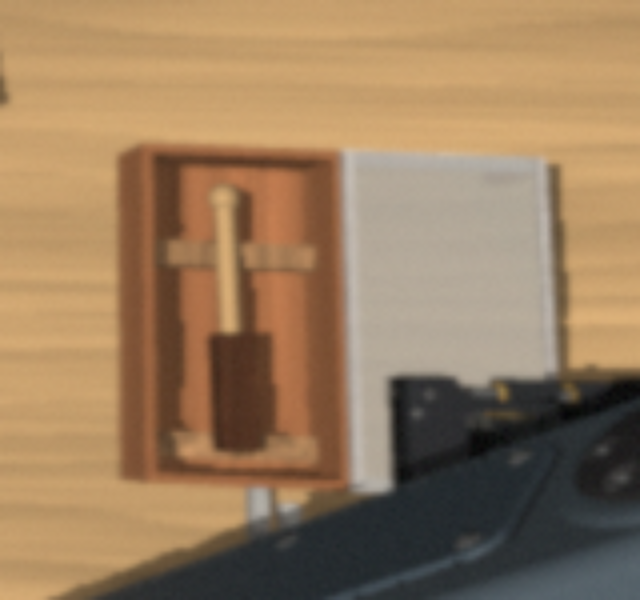

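Emit:
{"op": "play_rows", "data": {
  "plan": [-0.02,0.001,0,0,0,0,0,-0.03,0,0,0,0,0,0.04,-0.04,0.04,0,0,0,0,0.05,-0.02,0.05,0,0,0,0,0.05,0,0.04,0,0,0,0,0.05]
}}

```text
time_s: 7.55
ee_pos: [0.421, -0.3399, 0.1711]
ee_rot: [0.008, 0.706, -0.009, 0.709]
contact_force: [0.4, -0.3, -0.1]
grip_width: 0.0326
```

Emit:
{"op": "play_rows", "data": {
  "plan": [0,0,0,0,0,0,0.05]
}}

```text
time_s: 7.68
ee_pos: [0.4208, -0.3376, 0.1724]
ee_rot: [0.007, 0.706, -0.008, 0.709]
contact_force: [-0.0, 0.6, -0.0]
grip_width: 0.0424
```

Run:
```python
from plan import *
show()
s=bot.read_state()
im=imaging.camera('wrist');cv2.imwrite('pics/w2.png',im)
im=imaging.camera('scene');cv2.imwrite('pics/s2.png',im);crop(im,40,90,160,120,5,'pics/s2c.png')
im=imaging.camera('top');cv2.imwrite('pics/tt2.png',im);crop(im,390,190,140,110,5,'pics/t2c.png')
```

```text
t 7.67 pos [ 0.4208 -0.3376  0.1724] yaw -1.2 pitch 0.25 F [-0.   0.6 -0. ] grip 0.0424 j [ -51.   27.   98.    0.   55. -140.]
```

View pics/w2.png

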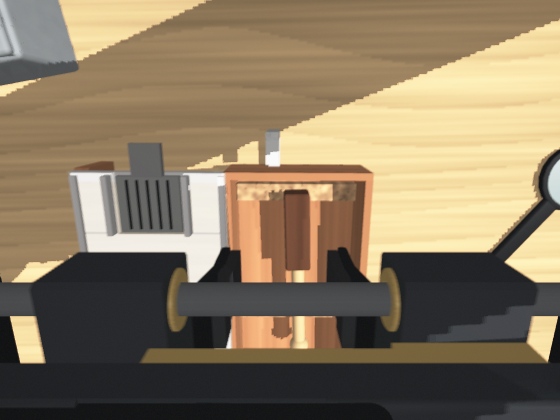

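View pics/s2c.png

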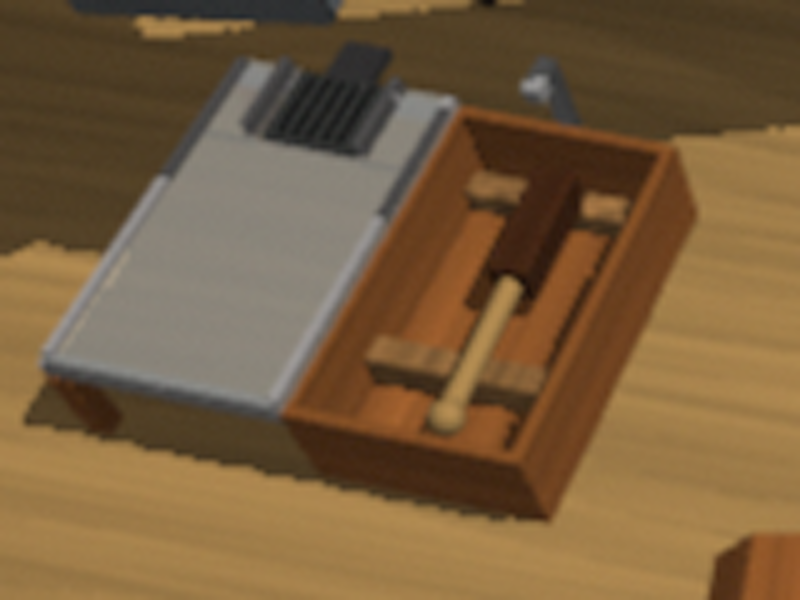

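View pics/t2c.png

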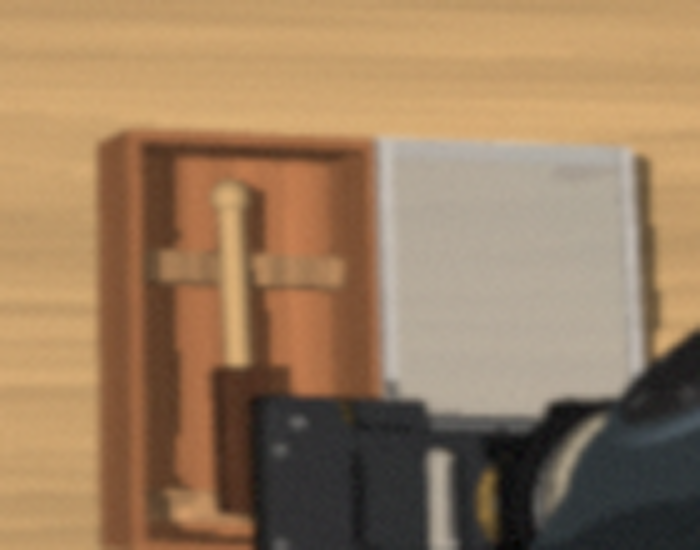

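Run:
```python
from plan import *
C=cam('wrist');Ct,Cs=cam('top'),cam('scene')
print('handle top',back(C,[[285,190],[308,190],[286,269],[310,269]],.042).round(4), back(C,[[285,190],[308,190],[286,269],[310,269]],.042).mean(0))
print('ball top',back(Ct,[[390+231/5-.5,190+196/5-.5]],.031),'scene',back(Cs,[[40+447/5-.5,90+414/5-.5]],.031))
print('tab etc: case in wrist', back(C,[[225,167],[371,167]],.052))
ca=(.4928,-.327,-.0194)
for x in(-.05,-.045): print(pose_z(ca[:2],ca[2],[[x,0,.031],[x+.117,0,.031]]))
```

```text
handle top [[ 0.4097 -0.3412  0.042 ]
 [ 0.4101 -0.3221  0.042 ]
 [ 0.481  -0.3419  0.042 ]
 [ 0.4814 -0.3207  0.042 ]] [ 0.44554819 -0.33148282  0.042     ]
ball top [[ 0.56447114 -0.3261553   0.031     ]] scene [[ 0.56280946 -0.32600114  0.031     ]]
tab etc: case in wrist [[ 0.38796085 -0.38812603  0.052     ]
 [ 0.39063031 -0.27293771  0.052     ]]
[[ 0.44280941 -0.32603006  0.031     ]
 [ 0.55978739 -0.32829972  0.031     ]]
[[ 0.44780847 -0.32612705  0.031     ]
 [ 0.56478645 -0.32839671  0.031     ]]
```

Run:
```python
from plan import *
plan([((.446,-.328,.10),-1.1),((.446,-.328,.014),-1.1)],maxd=.04,grip=.05)
```

```text
t 7.83 pos [ 0.4217 -0.3416  0.172 ] yaw -1.36 pitch 0.35 F [ 0.3 -0.6  0.3] grip 0.0483 j [ -51.   28.   97.    0.   55. -140.]
--
0.036, 0.0072, 0.0118, -0.1, 0.2, 0.1, 0.05,
0.036, 0.0072, 0.0119, -0.2, 0.1, 0.2, 0.05,
0.0287, -0, -0, 0, 0, -0, 0.05,
0.0287, -0, -0, 0, 0, -0, 0.05,
0.0286, -0.0001, -0.0001, 0, 0, -0, 0.05,
```

Emit:
{"op": "play_rows", "data": {
  "plan": [0.036,0.007,0.012,0,0.2,0.1,0.05,0.034,0.007,0.012,-0.2,0.1,0.2,0.05,0,0,0,0,0,0,0.05]
}}

```text
time_s: 8.2
ee_pos: [0.4483, -0.3351, 0.101]
ee_rot: [0.007, 0.705, -0.01, 0.709]
contact_force: [0.4, -0.9, 1.0]
grip_width: 0.0501
```

Run:
```python
from plan import *
plan([((.446,-.328,.014),-1.1)],maxd=.03,grip=.05)
```

```text
t 8.2 pos [ 0.4483 -0.3351  0.101 ] yaw -1.4 pitch 0.27 F [ 0.4 -0.9  1. ] grip 0.0501 j [ -48.   35.   98.   -0.   47. -137.]
--
0.029, 0.0025, -0.001, -0.1, 0.1, 0.1, 0.05,
0.029, 0.0024, -0.0009, -0.1, 0.1, 0.1, 0.05,
0.029, 0.0024, -0.0008, -0.1, 0.1, 0.1, 0.05,
```

Emit:
{"op": "play_rows", "data": {
  "plan": [0.02,0.007,-0.002,-0.3,0.2,0.2,0.05,0,0,0,0,0,0,0.05,0,0,0,0,0,0,0.05]
}}

```text
time_s: 8.57
ee_pos: [0.4476, -0.3335, 0.0833]
ee_rot: [0.005, 0.705, -0.01, 0.709]
contact_force: [-0.2, -1.0, 0.2]
grip_width: 0.05
```

Run:
```python
from plan import *
plan([((.446,-.328,.014),-1.1)],maxd=.03,grip=.05)
cv2.imwrite('pics/w3.png',imaging.camera('wrist'))
show()
cv2.imwrite('pics/x.png',imaging.camera('wrist'))
show()
```

```text
t 8.57 pos [ 0.4476 -0.3335  0.0833] yaw -1.22 pitch 0.28 F [-0.2 -1.   0.2] grip 0.05 j [ -48.   36.   99.   -0.   44. -137.]
--
0.0231, 0.002, -0.0007, -0, 0.1, 0.1, 0.05,
0.0231, 0.0019, -0.0006, -0.1, 0.1, 0.2, 0.05,
0.0231, 0.0019, -0.0006, -0, 0.1, 0.1, 0.05,
t 8.62 pos [ 0.4475 -0.3333  0.0833] yaw -1.23 pitch 0.26 F [ 0.2  0.6 -0.5] grip 0.05 j [ -48.   36.   99.   -0.   44. -137.]
t 8.68 pos [ 0.4475 -0.333   0.0833] yaw -1.22 pitch 0.26 F [ 0.2 -0.3  0.3] grip 0.0499 j [ -48.   36.   99.   -0.   44. -137.]
```

View pics/w3.png

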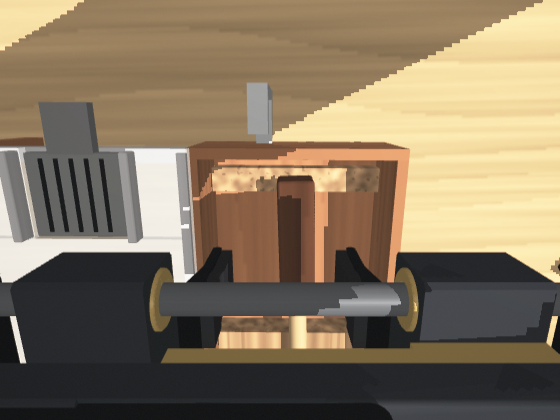

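Run:
```python
from plan import *
C=cam('wrist')
b=back(C,[[278,178],[316,178],[279,255],[317,255]],.042);print(b.round(4))
print(back(C,[[190,145],[408,145]],.052))
plan([((.446,-.326,.014),-1.1)],maxd=.03,grip=.05)
```

```text
[[ 0.4097 -0.3362  0.042 ]
 [ 0.4101 -0.3144  0.042 ]
 [ 0.4571 -0.3368  0.042 ]
 [ 0.4575 -0.3137  0.042 ]]
[[ 0.38922335 -0.38248547  0.052     ]
 [ 0.39163691 -0.26644733  0.052     ]]
t 8.68 pos [ 0.4475 -0.333   0.0833] yaw -1.22 pitch 0.26 F [ 0.2 -0.3  0.3] grip 0.0499 j [ -48.   36.   99.   -0.   44. -137.]
--
0.0231, 0.0025, -0.0006, -0, 0.1, 0.1, 0.05,
0.0231, 0.0024, -0.0006, -0.1, 0.1, 0.1, 0.05,
0.023, 0.0024, -0.0006, -0, 0.1, 0.2, 0.05,
```

Emit:
{"op": "play_rows", "data": {
  "plan": [0.01,0.008,-0.002,0,0.3,0.3,0.05,0.015,0,0,0,0,0,0.05,0.015,0,0,0,0,0,0.05,0,0,0,0,0,0,0.05]
}}

```text
time_s: 9.18
ee_pos: [0.4457, -0.3249, 0.0413]
ee_rot: [0.007, 0.707, -0.008, 0.707]
contact_force: [-0.4, -0.2, 0.8]
grip_width: 0.0497
```

Run:
```python
from plan import *
plan([((.445,-.3255,.014),-1.1)],maxd=.03,grip=.05)
```

```text
t 9.18 pos [ 0.4457 -0.3249  0.0413] yaw -1.22 pitch -0.01 F [-0.4 -0.2  0.8] grip 0.0497 j [ -48.   40.  100.   -0.   39. -136.]
--
0.0273, -0.0006, -0.0006, -0.1, -0, 0.1, 0.05,
```

Emit:
{"op": "play_rows", "data": {
  "plan": [0.014,0,0,0,0,0,0.05,0.013,0,0,0,0,0,0.05,0,0,0,0,0,0,0.05]
}}

```text
time_s: 9.55
ee_pos: [0.4457, -0.3249, 0.0119]
ee_rot: [0.007, 0.707, -0.008, 0.707]
contact_force: [0.2, -0.5, -0.4]
grip_width: 0.0502
```

Run:
```python
from plan import *
plan([((.445,-.3255,.014),-1.1)],maxd=.03,grip=.05)
```

```text
t 9.55 pos [ 0.4457 -0.3249  0.0119] yaw -1.22 pitch -0.04 F [ 0.2 -0.5 -0.4] grip 0.0502 j [ -48.   43.  101.   -0.   36. -136.]
--
-0.0021, -0.0006, -0.0006, -0.1, -0, 0.1, 0.05,
```

Emit:
{"op": "play_rows", "data": {
  "plan": [-0.002,0,0,0,0,0,0.05,0,0,0,0,0,0,0.015,0,0,0,0,0,0,0.01,0,0,0,0,0,0,0.01,0,0,0,0,0,0,0.01],
  "grip_force": 40
}}

```text
time_s: 10.18
ee_pos: [0.4463, -0.3256, 0.0151]
ee_rot: [0.006, 0.707, -0.009, 0.707]
contact_force: [-0.1, -0.3, -0.7]
grip_width: 0.0216
```

Run:
```python
from plan import *
show()
```

```text
t 10.18 pos [ 0.4463 -0.3256  0.0151] yaw -1.22 pitch 0.06 F [-0.1 -0.3 -0.7] grip 0.0216 j [ -48.   43.  101.   -0.   36. -136.]
```

Emit:
{"op": "play_rows", "data": {
  "plan": [-0.02,0,0,0,0,0,0.01,-0.03,0,0,0,0,0,0.01,-0.035,0,0,0,0,0,0.01,-0.035,0,0,0,0,0,0.01,-0.02,0,0,0,0,0,0.01]
}}

```text
time_s: 10.8
ee_pos: [0.4442, -0.3232, 0.1563]
ee_rot: [0.008, 0.709, -0.007, 0.705]
contact_force: [1.0, -0.5, -0.1]
grip_width: 0.0215
```

Run:
```python
from plan import *
show()
T=imaging.camera('top');cv2.imwrite('pics/top3.png',T);S=imaging.camera('scene');cv2.imwrite('pics/scene3.png',S)
show()
```

```text
t 10.8 pos [ 0.4442 -0.3232  0.1563] yaw -1.22 pitch -0.28 F [ 1.  -0.5 -0.1] grip 0.0215 j [ -48.   30.   97.   -0.   54. -136.]
t 10.9 pos [ 0.445  -0.324   0.1568] yaw -1.22 pitch -0.15 F [-0.7  0.2 -1.7] grip 0.0216 j [ -48.   30.   96.   -0.   54. -136.]
```

View pics/scene3.png

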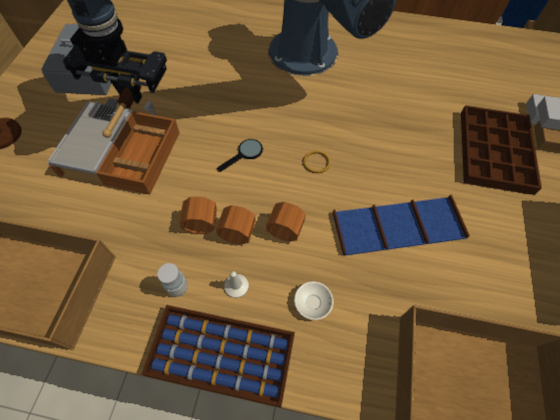

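View pics/top3.png

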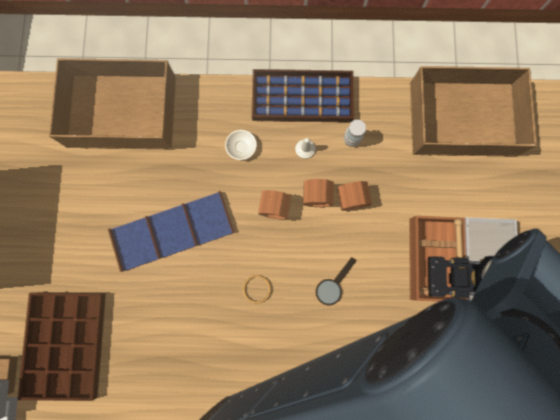

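Run:
```python
from plan import *
b=np.array([.642,-.1265]);yw=11.;u=np.array([np.cos(np.radians(yw)),np.sin(np.radians(yw))])
a=b-.2*u
print(a, b-.078*u)
plan([((a[0],a[1],.13),yw)],grip=.01)
plan([((a[0],a[1],.0245),yw)],grip=.01)
```

```text
[ 0.44567456 -0.1646618 ] [ 0.56543308 -0.1413831 ]
t 10.9 pos [ 0.445  -0.324   0.1568] yaw -1.22 pitch -0.15 F [-0.7  0.2 -1.7] grip 0.0216 j [ -48.   30.   96.   -0.   54. -136.]
--
0.0089, 0.0531, -0.0009, -4.1, -0, -0, 0.01,
0.009, 0.053, 0.0029, -4.1, -0.1, -0, 0.01,
0.0089, 0.0527, 0.0067, -4, -0, -0, 0.01,
t 10.9 pos [ 0.445  -0.324   0.1568] yaw -1.22 pitch -0.15 F [-0.7  0.2 -1.7] grip 0.0216 j [ -48.   30.   96.   -0.   54. -136.]
--
0.0331, 0.0398, -0.0006, -3.1, -0, -0, 0.01,
0.0331, 0.0398, 0.0016, -3, -0, -0, 0.01,
0.0331, 0.0397, 0.0036, -3.1, -0.1, -0, 0.01,
0.033, 0.0394, 0.0057, -3, -0, -0, 0.01,
```

Emit:
{"op": "play_rows", "data": {
  "plan": [0.007,0.04,0,-3,0,0,0.01,0.007,0.04,0.002,-3,0,0,0.01,0.007,0.04,0.004,-3,0,0,0.01,0.006,0.039,0.006,-3,0,0,0.01,0,0,0,0,0,0,0.01]
}}

```text
time_s: 11.52
ee_pos: [0.4445, -0.1591, 0.1243]
ee_rot: [-0.066, 0.707, 0.069, 0.701]
contact_force: [0.7, -0.5, -1.2]
grip_width: 0.0218
```

Run:
```python
from plan import *
plan([((.4457,-.1647,.0245),11)],grip=.01,maxd=.04)
```

```text
t 11.53 pos [ 0.4445 -0.1591  0.1243] yaw 11.02 pitch -0.45 F [ 0.7 -0.5 -1.2] grip 0.0218 j [ -33.   28.  109.   -0.   44. -134.]
--
0.0332, -0.0021, 0.0003, 0, -0.1, -0.1, 0.01,
0.0333, -0.002, 0.0002, 0, -0.2, -0.1, 0.01,
0.0332, -0.002, 0.0002, 0, -0.1, -0.1, 0.01,
```

Emit:
{"op": "play_rows", "data": {
  "plan": [0.033,-0.006,0,0,-0.3,-0.2,0.01,0.033,0,0,0,0,0,0.01,0.033,0,0,0,0,0,0.01,0,0,0,0,0,0,0.01]
}}

```text
time_s: 12.02
ee_pos: [0.447, -0.168, 0.0211]
ee_rot: [-0.068, 0.704, 0.067, 0.704]
contact_force: [0.4, 0.9, -0.9]
grip_width: 0.0219
```

Run:
```python
from fit import *
from plan import *
show()
T=imaging.camera('top');S=imaging.camera('scene');cv2.imwrite('pics/top4.png',T)
crop(T,260,150,160,120,5,'pics/t4c.png')
crop(S,120,130,160,120,5,'pics/s4c.png')
fit_bangles('fb4',T,S,[(352,195)])
plan([((.4457,-.1647,.0245),11)],grip=.01,maxd=.04)
```

```text
t 12.03 pos [ 0.447  -0.168   0.0211] yaw 10.95 pitch -0.01 F [ 0.4  0.9 -0.9] grip 0.0219 j [ -34.   40.  112.   -0.   28. -135.]
both [ 0.6439 -0.126 ] 16.0 0.234 | top [ 0.6436 -0.1272] 16.5 0.129 | scene [ 0.6443 -0.1241] 6.8 0.096 | 
t 12.12 pos [ 0.4486 -0.1688  0.0232] yaw 10.97 pitch 0.19 F [ 1.   0.4 -0.9] grip 0.0214 j [ -34.   40.  111.   -0.   29. -135.]
--
-0.0013, 0.0046, -0.002, -0, 0.2, 0.3, 0.01,
```

View pics/t4c.png

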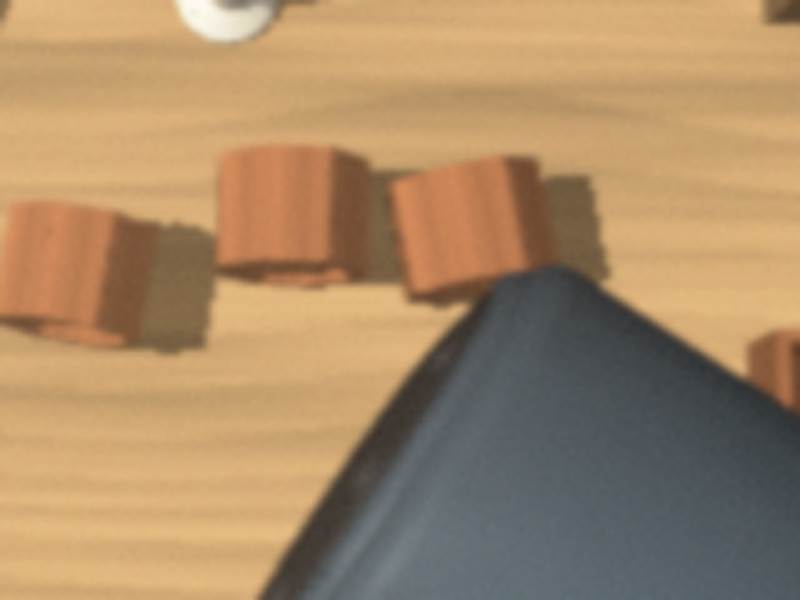

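View pics/s4c.png

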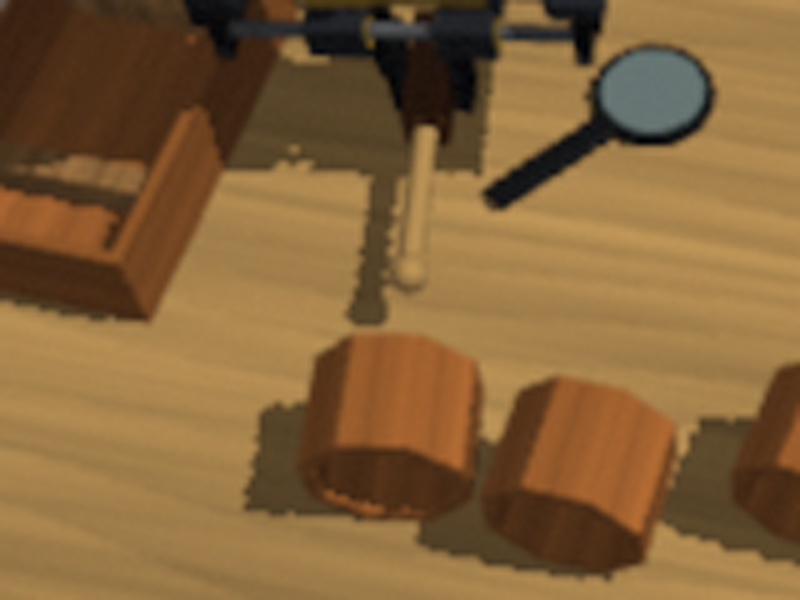

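Emit:
{"op": "play_rows", "data": {
  "plan": [-0.001,0.005,0.02,0,0,0.2,0.01,0,0,0.025,0,0,0,0.01,0,0,0.025,0,0,0,0.01,0,0,0,0,0,0,0.01]
}}

```text
time_s: 12.62
ee_pos: [0.5209, -0.153, 0.0307]
ee_rot: [-0.069, 0.7, 0.064, 0.708]
contact_force: [-1.0, -0.5, -0.9]
grip_width: 0.0215
```

Run:
```python
from fit import *
from plan import *
show()
S=imaging.camera('scene')
p,M,s=st()
g=p+M@[-.0187+.003,0,0]
q=proj(cam('scene'),[g+M[:,2]*d for d in(.035,.117,.126)]);print(q, g+M[:,2]*.126)
for a in q: cv2.circle(S,tuple(a.round().astype(int).tolist()),1,(0,255,0),-1)
crop(S,120,130,160,120,5,'pics/s5c.png')
plan([((.5654,-.1414,.0245),11)],grip=.01,maxd=.03)
```

```text
t 12.62 pos [ 0.5209 -0.153   0.0307] yaw 10.86 pitch 0.64 F [-1.  -0.5 -0.9] grip 0.0215 j [ -28.   41.  102.    0.   36. -129.]
[[201.24784444 178.50933913]
 [196.85494011 208.98549834]
 [196.34625741 212.51452924]] [ 0.64288422 -0.12890203  0.04730064]
t 12.68 pos [ 0.5193 -0.1527  0.0305] yaw 10.83 pitch 0.52 F [-0.4  0.1 -0.9] grip 0.0217 j [ -28.   41.  103.    0.   36. -129.]
--
0.0032, 0.0012, 0.0237, -0.1, 0.3, 0.2, 0.01,
0.003, 0.0012, 0.0237, -0.1, 0.2, 0.2, 0.01,
```

View pics/s5c.png

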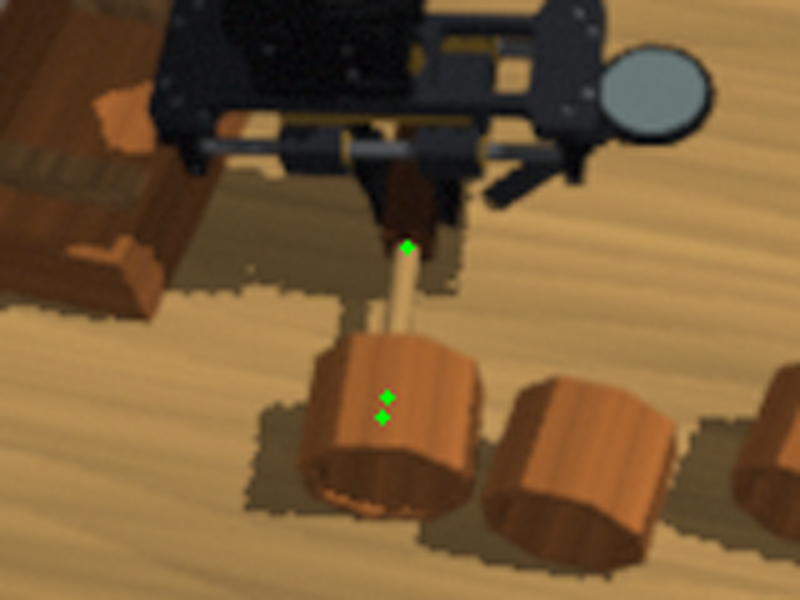

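Emit:
{"op": "play_rows", "data": {
  "plan": [0.005,0.001,0.015,0,0.5,0.3,0.01,0,0,0.016,0,0,0,0.01,0,0,0.015,0,0,0,0.01,0,0,0,0,0,0,0.01]
}}

```text
time_s: 13.18
ee_pos: [0.5626, -0.1431, 0.0274]
ee_rot: [-0.066, 0.705, 0.066, 0.703]
contact_force: [-0.9, -0.6, -1.1]
grip_width: 0.0218
```

Run:
```python
from fit import *
from plan import *
show()
S=imaging.camera('scene')
crop(S,120,130,160,120,5,'pics/s6c.png')
plan([((.5654,-.1414,.0245),11)],grip=.01,maxd=.03)
```

```text
t 13.18 pos [ 0.5626 -0.1431  0.0274] yaw 10.74 pitch -0.13 F [-0.9 -0.6 -1.1] grip 0.0218 j [ -25.   43.   96.   -0.   41. -126.]
t 13.22 pos [ 0.5615 -0.1428  0.0272] yaw 10.73 pitch -0.21 F [-0.1 -0.5 -0.3] grip 0.0214 j [ -25.   43.   96.   -0.   41. -126.]
--
0.0027, 0.0007, 0.0041, -0.3, -0.2, -0, 0.01,
```

View pics/s6c.png

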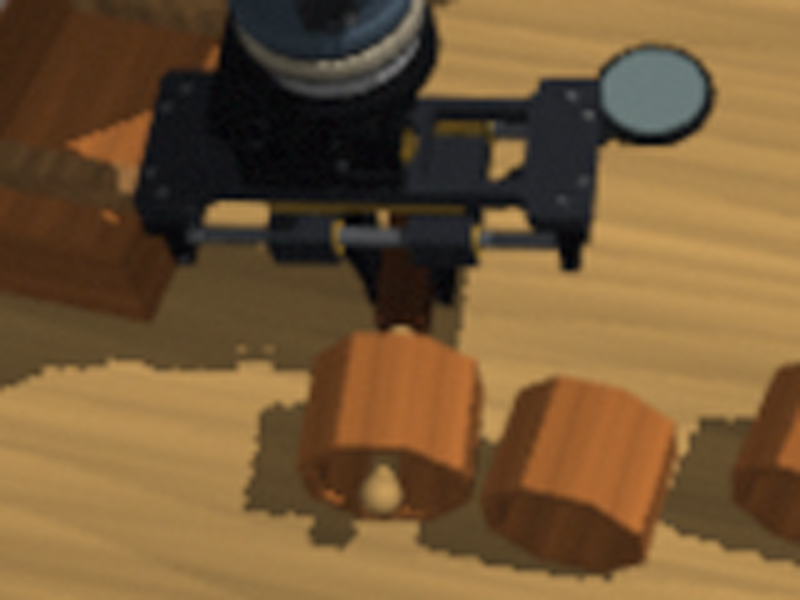

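Emit:
{"op": "play_rows", "data": {
  "plan": [-0.005,0,0.003,-0.2,0,0,0.01,-0.008,0,0,0,0,0,0.01,-0.006,0,0,0,0,0,0.01,-0.008,0,0,0,0,0,0.01,-0.008,0,0,0,0,0,0.01],
  "grip_force": 50
}}

```text
time_s: 13.85
ee_pos: [0.562, -0.1418, 0.0637]
ee_rot: [-0.066, 0.707, 0.068, 0.701]
contact_force: [-0.1, 0.2, -2.6]
grip_width: 0.0212
```

Run:
```python
from fit import *
from plan import *
show()
S=imaging.camera('scene')
crop(S,120,130,160,120,5,'pics/s7c.png')
show()
```

```text
t 13.85 pos [ 0.562  -0.1418  0.0637] yaw 10.92 pitch -0.46 F [-0.1  0.2 -2.6] grip 0.0212 j [ -25.   40.   95.   -0.   45. -126.]
t 13.9 pos [ 0.5626 -0.142   0.0647] yaw 10.92 pitch -0.37 F [-0.4 -0.2 -2. ] grip 0.021 j [ -25.   40.   95.   -0.   46. -126.]
```

View pics/s7c.png

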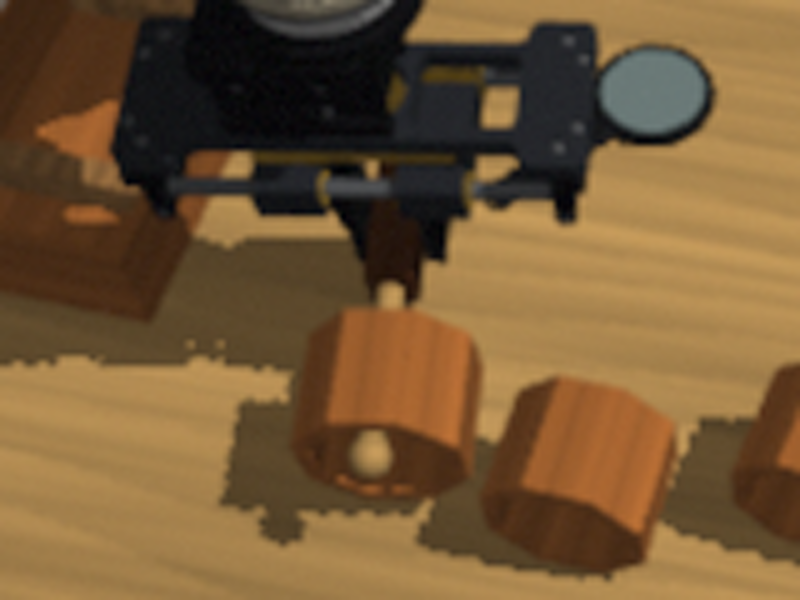

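Emit:
{"op": "play_rows", "data": {
  "plan": [-0.01,0,0,0,-0.8,0,0.01,-0.015,0,0,0,-0.8,0,0.01,-0.02,0,0,0,-0.5,0,0.01,-0.02,0,0,0,0,0,0.01,-0.015,0,0,0,0,0,0.01]
}}

```text
time_s: 14.52
ee_pos: [0.56, -0.1423, 0.15]
ee_rot: [-0.065, 0.693, 0.069, 0.715]
contact_force: [0.0, -0.5, -2.2]
grip_width: 0.0213
```

Run:
```python
from plan import *
plan([((.51,.203,.15),20,1.5)],grip=.01,maxd=.027)
S=imaging.camera('scene')
crop(S,120,130,160,120,5,'pics/s8c.png')
```

```text
t 14.53 pos [ 0.56   -0.1423  0.15  ] yaw 10.91 pitch 1.84 F [ 0.  -0.5 -2.2] grip 0.0213 j [ -26.   31.   94.    2.   53. -128.]
--
0.0001, 0.0268, 0.0012, -0.7, 0, 0, 0.01,
0.0001, 0.0268, 0.0016, -0.7, 0, 0, 0.01,
0.0001, 0.0268, 0.0019, -0.7, 0, 0, 0.01,
0.0001, 0.0267, 0.0022, -0.7, 0, 0, 0.01,
0.0001, 0.0267, 0.0026, -0.7, 0, 0, 0.01,
--
0.0001, 0.0267, 0.0029, -0.7, 0, 0, 0.01,
0.0001, 0.0267, 0.0032, -0.7, 0.1, 0, 0.01,
0.0001, 0.0266, 0.0035, -0.7, 0, 0, 0.01,
0.0002, 0.0266, 0.0039, -0.7, 0, 0, 0.01,
0.0001, 0.0265, 0.0042, -0.7, 0.1, 0, 0.01,
--
0.0001, 0.0264, 0.0045, -0.7, 0, 0, 0.01,
0.0002, 0.0264, 0.0048, -0.7, 0.1, 0.1, 0.01,
0.0002, 0.0264, 0.0052, -0.7, 0, 0, 0.01,
```

View pics/s8c.png

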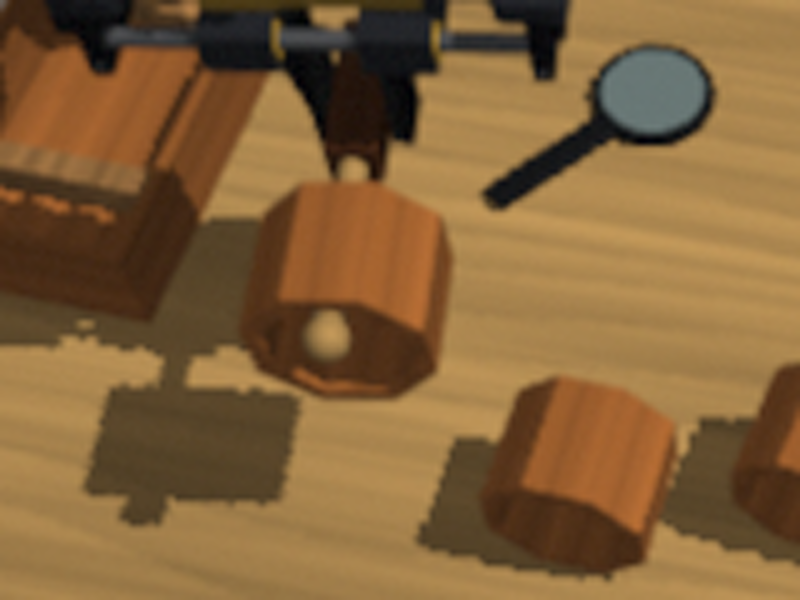

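Emit:
{"op": "play_rows", "data": {
  "plan": [0,0.015,0.001,-0.7,0,0,0.01,0,0.027,0.001,-0.7,0,0,0.01,0,0.027,0.002,-0.7,0,0,0.01,0,0.027,0.002,-0.7,0,0,0.01,0,0.027,0.003,-0.7,0,0,0.01]
}}

```text
time_s: 15.2
ee_pos: [0.5403, -0.0149, 0.1509]
ee_rot: [-0.087, 0.69, 0.091, 0.713]
contact_force: [0.3, 0.5, -3.0]
grip_width: 0.0211
```

Emit:
{"op": "play_rows", "data": {
  "plan": [0,0.027,0.003,-0.7,0,0,0.01,0,0.027,0.003,-0.7,0,0,0.01,0,0.027,0.004,-0.7,0,0,0.01,0,0.027,0.004,-0.7,0,0,0.01,0,0.027,0.004,-0.7,0,0,0.01]
}}

```text
time_s: 15.82
ee_pos: [0.513, 0.1294, 0.1483]
ee_rot: [-0.109, 0.691, 0.116, 0.705]
contact_force: [1.4, -0.2, -2.8]
grip_width: 0.0209
```

Run:
```python
from plan import *
plan([((.51,.203,.12),20,1.5)],grip=.01,maxd=.027)
```

```text
t 15.82 pos [0.513  0.1294 0.1483] yaw 18.32 pitch 1.27 F [ 1.4 -0.2 -2.8] grip 0.0209 j [   2.   29.  101.    1.   49. -107.]
--
0.0097, 0.0235, 0.0066, -0.6, -0.1, -0.1, 0.01,
0.0097, 0.0235, 0.0068, -0.5, -0.1, -0.1, 0.01,
0.0097, 0.0234, 0.0069, -0.6, -0, -0.1, 0.01,
```

Emit:
{"op": "play_rows", "data": {
  "plan": [0.005,0.023,0.007,-0.6,0,0,0.01,0.01,0.022,0.007,-0.6,0,0,0.01,0.01,0.015,0.006,-0.4,0,0,0.01,0,0,0,0,0,0,0.01,0,0,0,0,0,0,0.01]
}}

```text
time_s: 16.45
ee_pos: [0.5069, 0.1992, 0.1208]
ee_rot: [-0.121, 0.692, 0.129, 0.7]
contact_force: [-0.6, -0.2, -2.2]
grip_width: 0.0215
```

Run:
```python
from fit import *
from plan import *
show()
S=imaging.camera('scene');T=imaging.camera('top')
crop(S,280,120,200,150,4,'pics/s9c.png');crop(T,90,140,200,150,4,'pics/t9c.png')
plan([((.51,.203,.12),20,1.5)],grip=.01,maxd=.027)
```

```text
t 16.45 pos [0.5069 0.1992 0.1208] yaw 20.35 pitch 0.82 F [-0.6 -0.2 -2.2] grip 0.0215 j [   9.   32.  100.    1.   48. -102.]
t 16.55 pos [0.5072 0.1989 0.1211] yaw 20.3 pitch 0.85 F [-1.2  0.5 -2.3] grip 0.0217 j [   9.   32.  100.    1.   48. -102.]
--
0.0012, 0.0029, 0.0041, 0.3, -0.6, -0.5, 0.01,
```

View pics/s9c.png

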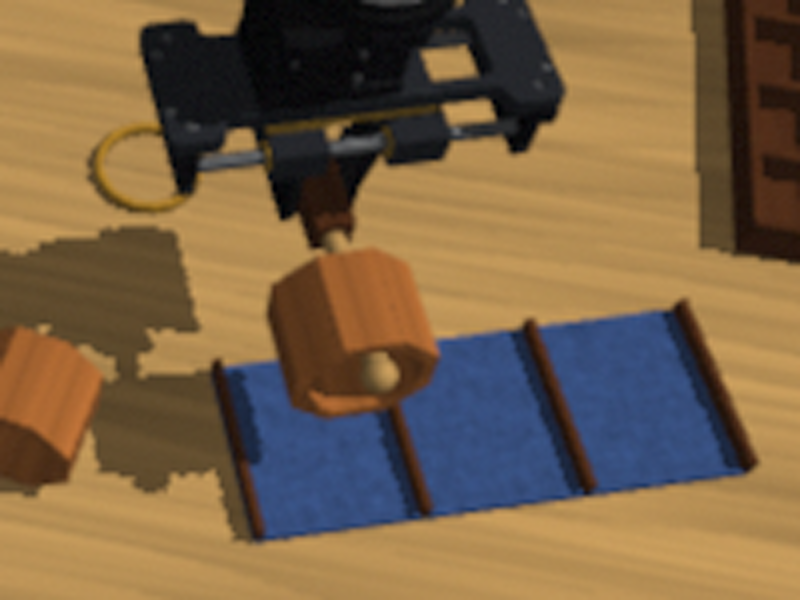

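View pics/t9c.png

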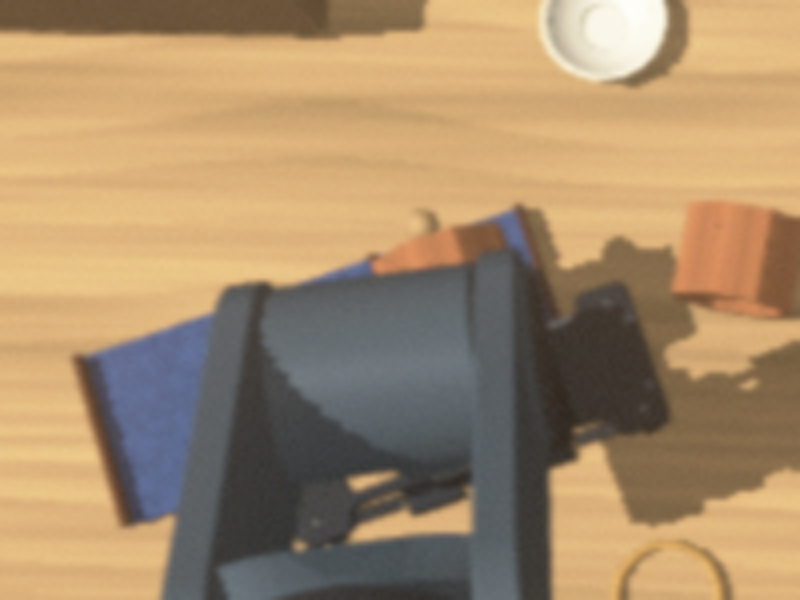

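Emit:
{"op": "play_rows", "data": {
  "plan": [0,0,0.004,0,-0.4,0,0.01,0,0,0,0,0,0,0.01,0,0,0,0,0,0,0.01,0,0,0,0,0,0,0.01,0,0,0,0,0,0,0.01]
}}

```text
time_s: 17.18
ee_pos: [0.5122, 0.1986, 0.1221]
ee_rot: [-0.119, 0.688, 0.128, 0.704]
contact_force: [0.1, 0.6, -1.2]
grip_width: 0.0214
```

Run:
```python
from fit import *
from plan import *
show()
S=imaging.camera('scene')
a=cv2.resize(S[160:240,320:420],None,fx=4,fy=4)
for i in range(3): S=imaging.camera('wrist')
S=imaging.camera('scene');
b=cv2.resize(S[160:240,320:420],None,fx=4,fy=4)
cv2.imwrite('pics/s10.png',np.hstack([a,b]))
```

```text
t 17.18 pos [0.5122 0.1986 0.1221] yaw 20.12 pitch 1.37 F [ 0.1  0.6 -1.2] grip 0.0214 j [   9.   32.   99.    1.   47. -102.]
```

View pics/s10.png

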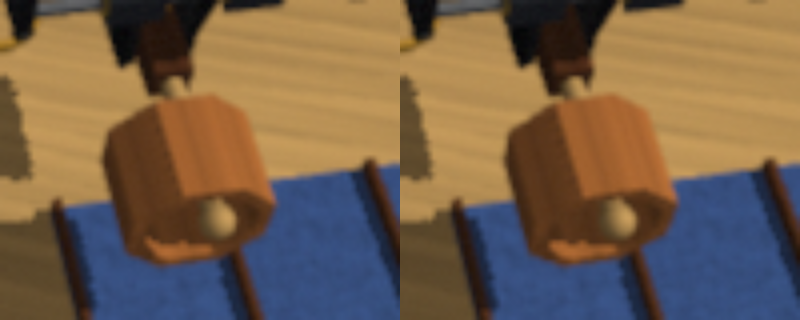

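```bash
cat > hang.py <<'E'
from fit import *
from plan import *
def hang_overlay(S,C,roi,f,roll,along=.082,drop=.0245,lat=0.):
    p,M,s=st()
    sh=p+M@[-.0187+.003,0,along]
    yaw=np.arctan2(M[1,2],M[0,2])
    c=sh-[0,0,drop]+np.array([-np.sin(yaw),np.cos(yaw),0])*lat
    P=tube(z0=0)
    pitch=np.arcsin(M[2,2])
    Rm=R.from_euler('ZYX',[yaw,-pitch,np.radians(roll)]).as_matrix()
    return overlay(S,C,[P@Rm.T+c],tubesegs,roi=roi,f=f)
E
python3 - <<'E'
from hang import *
S=imaging.camera('scene');cv2.imwrite('pics/s11.png',S)
p,M,s=st()
x=[hang_overlay(S,cam('scene'),(320,160,85,90),4,r,lat=0) for r in(0,10,22.5)]
y=[hang_overlay(S,cam('scene'),(320,160,85,90),4,r,lat=0) for r in(-10,-5,5)]
cv2.imwrite('pics/o11.png',cv2.resize(np.vstack([np.hstack(x),np.hstack(y)]),None,fx=.75,fy=.75))
E
```

```text
(no output)
```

View pics/o11.png

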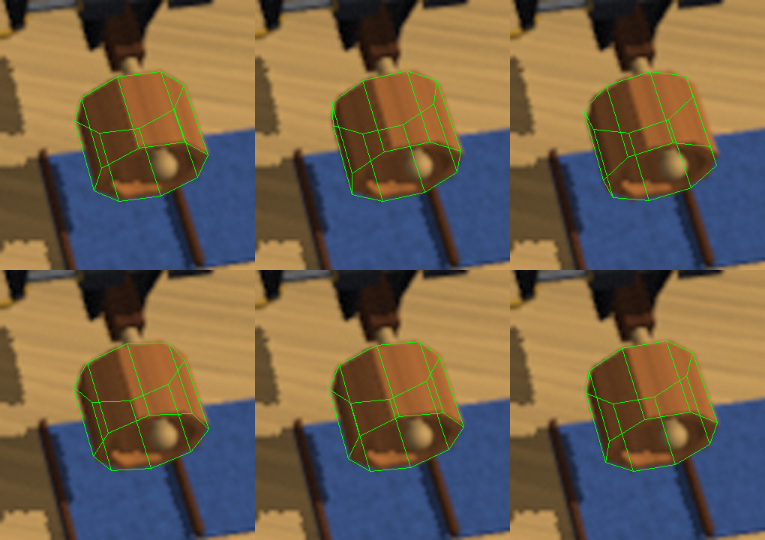

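Emit:
{"op": "play_rows", "data": {
  "plan": [0.015,0.004,0,0,0.3,0,0.01,0.02,0,0,0,0,0,0.01,0.018,0,0,0,0,0,0.01,0.006,0,0,0,0,0,0.01,0,0,0,0,0,0,0.01]
}}

```text
time_s: 18.1
ee_pos: [0.5111, 0.2044, 0.0586]
ee_rot: [-0.12, 0.691, 0.128, 0.701]
contact_force: [-0.1, 0.4, -1.1]
grip_width: 0.0216
```

Run:
```python
from hang import *
show()
S=imaging.camera('scene')
cv2.imwrite('pics/o12.png',np.hstack([cv2.resize(S[160:260,320:440],None,fx=3,fy=3),hang_overlay(S,cam('scene'),(320,160,120,100),3,0)]))
p,M,s=st();print('bangle est',(p+M[:,2]*.082)[:2])
```

```text
t 18.1 pos [0.5111 0.2044 0.0586] yaw 20.15 pitch 0.95 F [-0.1  0.4 -1.1] grip 0.0216 j [  10.   38.  101.    1.   40. -101.]
bangle est [0.58819534 0.2326842 ]
```

View pics/o12.png

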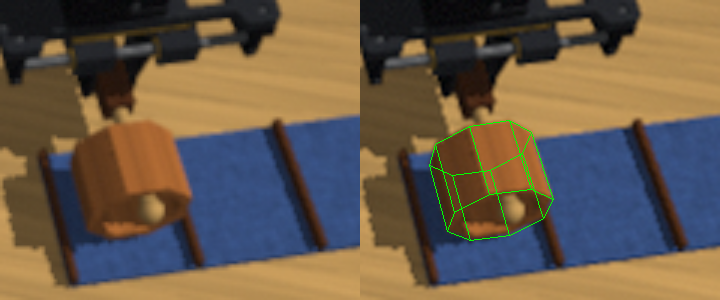

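Emit:
{"op": "play_rows", "data": {
  "plan": [0.005,-0.002,0,0,0,0,0.01,0.004,0,0,0,0,0,0.01,0.004,0,0,0,0,0,0.01,0.004,0,0,0,0,0,0.01,0.004,0,0,0,0,0,0.01]
}}

```text
time_s: 18.77
ee_pos: [0.5144, 0.2031, 0.0387]
ee_rot: [-0.12, 0.689, 0.128, 0.704]
contact_force: [0.1, 0.2, -1.1]
grip_width: 0.0217
```

Run:
```python
from hang import *
show()
S=imaging.camera('scene')
P=[pose_z((.588,.2315),np.radians(20),tube(z0=.041))]
cv2.imwrite('pics/o13.png',np.hstack([cv2.resize(S[160:260,320:440],None,fx=3,fy=3),overlay(S,cam('scene'),P,tubesegs,roi=(320,160,120,100),f=3)]))
```

```text
t 18.77 pos [0.5144 0.2031 0.0387] yaw 20.14 pitch 1.3 F [ 0.1  0.2 -1.1] grip 0.0217 j [  10.   40.  101.    1.   37. -101.]
```

View pics/o13.png

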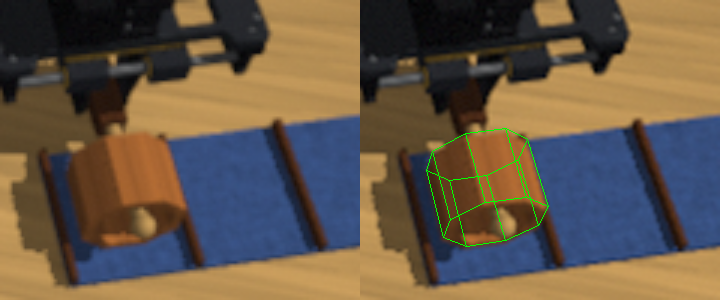

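Emit:
{"op": "play_rows", "data": {
  "plan": [0.002,0,-0.01,0,0,0,0.01,0,0,-0.025,0,0,0,0.01,0,0,-0.03,0,0,0,0.01,0,0,-0.035,0,0,0,0.01,0,0,-0.03,0,0,0,0.01]
}}

```text
time_s: 19.45
ee_pos: [0.3896, 0.1572, 0.0334]
ee_rot: [-0.12, 0.687, 0.128, 0.705]
contact_force: [-0.6, 0.8, -0.6]
grip_width: 0.0218
```

Run:
```python
from hang import *
show()
S=imaging.camera('scene');T=imaging.camera('top')
crop(S,280,120,200,150,4,'pics/s14.png');crop(T,90,140,200,150,4,'pics/t14.png')
```

```text
t 19.45 pos [0.3896 0.1572 0.0334] yaw 20.2 pitch 1.49 F [-0.6  0.8 -0.6] grip 0.0218 j [   6.   37.  121.    2.   21. -106.]
```

View pics/s14.png

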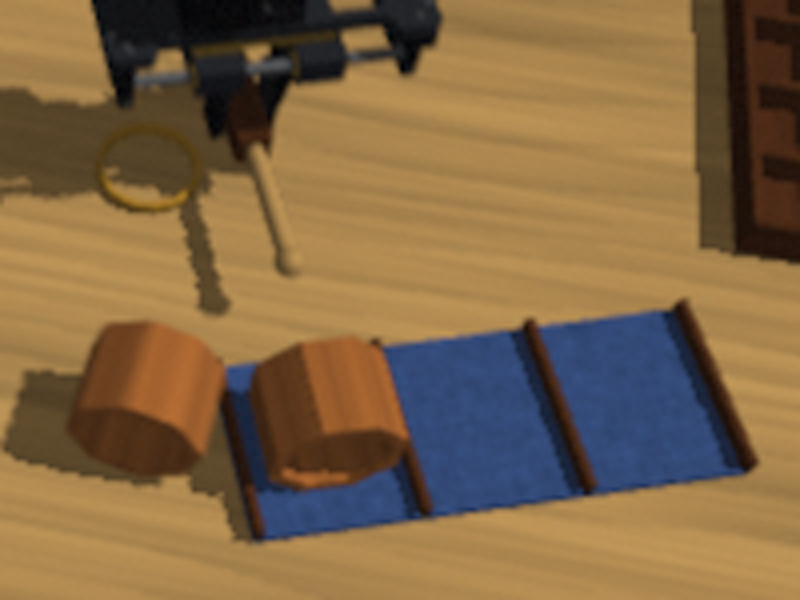

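View pics/t14.png

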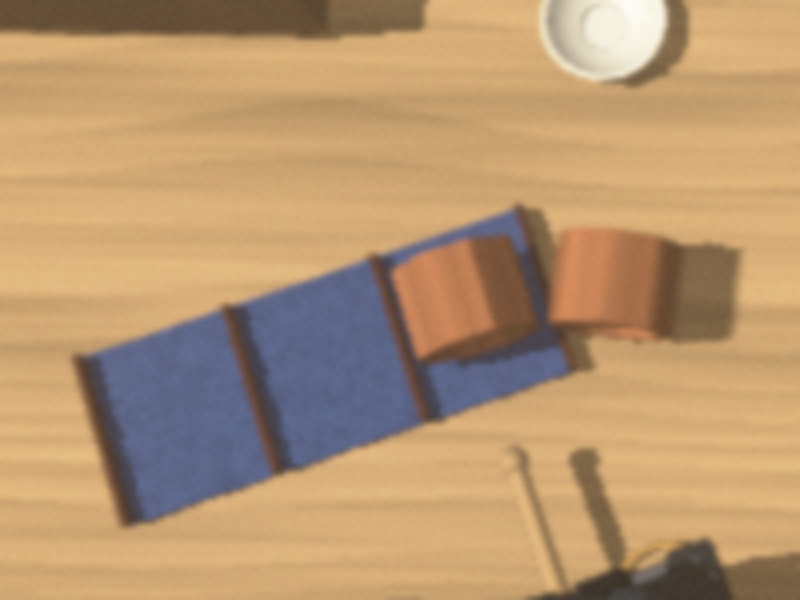

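Run:
```python
from hang import *
S=imaging.camera('scene');T=imaging.camera('top');cv2.imwrite('pics/top15.png',T);cv2.imwrite('pics/scene15.png',S)
uv=[(90+612/4,140+275/4)]
for i in fit_bangles('fb15',T,S,uv): pass
# placed one: bay frame
P=tube(z0=.041)
Ct,Cs=cam('top'),cam('scene')
mt,ms=bmask2(T,1.4),bmask2(S,1.55)
q=[int(90+465/4),int(140+300/4)]
def comp(m,q):
    n,l=cv2.connectedComponents(m); return (l==l[q[1],q[0]]).astype(np.uint8),(q[0]-40,q[1]-40,80,80)
m1,r1=comp(mt,q); 
b=fit_hull([m1],[Ct],[r1],[.588,.231,.35],P); print(b.x,np.degrees(b.x[2]),b.fun)
q=proj(Cs,[[.588,.231,.05]])[0].astype(int)
m2,r2=comp(ms,q); b=fit_hull([m2],[Cs],[r2],[.588,.231,.35],P); print(b.x,np.degrees(b.x[2]),b.fun)
```

```text
both [0.6057 0.1519] -4.9 0.753 | top [0.6056 0.1539] -5.3 0.378 | scene [0.6018 0.151 ] -5.1 0.364 | 
[0.58889198 0.23002284 0.39731472] 22.764456573926534 0.48623068483980736
[0.59198922 0.23327778 0.43262043] 24.787324517097748 0.40699941944415496
```

View pics/fb15.png

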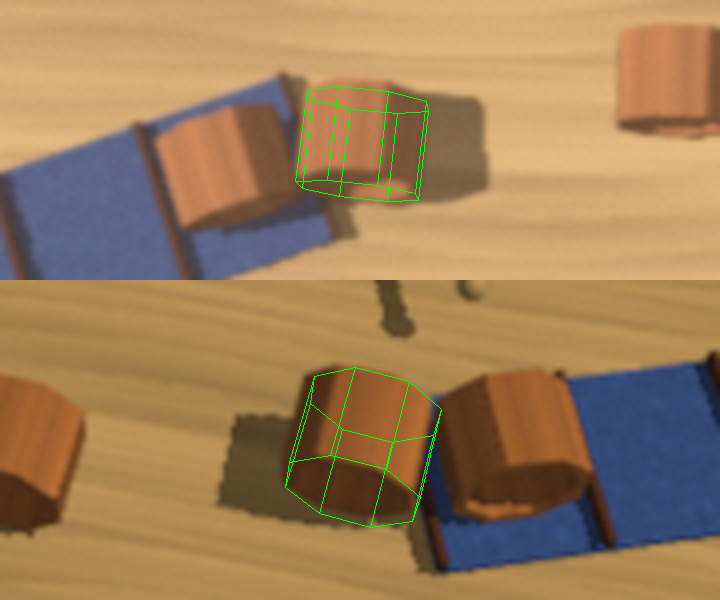

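```bash
cat >> hang.py <<'E'
def fitb(T,S,xy,yaw0,z0=.036):
    Ct,Cs=cam('top'),cam('scene');k=cv2.getStructuringElement(cv2.MORPH_ELLIPSE,(9,9))
    ms=[];rs=[];res=[]
    for im,C,kk in((T,Ct,1.4),(S,Cs,1.55)):
        m=cv2.morphologyEx(bmask2(im,kk),cv2.MORPH_OPEN,k)
        q=proj(C,[[xy[0],xy[1],z0+.005]])[0].round().astype(int)
        n,l=cv2.connectedComponents(m)
        m=(l==l[q[1],q[0]]).astype(np.uint8); ms.append(m); rs.append((q[0]-40,max(0,q[1]-40),80,80))
    for a in((0,),(1,),(0,1)):
        b=fit_hull([ms[i] for i in a],[(Ct,Cs)[i] for i in a],[rs[i] for i in a],[*xy,yaw0],tube(z0=z0))
        print(('top','scene','both')[len(res)],b.x[:2].round(4),np.degrees(b.x[2]).round(1),round(b.fun,3)); res.append(b.x)
    return res
E
python3 - <<'E'
from hang import *
T=cv2.imread('pics/top15.png');S=cv2.imread('pics/scene15.png')
a=fitb(T,S,(.6057,.152),-.08)
b=fitb(T,S,(.588,.231),.35,.041)
Ps=[pose_z(a[2][:2],a[2][2],tube()),pose_z(b[2][:2],b[2][2],tube(z0=.041))]
cv2.imwrite('pics/fb16.png',np.vstack([overlay(T,cam('top'),Ps,tubesegs,roi=(180,170,120,80),f=5),overlay(S,cam('scene'),Ps,tubesegs,roi=(290,190,120,80),f=5)])[:,:])
# in tray frame
tr=np.array([.5545,.320]);u=np.radians(20)
d=b[2][:2]-tr;print('tray frame',d@[np.cos(u),np.sin(u)],d@[-np.sin(u),np.cos(u)])
E
```

```text
top [0.6063 0.1544] -3.8 0.438
scene [0.6024 0.1504] -1.8 0.108
both [0.6055 0.1513] -4.2 0.564
top [0.5892 0.2303] 25.4 0.492
scene [0.5916 0.2339] 25.9 0.09
both [0.5905 0.2321] 22.5 0.593
tray frame 0.0038171394927960806 -0.09488963554747047
```

View pics/fb16.png

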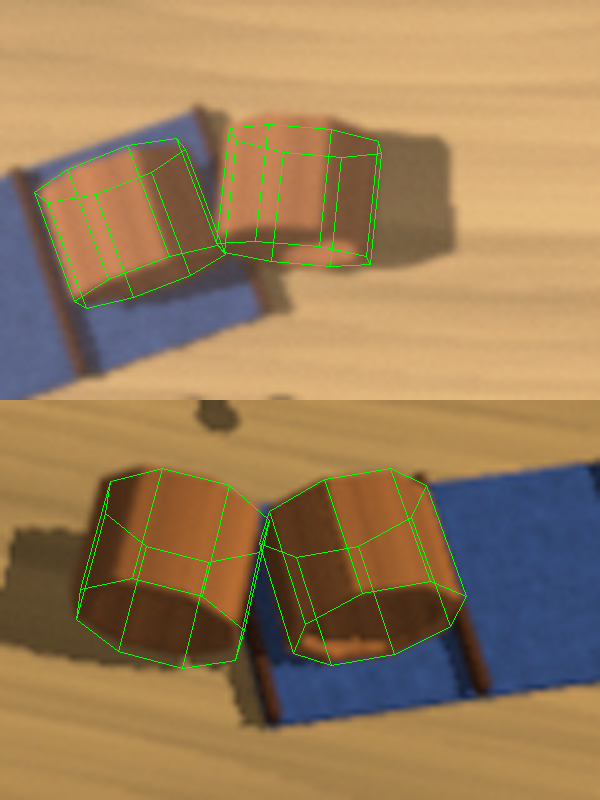

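Run:
```python
from plan import *
plan([((.4085,.165,.026),-4,0)],grip=.01,maxd=.03,maxa=8)
```

```text
t 19.65 pos [0.3917 0.1576 0.0333] yaw 20.17 pitch 1.58 F [-0.1  0.6 -1.1] grip 0.0216 j [   6.   37.  120.    2.   21. -106.]
--
0.002, 0.0003, 0.0045, 6, 0.4, -0.2, 0.01,
0.0019, 0.0007, 0.0045, 6.1, 0.4, -0.2, 0.01,
0.0019, 0.0013, 0.0044, 6, 0.3, -0.1, 0.01,
0.0019, 0.0017, 0.0042, 6.1, 0.4, -0.2, 0.01,
```

Emit:
{"op": "play_rows", "data": {
  "plan": [0.002,0,0.004,6,0.4,-0.2,0.01,0.002,0.001,0.004,6,0.4,-0.2,0.01,0.002,0.001,0.004,6,0.4,-0.1,0.01,0.002,0.002,0.004,6,0.3,-0.1,0.01,0,0,0,0,0,0,0.01]
}}

```text
time_s: 20.27
ee_pos: [0.4185, 0.1667, 0.0264]
ee_rot: [0.029, 0.701, -0.027, 0.712]
contact_force: [-0.0, 0.1, -0.4]
grip_width: 0.0213
```

Run:
```python
from hang import *
S=imaging.camera('scene');T=imaging.camera('top')
show()
crop(S,270,120,160,120,5,'pics/s17.png');crop(T,190,170,120,100,6,'pics/t17.png')
plan([((.4085,.165,.026),-4,0)],grip=.01,maxd=.03,maxa=8)
```

```text
t 20.38 pos [0.4172 0.1664 0.0264] yaw -4.49 pitch 0.78 F [-0.4 -0.1 -1.3] grip 0.0218 j [  7.  38. 116.   0.  25. -78.]
t 20.38 pos [0.4172 0.1664 0.0264] yaw -4.49 pitch 0.78 F [-0.4 -0.1 -1.3] grip 0.0218 j [  7.  38. 116.   0.  25. -78.]
--
0.0003, -0.0021, -0.0085, -0.5, 0.8, -0.2, 0.01,
```

View pics/s17.png

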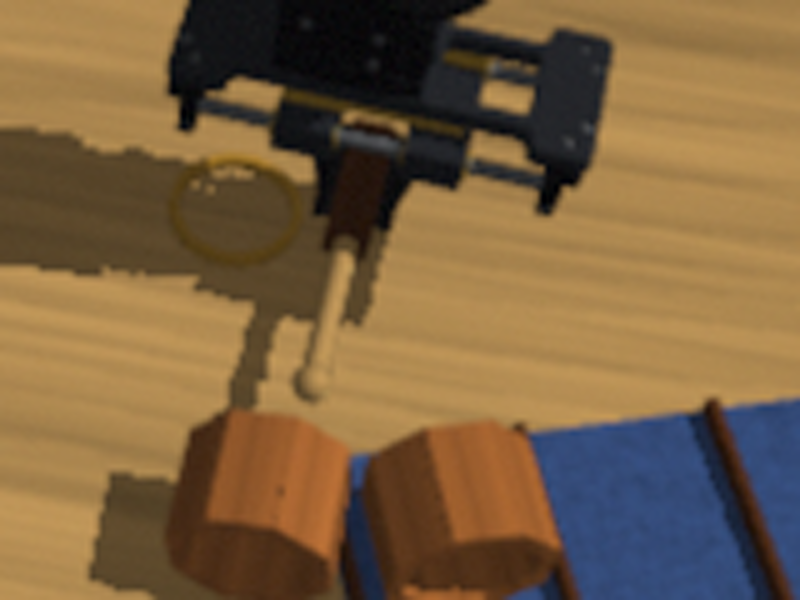

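View pics/t17.png

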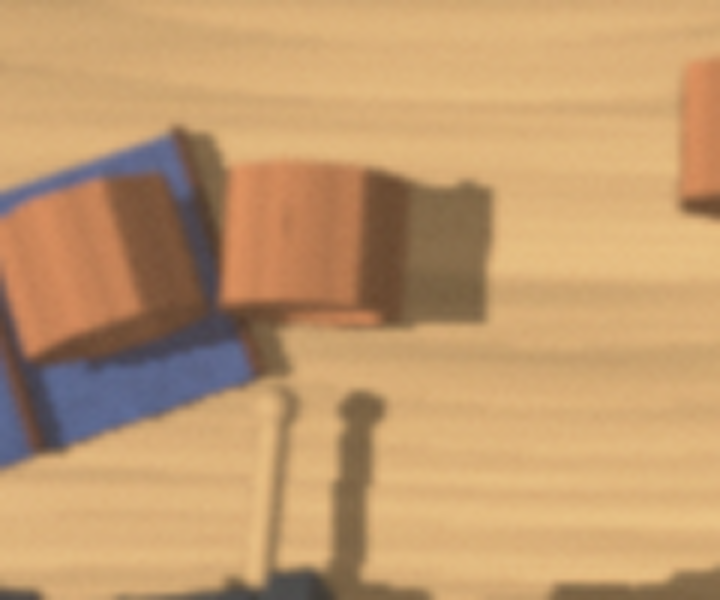

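Run:
```python
from hang import *
S=imaging.camera('scene');T=imaging.camera('top')
p,M,s=st()
g=p+M@[-.0187+.003,0,0]
for C,im,roi,n in((cam('top'),T,(190,170,120,100),'t18'),(cam('scene'),S,(270,120,130,120),'s18')):
    line=np.array([g+M[:,2]*d for d in(.035,.117,.2,.25)])
    o=im.copy()
    x0,y0,w,h=roi
    P=pose_z((.608,.151),np.radians(-4),tube())
    o=overlay(im,C,[P],tubesegs,roi=roi,f=5)
    q=((proj(C,line)-[x0,y0]+.5)*5).round().astype(int)
    for a in q: cv2.circle(o,tuple(a.tolist()),3,(255,0,255),-1)
    cv2.imwrite(f'pics/{n}.png',o)
print(line)
```

```text
[[0.45077694 0.1634067  0.04250498]
 [0.53251511 0.15693481 0.04349757]
 [0.6152501  0.150384   0.04450227]
 [0.66509045 0.14643773 0.0451075 ]]
```

View pics/t18.png

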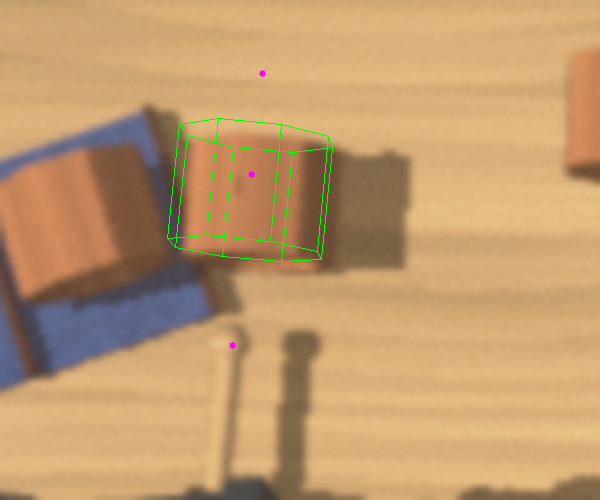

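View pics/s18.png

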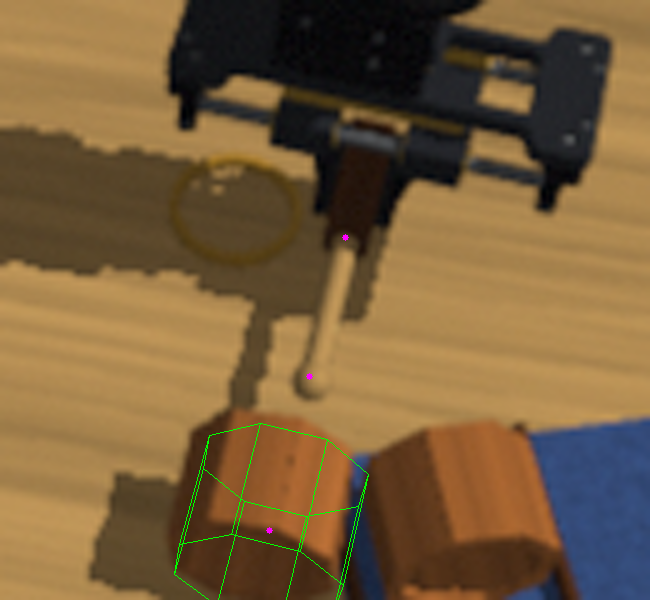

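Run:
```python
from hang import *
S=imaging.camera('scene');T=imaging.camera('top')
T2=T.copy();S2=S.copy()
# wipe neighbour
for y in range(420):
    T2[y,:int(190+(165+(y-170)*5*0.12)/5)]=(97,141,176)
    S2[y,int(270+(352-(0))/5):]=(97,141,176)
a=fitb(T2,S2,(.602,.1465),-.07)
for i,(C,im,roi,n) in enumerate(((cam('top'),T2,(190,170,120,100),'t19'),(cam('scene'),S2,(270,160,130,100),'s19'))):
    cv2.imwrite(f'pics/{n}.png',overlay(im,C,[pose_z(a[2][:2],a[2][2],tube())],tubesegs,roi=roi,f=4))
A=cv2.imread('pics/t19.png');B=cv2.imread('pics/s19.png')
cv2.imwrite('pics/ts19.png',np.hstack([A,B])[:, :1000]);print(A.shape,B.shape)
```

```text
top [0.6006 0.1448] -10.0 0.17
scene [0.6014 0.1467] 1.4 0.09
both [0.601  0.1469] 0.8 0.268
(400, 480, 3) (400, 520, 3)
```

View pics/ts19.png

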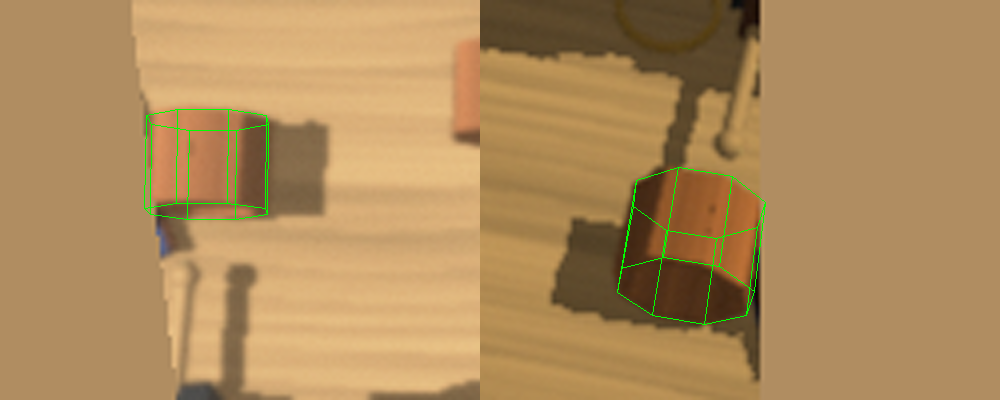

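Emit:
{"op": "play_rows", "data": {
  "plan": [0,-0.007,-0.005,-1.2,0.4,-0.1,0.01,0,-0.007,0,-1.2,0.3,0,0.01,0,0,0,0,0,0,0.01]
}}

```text
time_s: 20.95
ee_pos: [0.4082, 0.1515, 0.0264]
ee_rot: [0.012, 0.708, -0.012, 0.706]
contact_force: [-0.1, 1.4, -0.7]
grip_width: 0.0214
```

Run:
```python
from hang import *
S=imaging.camera('scene');T=imaging.camera('top')
show()
p,M,s=st()
g=p+M@[-.0187+.003,0,0]
for C,im,roi,n in((cam('top'),T,(190,170,120,100),'t20'),(cam('scene'),S,(270,120,120,120),'s20')):
    line=np.array([g+M[:,2]*d for d in(.035,.117,.16,.2,.25)])
    x0,y0,w,h=roi
    o=overlay(im,C,[pose_z((.601,.1465),np.radians(-2),tube())],tubesegs,roi=roi,f=4)
    q=((proj(C,line)-[x0,y0]+.5)*4).round().astype(int)
    for a in q: cv2.circle(o,tuple(a.tolist()),2,(255,0,255),-1)
    cv2.imwrite(f'pics/{n}.png',o)
A=cv2.imread('pics/t20.png');B=cv2.imread('pics/s20.png')
cv2.imwrite('pics/ts20.png',np.hstack([cv2.copyMakeBorder(A,0,80,0,0,0),B])[:,:1000])
plan([((.518,.1495,.026),-2,0)],grip=.01,maxd=.03,maxa=8)
```

```text
t 21.05 pos [0.4082 0.1519 0.0264] yaw -1.93 pitch -0.15 F [ 0.2 -0.  -0.8] grip 0.0213 j [  6.  38. 117.   0.  24. -83.]
t 21.05 pos [0.4082 0.1519 0.0264] yaw -1.93 pitch -0.15 F [ 0.2 -0.  -0.8] grip 0.0213 j [  6.  38. 117.   0.  24. -83.]
--
0, 0.0003, 0.0275, 0, -0, -0, 0.01,
0, 0.0003, 0.0275, 0, -0.1, -0, 0.01,
0.0001, 0.0004, 0.0274, 0, -0, -0, 0.01,
0.0001, 0.0003, 0.0275, 0.1, -0.1, -0.1, 0.01,
```

View pics/ts20.png

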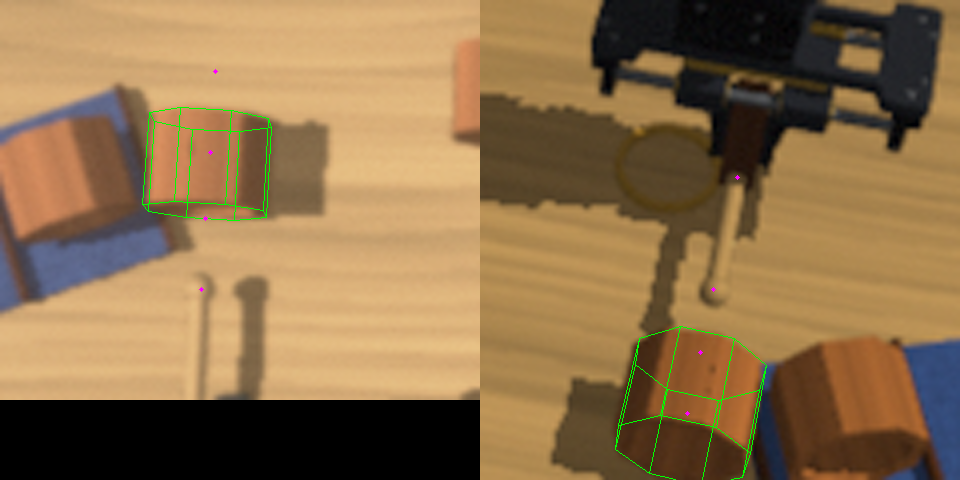

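Emit:
{"op": "play_rows", "data": {
  "plan": [0.001,0,0.02,0,0,0,0.01,0,0,0.025,0,0,0,0.01,0,0,0.025,0,0,0,0.01,0,0,0.02,0,0,0,0.01,0,0,0,0,0,0,0.01]
}}

```text
time_s: 21.68
ee_pos: [0.4982, 0.1493, 0.0246]
ee_rot: [0.012, 0.709, -0.011, 0.705]
contact_force: [-0.2, -1.1, -1.1]
grip_width: 0.0218
```

Run:
```python
from hang import *
S=imaging.camera('scene');T=imaging.camera('top')
crop(S,270,120,120,120,5,'pics/s21.png')
plan([((.518,.1495,.026),-2,0)],grip=.01,maxd=.03,maxa=8)
```

```text
t 21.77 pos [0.495  0.1493 0.0243] yaw -1.83 pitch -0.6 F [ 0.3  0.2 -0.9] grip 0.0217 j [  4.  41. 105.   0.  34. -84.]
--
-0.0019, 0.0009, 0.0229, 0.2, -0.6, -0, 0.01,
```

View pics/s21.png

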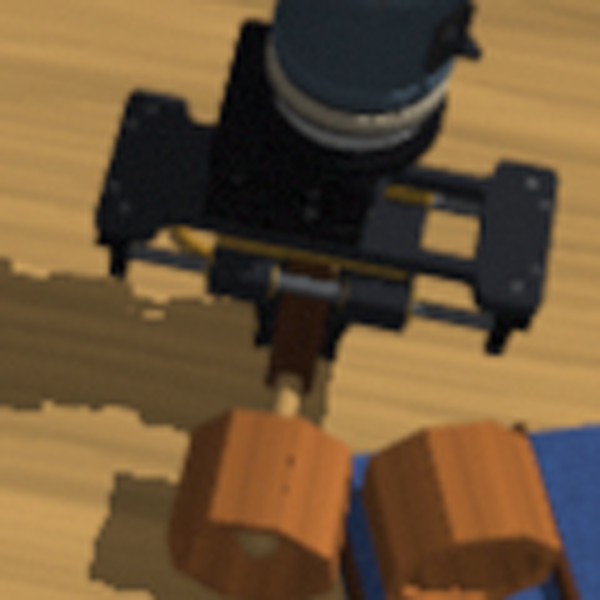

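Emit:
{"op": "play_rows", "data": {
  "plan": [-0.001,0,0.013,0,-0.6,0,0.01,-0.001,0,0.012,0,-0.6,0,0.01,0,0,0,0,0,0,0.01,-0.006,0,0,0,-0.4,0,0.01,-0.006,0,0,0,0,0,0.01]
}}

```text
time_s: 22.4
ee_pos: [0.5179, 0.1487, 0.0383]
ee_rot: [0.011, 0.702, -0.011, 0.712]
contact_force: [0.0, -0.7, -2.0]
grip_width: 0.0214
```

Run:
```python
from hang import *
S=imaging.camera('scene')
crop(S,270,120,120,120,5,'pics/s22.png')
show();p,M,s=st();print((.601-p[0],.1465-p[1]))
```

```text
t 22.45 pos [0.5184 0.1488 0.039 ] yaw -1.78 pitch 0.88 F [ 0.5 -0.1 -0.9] grip 0.0218 j [  4.  40. 103.  -0.  36. -84.]
(np.float64(0.08264851028646636), np.float64(-0.002266035916803799))
```

View pics/s22.png

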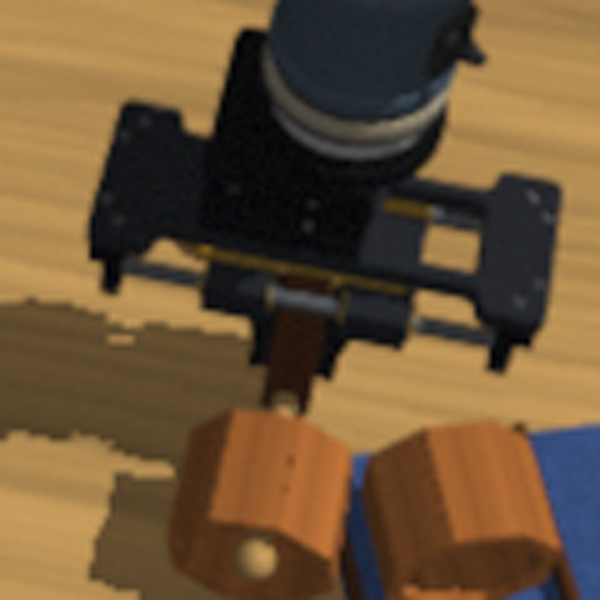

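Emit:
{"op": "play_rows", "data": {
  "plan": [-0.006,0,0,0,0,0,0.01,-0.008,0,0,0,0,0,0.01,-0.015,0,0,0,0,0,0.01,-0.02,0,0,0,0,0,0.01,-0.02,0,0,0,0,0,0.01]
}}

```text
time_s: 23.08
ee_pos: [0.5152, 0.1487, 0.1112]
ee_rot: [0.011, 0.703, -0.011, 0.711]
contact_force: [-1.0, -1.1, -2.0]
grip_width: 0.0217
```

Emit:
{"op": "play_rows", "data": {
  "plan": [-0.02,0,0,0,0,0,0.01,-0.015,0,0,0,-0.3,0,0.01,0,0,0,0,0,0,0.01,0,0,0,0,0,0,0.01]
}}

```text
time_s: 23.58
ee_pos: [0.5149, 0.1488, 0.1506]
ee_rot: [0.011, 0.7, -0.011, 0.714]
contact_force: [0.2, -0.4, -2.0]
grip_width: 0.0214
```

Run:
```python
from hang import *
S=imaging.camera('scene')
show()
o=[hang_overlay(S,cam('scene'),(270,120,130,120),4,r,along=.083) for r in(0,)]
a=cv2.resize(S[120:240,270:400],None,fx=4,fy=4)
cv2.imwrite('pics/s23.png',np.hstack([a,*o])[:,:1100])
u=np.array([np.cos(np.radians(20)),np.sin(np.radians(20))])
t=np.array([.5545,.320])-.083*u;print(t)
plan([((t[0],t[1],.14),20,1)],grip=.01,maxd=.025,maxa=3)
```

```text
t 23.62 pos [0.5149 0.1488 0.1505] yaw -1.78 pitch 1.15 F [ 0.9  0.1 -2.4] grip 0.0216 j [  4.  29. 100.  -0.  50. -84.]
[0.47650551 0.29161233]
t 23.62 pos [0.5149 0.1488 0.1505] yaw -1.78 pitch 1.15 F [ 0.9  0.1 -2.4] grip 0.0216 j [  4.  29. 100.  -0.  50. -84.]
--
0.0012, 0.0177, -0.0054, -2.7, 0, 0.1, 0.01,
0.0012, 0.0179, -0.0045, -2.7, 0, 0, 0.01,
0.0012, 0.0181, -0.0037, -2.7, 0, 0.1, 0.01,
0.0013, 0.0183, -0.0028, -2.7, 0, 0, 0.01,
0.0013, 0.0184, -0.002, -2.7, 0, 0.1, 0.01,
--
0.0013, 0.0184, -0.0011, -2.8, 0.1, 0, 0.01,
0.0013, 0.0185, -0.0002, -2.7, 0, 0.1, 0.01,
0.0014, 0.0185, 0.0006, -2.8, 0.1, 0, 0.01,
```

View pics/s23.png

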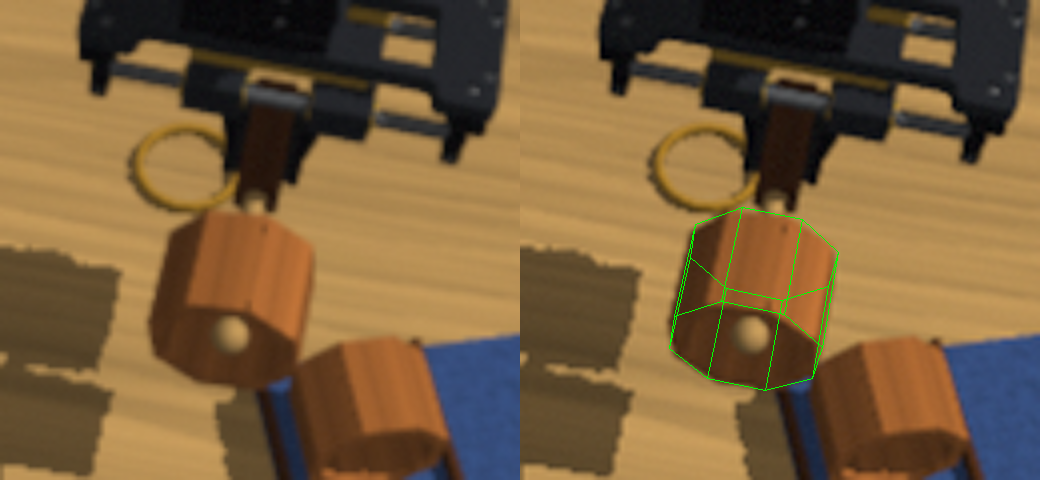

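Emit:
{"op": "play_rows", "data": {
  "plan": [0,0.014,-0.005,-2.7,0,0,0.01,0,0.018,-0.005,-2.7,0,0,0.01,0,0.018,-0.004,-2.7,0,0,0.01,0,0.018,-0.003,-2.7,0,0,0.01,0,0.018,-0.002,-2.7,0,0,0.01]
}}

```text
time_s: 24.25
ee_pos: [0.4861, 0.2394, 0.1476]
ee_rot: [-0.079, 0.698, 0.077, 0.708]
contact_force: [0.5, -0.2, -1.1]
grip_width: 0.0213
```

Emit:
{"op": "play_rows", "data": {
  "plan": [0,0.018,-0.001,-2.7,0,0,0.01,0,0.017,0,-2.7,0,0,0.01,0,0.012,0,-2.7,0,0,0.01,0,0.006,0,0,0,0,0.01,0,0,0,0,0,0,0.01]
}}

```text
time_s: 24.88
ee_pos: [0.467, 0.2967, 0.1466]
ee_rot: [-0.134, 0.69, 0.132, 0.699]
contact_force: [-0.1, -0.4, -3.0]
grip_width: 0.0216
```

Run:
```python
from hang import *
plan([((.4765,.2916,.12),20,1)],grip=.01,maxd=.025,maxa=3)
```

```text
t 24.88 pos [0.467  0.2967 0.1466] yaw 21.69 pitch 0.68 F [-0.1 -0.4 -3. ] grip 0.0216 j [ 21.  30.  97.  -0.  52. -90.]
--
0.0134, -0.0041, 0.0033, 0.8, -0.2, 0.2, 0.01,
0.0133, -0.004, 0.0033, 0.9, -0.1, 0.1, 0.01,
```

Emit:
{"op": "play_rows", "data": {
  "plan": [0.01,-0.005,0.004,0.8,-0.2,0.2,0.01,0.015,-0.004,0.004,0.9,-0.2,0,0.01,0.015,0,0,0,0,0,0.01,0.015,0,0,0,0,0,0.01,0,0,0,0,0,0,0.01]
}}

```text
time_s: 25.5
ee_pos: [0.4798, 0.2887, 0.0865]
ee_rot: [-0.121, 0.691, 0.121, 0.703]
contact_force: [0.0, 0.2, -2.0]
grip_width: 0.0213
```

Run:
```python
from hang import *
S=imaging.camera('scene')
roi=(320,140,130,120)
o=hang_overlay(S,cam('scene'),roi,4,0,along=.083)
a=cv2.resize(S[140:260,320:450],None,fx=4,fy=4)
cv2.imwrite('pics/s24.png',np.hstack([a,o])[:,:1100])
p,M,s=st();print((p+M[:,2]*.083)[:2],'want .5545 .320')
plan([((.4765,.2916,.048),20,1)],grip=.01,maxd=.025,maxa=3)
```

```text
[0.55847867 0.31685934] want .5545 .320
t 25.55 pos [0.4803 0.2889 0.0872] yaw 19.68 pitch 1.04 F [ 0.7 -0.8 -1.8] grip 0.0216 j [ 20.  36.  99.  -0.  44. -90.]
--
0.0196, 0.002, -0.0017, -0.2, 0, 0.1, 0.01,
0.0195, 0.0019, -0.0017, -0.1, 0, 0, 0.01,
```

View pics/s24.png

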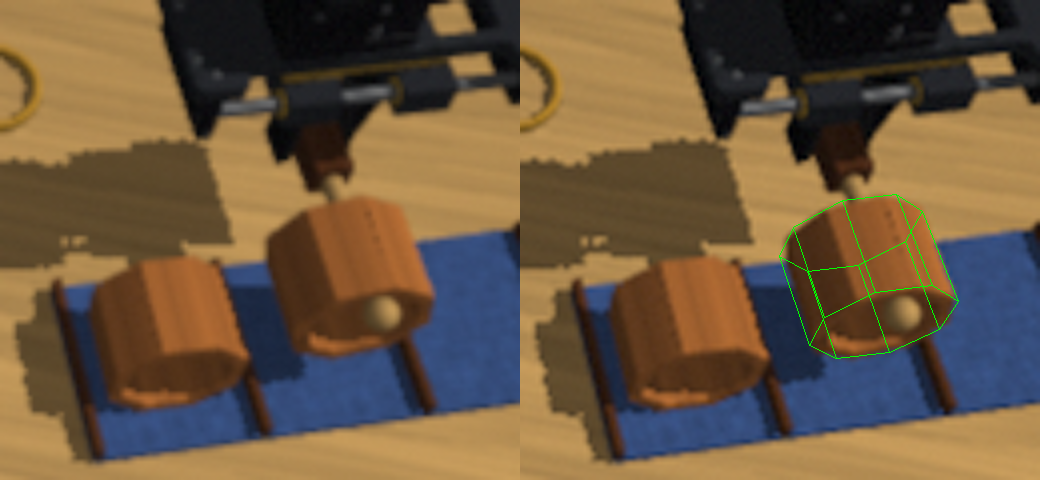

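Emit:
{"op": "play_rows", "data": {
  "plan": [0.012,0.006,-0.003,-0.3,0,0,0.01,0.012,0,0,0,0,0,0.01,0.006,0,0,0,0,0,0.01,0,0,0,0,0,0,0.01]
}}

```text
time_s: 26.05
ee_pos: [0.476, 0.2947, 0.0557]
ee_rot: [-0.123, 0.689, 0.124, 0.703]
contact_force: [-0.3, -0.3, -2.1]
grip_width: 0.0217
```

Run:
```python
from hang import *
S=imaging.camera('scene')
roi=(320,140,130,120)
P=[pose_z((.5545,.320),np.radians(20),tube(z0=.041))]
o=overlay(S,cam('scene'),P,tubesegs,roi=roi,f=4)
a=cv2.resize(S[140:260,320:450],None,fx=4,fy=4)
cv2.imwrite('pics/s25.png',np.hstack([a,o])[:,:1100])
p,M,s=st();print((p+M[:,2]*.083)[:2],'want .5545 .320')
plan([((.4765,.2916,.048),20,1)],grip=.01,maxd=.025,maxa=3)
```

```text
[0.55420952 0.32324834] want .5545 .320
t 26.1 pos [0.4763 0.2948 0.056 ] yaw 20.05 pitch 1.17 F [ 0.1  0.3 -2.3] grip 0.0219 j [ 20.  39. 100.  -0.  40. -89.]
--
0.008, -0.0031, -0.001, 0.1, 0.2, 0.1, 0.01,
```

View pics/s25.png

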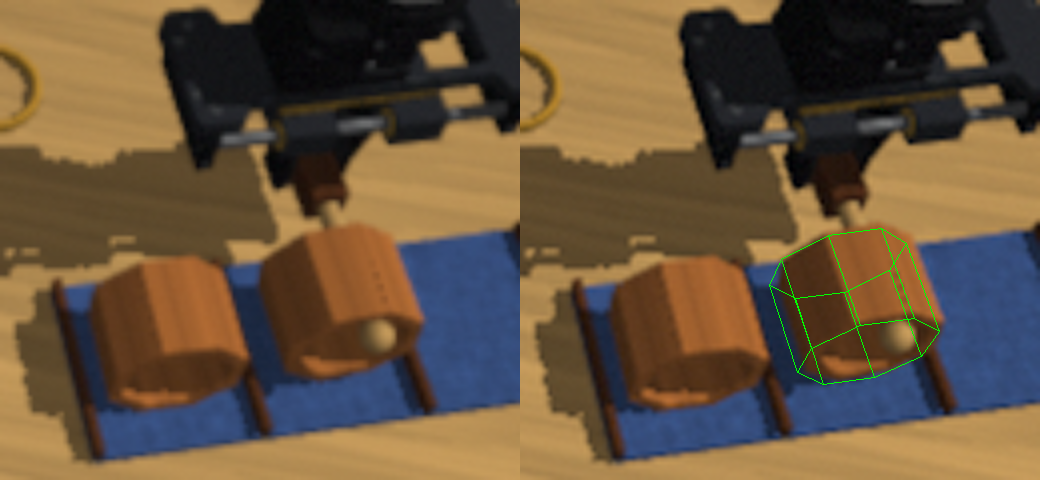

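Emit:
{"op": "play_rows", "data": {
  "plan": [0.005,-0.003,0,0,0,0,0.01,0.004,0,0,0,0,0,0.01,0.004,0,0,0,0,0,0.01,0.004,0,0,0,0,0,0.01,0.002,0,0,0,0,0,0.01]
}}

```text
time_s: 26.72
ee_pos: [0.4796, 0.2923, 0.0371]
ee_rot: [-0.122, 0.688, 0.124, 0.705]
contact_force: [-0.8, 0.4, -0.4]
grip_width: 0.0218
```

Run:
```python
from hang import *
S=imaging.camera('scene')
a=cv2.resize(S[140:260,320:450],None,fx=5,fy=5)
cv2.imwrite('pics/s26.png',a)
plan([((.4765,.2916,.038),20,1)],grip=.01,maxd=.025,maxa=3)
```

```text
t 26.77 pos [0.4795 0.2922 0.037 ] yaw 20.03 pitch 1.4 F [-0.6 -0.5 -0.8] grip 0.0212 j [ 20.  41. 100.  -0.  38. -90.]
--
-0.0011, 0.0004, -0.003, 0, 0.4, 0.1, 0.01,
```

View pics/s26.png

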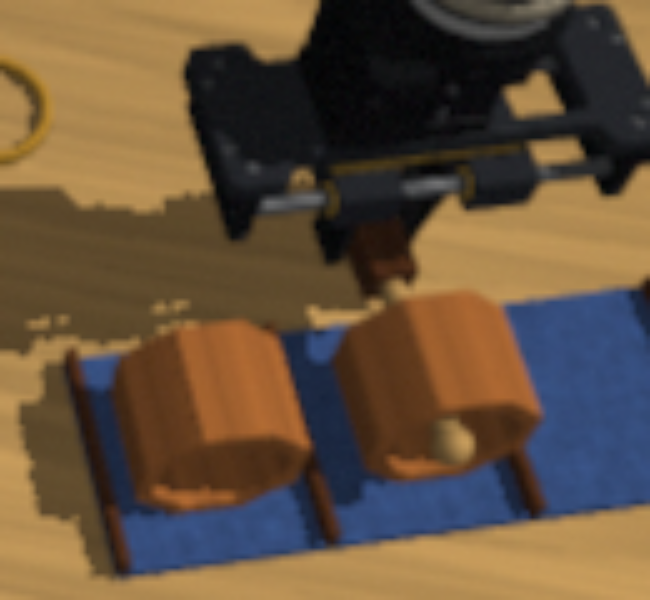

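Emit:
{"op": "play_rows", "data": {
  "plan": [0.001,0,-0.01,0,0,0,0.01,0,0,-0.025,0,0,0,0.01,0,0,-0.03,0,0,0,0.01,0,0,-0.03,0,0,0,0.01,0,0,-0.015,0,0,0,0.01]
}}

```text
time_s: 27.4
ee_pos: [0.3719, 0.2531, 0.0335]
ee_rot: [-0.122, 0.687, 0.124, 0.705]
contact_force: [-0.6, 0.3, -1.0]
grip_width: 0.0216
```

Run:
```python
from hang import *
S=imaging.camera('scene');T=imaging.camera('top')
show()
a=cv2.resize(S[170:270,310:480],None,fx=4,fy=4)
b=cv2.resize(T[170:280,100:270],None,fx=4,fy=4)
cv2.imwrite('pics/s27.png',a);cv2.imwrite('pics/t27.png',b)
```

```text
t 27.5 pos [0.3715 0.253  0.0334] yaw 20.04 pitch 1.36 F [ 0.3 -1.  -0.2] grip 0.0216 j [ 20.  38. 116.  -0.  25. -90.]
```

View pics/s27.png

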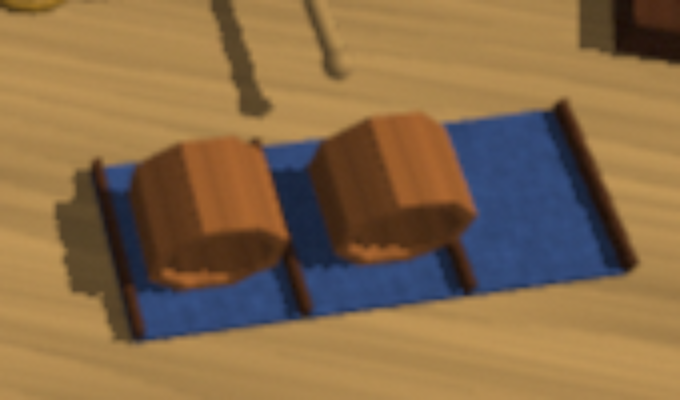

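View pics/t27.png

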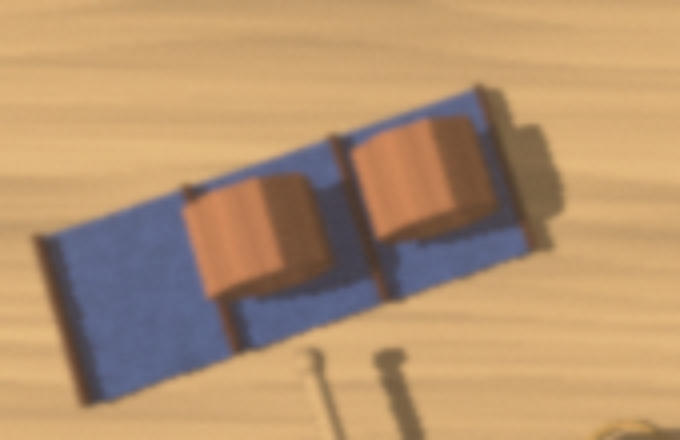

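Run:
```python
from hang import *
from scipy.optimize import least_squares
S=imaging.camera('scene');T=imaging.camera('top');cv2.imwrite('pics/top28.png',T);cv2.imwrite('pics/scene28.png',S)
tr=np.array([.5545,.320]);u=np.radians(20)
Ps=[]
for xy in((.589,.231),(.556,.322)):
    b=fitb(T,S,xy,.36,.041)
    for k in b:
        d=k[:2]-tr;print('  tray frame',(d@[np.cos(u),np.sin(u)]).round(4),(d@[-np.sin(u),np.cos(u)]).round(4))
    Ps.append(pose_z(b[2][:2],b[2][2],tube(z0=.041)))
a=overlay(T,cam('top'),Ps,tubesegs,roi=(100,170,170,110),f=4)
c=overlay(S,cam('scene'),Ps,tubesegs,roi=(310,170,170,100),f=4)
cv2.imwrite('pics/o28.png',np.vstack([a,c])[:,:])
```

```text
top [0.5888 0.2315] 12.1 0.141
scene [0.5923 0.2332] 25.2 0.089
both [0.5902 0.2326] 20.7 0.24
  tray frame 0.0019 -0.0949
  tray frame 0.0058 -0.0945
  tray frame 0.0037 -0.0943
top [0.552  0.3294] 9.2 0.155
scene [0.5553 0.3315] 28.7 0.104
both [0.5541 0.3303] 20.3 0.297
  tray frame 0.0009 0.0096
  tray frame 0.0047 0.0106
  tray frame 0.0031 0.0098
```

View pics/o28.png

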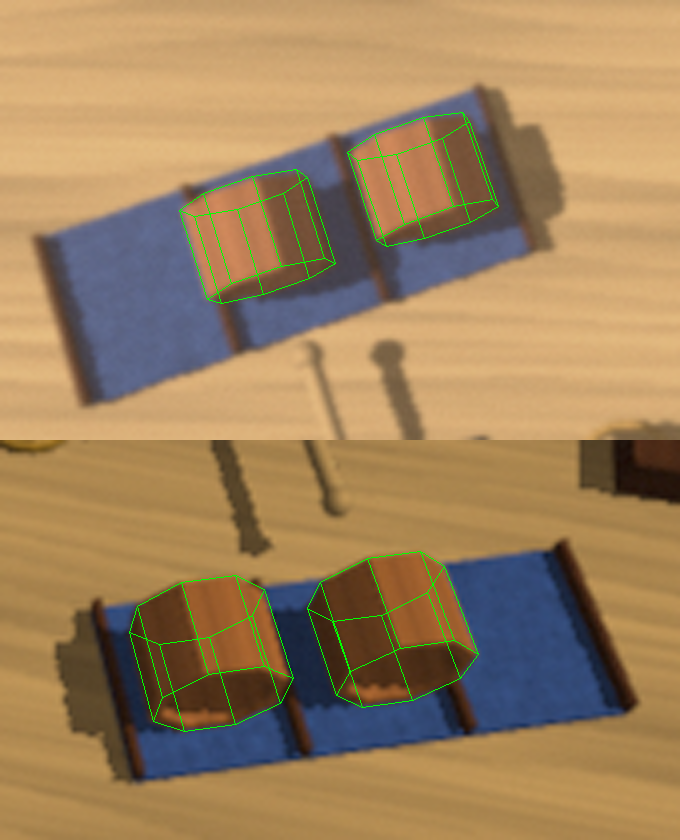

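Run:
```python
from hang import *
S=cv2.imread('pics/scene28.png');T=cv2.imread('pics/top28.png')
p,M,s=st();show()
g=p+M@[-.0187+.003,0,0]
line=np.array([g+M[:,2]*d for d in(.05,.07,.09,.117)])
out=[]
for C,im,roi in((cam('top'),T,(150,240,60,60)),(cam('scene'),S,(340,150,80,60))):
    q=proj(C,line);x0,y0,w,h=roi
    o=overlay(im,C,[],[],roi=roi,f=6)
    for a in ((q-[x0,y0]+.5)*6).round().astype(int): cv2.circle(o,tuple(a.tolist()),2,(255,0,255),-1)
    out.append(o)
cv2.imwrite('pics/o29.png',np.hstack(out))
```

```text
t 27.6 pos [0.3756 0.2544 0.0337] yaw 20.03 pitch 1.72 F [ 0.1  0.5 -1.4] grip 0.0218 j [ 20.  38. 116.  -0.  25. -90.]
```

View pics/o29.png

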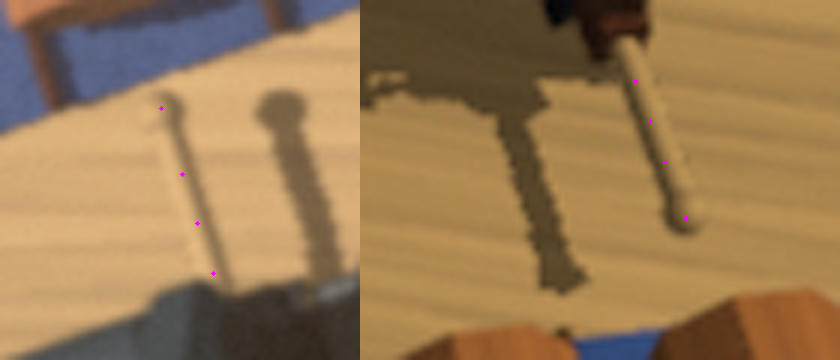

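Emit:
{"op": "play_rows", "data": {
  "plan": [0,0.01,0,0,0.4,0,0.01,0,0,0.02,0,0.3,0,0.01,0,0,0.025,0,0,0,0.01,0,0,0.025,0,0,0,0.01,0,0,0,0,0,0,0.01]
}}

```text
time_s: 28.22
ee_pos: [0.4439, 0.2929, 0.0357]
ee_rot: [-0.122, 0.688, 0.124, 0.705]
contact_force: [-0.2, -0.2, -0.4]
grip_width: 0.0214
```

Run:
```python
from hang import *
S=imaging.camera('scene')
cv2.imwrite('pics/s30.png',cv2.resize(S[140:260,320:450],None,fx=5,fy=5))
plan([((.476,.3016,.036),20,1)],grip=.01,maxd=.025,maxa=3)
```

```text
t 28.27 pos [0.4416 0.2921 0.0354] yaw 20.05 pitch 1.15 F [-0.5  0.1 -2.1] grip 0.0214 j [ 21.  40. 105.  -0.  34. -88.]
--
0.0001, -0.0014, 0.0178, 0, 0.1, 0.1, 0.01,
-0, -0.0014, 0.0178, 0.1, 0.1, 0, 0.01,
```

View pics/s30.png

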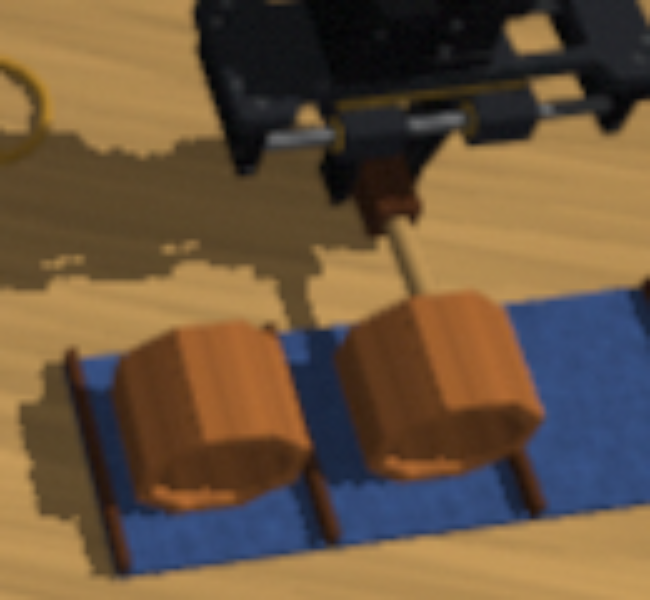

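Emit:
{"op": "play_rows", "data": {
  "plan": [0,-0.003,0.018,0,0,0,0.01,0,0,0.018,0,0,0,0.01,-0.006,0,0,0,0,0,0.01,-0.006,0,0,0,0,0,0.01,-0.006,0,0,0,0,0,0.01]
}}

```text
time_s: 28.9
ee_pos: [0.4662, 0.2994, 0.053]
ee_rot: [-0.124, 0.695, 0.123, 0.697]
contact_force: [-0.6, 0.0, -2.3]
grip_width: 0.0217
```

Run:
```python
from hang import *
S=imaging.camera('scene')
cv2.imwrite('pics/s31.png',cv2.resize(S[140:260,320:450],None,fx=5,fy=5))
plan([((.476,.3016,.059),20,1)],grip=.01,maxd=.025,maxa=3)
```

```text
t 28.95 pos [0.4666 0.2995 0.0538] yaw 20.14 pitch 0.24 F [-0.2 -0.5 -2.1] grip 0.0221 j [ 21.  39. 100.  -0.  41. -89.]
--
-0.0052, -0.0013, 0.0096, 0.1, -0.8, 0.1, 0.01,
```

View pics/s31.png

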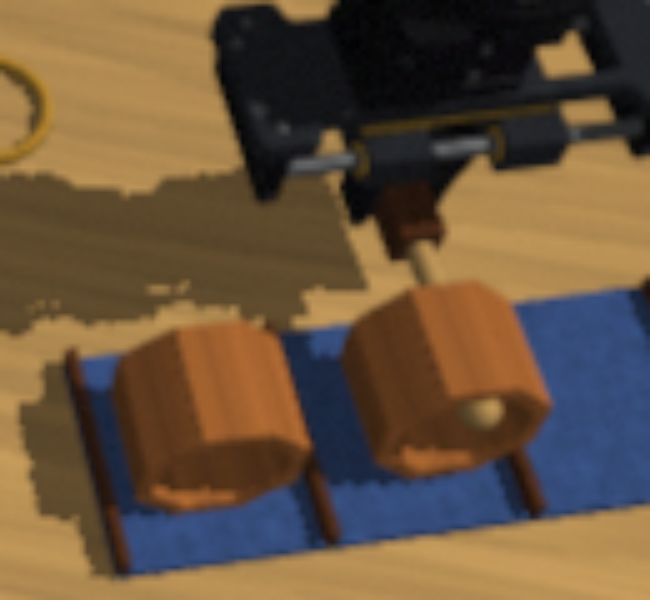

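Emit:
{"op": "play_rows", "data": {
  "plan": [-0.002,-0.004,0,0,0,0,0.01,0,-0.005,0,0,0,0,0.01,0,-0.004,0,0,0,0,0.01,0,0,0,0,0,0,0.01]
}}

```text
time_s: 29.45
ee_pos: [0.4703, 0.2859, 0.056]
ee_rot: [-0.124, 0.695, 0.123, 0.697]
contact_force: [0.8, 0.5, -2.6]
grip_width: 0.0213
```

Run:
```python
from hang import *
S=imaging.camera('scene')
cv2.imwrite('pics/s32.png',cv2.resize(S[140:260,320:450],None,fx=5,fy=5))
plan([((.476,.3016,.059),20,1)],grip=.01,maxd=.025,maxa=3)
```

```text
t 29.5 pos [0.4702 0.286  0.056 ] yaw 20.14 pitch 0.16 F [-0.1 -0.1 -2.1] grip 0.0217 j [ 20.  39. 100.  -0.  41. -90.]
--
-0.003, 0.0126, 0.0108, 0.1, -0.8, 0.1, 0.01,
```

View pics/s32.png

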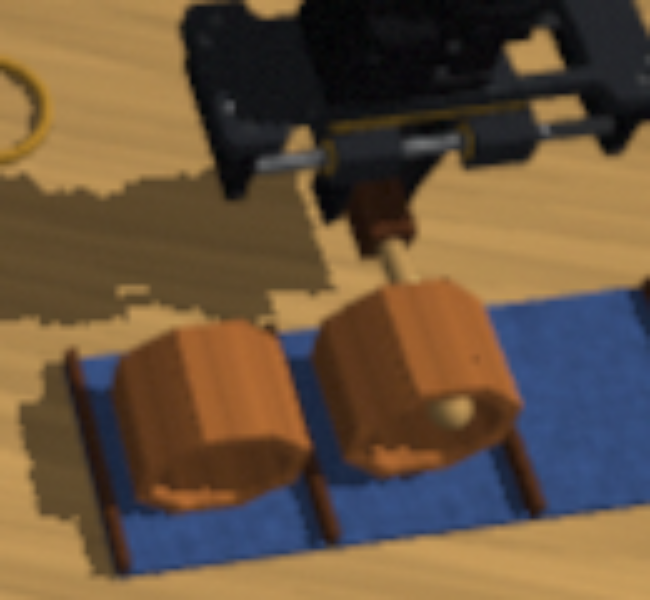

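Emit:
{"op": "play_rows", "data": {
  "plan": [0.005,0.001,0,0,0,0,0.01,0.004,0,0,0,0,0,0.01,0.004,0,0,0,0,0,0.01,0.005,0,0,0,0,0,0.01,0.002,0,0,0,0,0,0.01]
}}

```text
time_s: 30.12
ee_pos: [0.4705, 0.2875, 0.0345]
ee_rot: [-0.124, 0.695, 0.123, 0.698]
contact_force: [1.1, 0.3, -0.1]
grip_width: 0.0215
```

Emit:
{"op": "play_rows", "data": {
  "plan": [0,0,-0.01,0,0,0,0.01,0,0,-0.025,0,0,0,0.01,0,0,-0.03,0,0,0,0.01,0,0,-0.025,0,0,0,0.01,0,0,0,0,0,0,0.01]
}}

```text
time_s: 30.75
ee_pos: [0.3812, 0.2548, 0.0345]
ee_rot: [-0.124, 0.695, 0.123, 0.697]
contact_force: [1.0, 0.4, -2.0]
grip_width: 0.0216
```

Run:
```python
from hang import *
show()
S=imaging.camera('scene');T=imaging.camera('top');cv2.imwrite('pics/top33.png',T);cv2.imwrite('pics/scene33.png',S)
tr=np.array([.5545,.320]);u=np.radians(20)
b=fitb(T,S,(.555,.32),.36,.041)
for k in b:
        d=k[:2]-tr;print('  tray frame',(d@[np.cos(u),np.sin(u)]).round(4),(d@[-np.sin(u),np.cos(u)]).round(4))
fitb(T,S,(.647,-.0385),-.05)
cv2.imwrite('pics/o33.png',np.vstack([cv2.resize(T[160:280,100:400],None,fx=2.5,fy=2.5),cv2.resize(S[150:270,160:460],None,fx=2.5,fy=2.5)]))
```

```text
t 30.75 pos [0.3812 0.2548 0.0345] yaw 20.17 pitch 0.16 F [ 1.   0.4 -2. ] grip 0.0216 j [ 20.  38. 114.  -0.  28. -90.]
top [0.5563 0.3214] 4.8 0.118
scene [0.5594 0.3215] 23.2 0.104
both [0.5575 0.3223] 12.0 0.25
  tray frame 0.0022 0.0007
  tray frame 0.0051 -0.0003
  tray frame 0.0036 0.0012
top [ 0.6468 -0.0411] 0.1 0.125
scene [ 0.6498 -0.0374] -9.4 0.108
both [ 0.648  -0.0392] -4.3 0.24
```

View pics/o33.png

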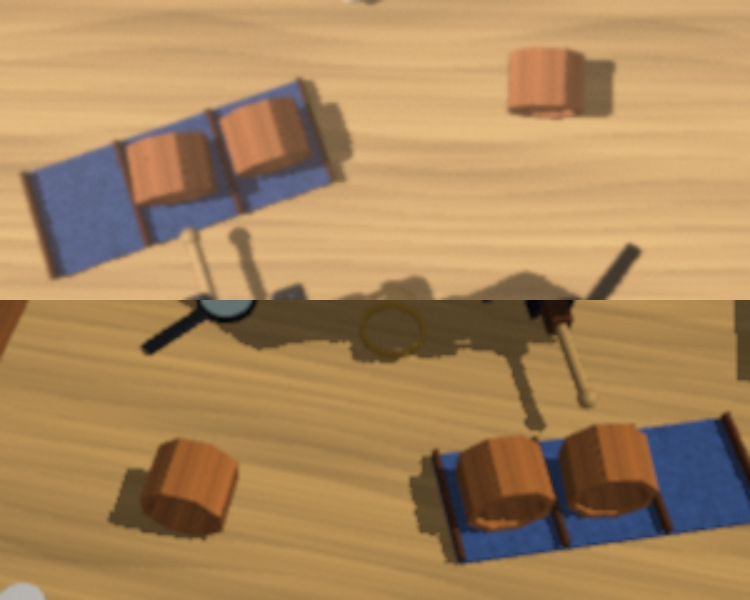

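Run:
```python
from hang import *
S=cv2.imread('pics/scene33.png');T=cv2.imread('pics/top33.png')
rows=[]
for y in(6,12,18):
    P=[pose_z((.5565,.3215),np.radians(y),tube(z0=.041)),pose_z((.5895,.232),np.radians(y+8),tube(z0=.041))]
    rows.append(np.hstack([overlay(T,cam('top'),P,tubesegs,roi=(145,185,85,65),f=4),overlay(S,cam('scene'),P,tubesegs,roi=(340,190,90,65),f=4)]))
cv2.imwrite('pics/o34.png',np.vstack(rows))
```

```text
(no output)
```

View pics/o34.png

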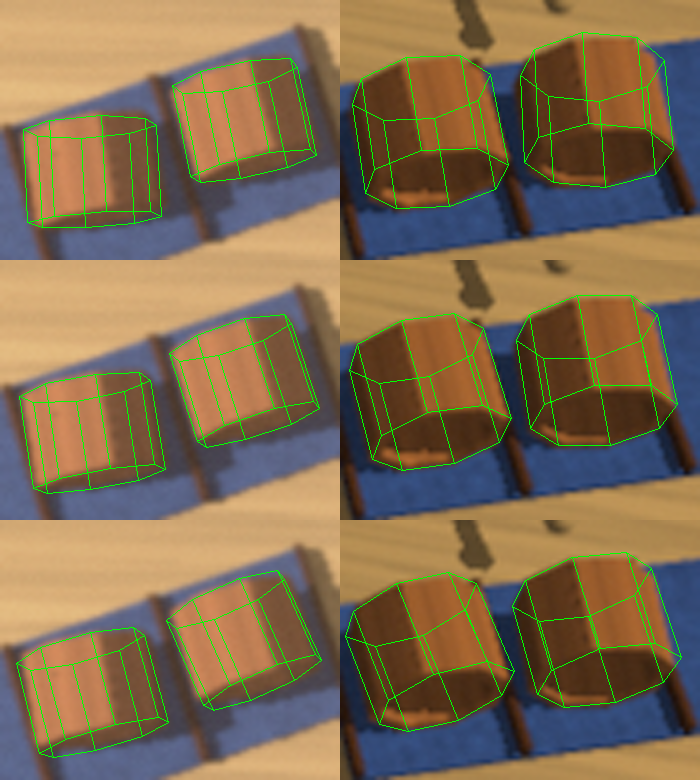

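Run:
```python
from hang import *
plan([((.3715,.289,.0345),10,1),((.4777,.3076,.0345),10,1)],grip=.01,maxd=.025,maxa=5)
```

```text
t 30.85 pos [0.3853 0.2562 0.0347] yaw 20.15 pitch 0.52 F [ 0.8  0.4 -1.3] grip 0.0214 j [ 20.  38. 114.  -0.  28. -90.]
--
0, 0.0119, -0.0006, 3.4, -0.2, -0, 0.01,
0.0001, 0.0118, -0.0012, 3.4, -0.1, -0, 0.01,
0, 0.0117, -0.002, 3.4, -0.2, -0, 0.01,
0.0004, -0, 0.0216, -0, 0, -0, 0.01,
0.0004, -0, 0.0216, -0, 0, -0, 0.01,
--
0.0004, -0, 0.0215, -0, 0, -0, 0.01,
0.0004, -0, 0.0216, -0, 0, -0, 0.01,
0.0004, -0, 0.0215, -0, 0, -0, 0.01,
```

Emit:
{"op": "play_rows", "data": {
  "plan": [0,0.012,-0.006,3.4,-0.2,0,0.01,0,0.012,-0.004,3.4,-0.2,0,0.01,0,0.012,-0.002,3.4,-0.1,0,0.01,0,0,0,0,0,0,0.01]
}}

```text
time_s: 31.35
ee_pos: [0.3723, 0.291, 0.0354]
ee_rot: [-0.057, 0.694, 0.061, 0.716]
contact_force: [0.4, 0.7, -0.4]
grip_width: 0.0216
```

Run:
```python
from hang import *
plan([((.4777,.3076,.0345),10,1)],grip=.01,maxd=.025,maxa=5)
p,M,s=st()
d=np.array([.5565,.3215])-p[:2];print('lat',d@[-M[1,2],M[0,2]],'along',d@M[:2,2])
```

```text
t 31.35 pos [0.3723 0.291  0.0354] yaw 9.59 pitch 1.8 F [ 0.4  0.7 -0.4] grip 0.0216 j [ 25.  38. 113.  -1.  27. -74.]
--
0.0008, -0.0002, 0.0213, -0.1, 0.2, -0, 0.01,
0.0008, -0.0003, 0.0213, -0.1, 0.2, -0.1, 0.01,
0.0007, -0.0003, 0.0214, -0.1, 0.1, -0, 0.01,
0.0007, -0.0004, 0.0213, -0.1, 0.2, -0.1, 0.01,
0.0005, -0.0004, 0.0214, -0, 0.1, -0, 0.01,
lat -0.0005978853243654386 along 0.18665939616752586
```

Emit:
{"op": "play_rows", "data": {
  "plan": [0.001,0,0.025,0,0.4,0,0.01,0.001,0,0.025,0,0.3,0,0.01,0,0,0.025,0,0,0,0.01,0,0,0.02,0,0,0,0.01,0,0,0,0,0,0,0.01]
}}

```text
time_s: 31.98
ee_pos: [0.4746, 0.3072, 0.036]
ee_rot: [-0.058, 0.696, 0.063, 0.713]
contact_force: [-0.8, -0.7, -1.5]
grip_width: 0.0213
```

Run:
```python
from hang import *
show()
p,M,s=st()
d=np.array([.5565,.3215])-p[:2];print('lat',d@[-M[1,2],M[0,2]],'along',d@M[:2,2])
S=imaging.camera('scene')
cv2.imwrite('pics/s35.png',cv2.resize(S[140:260,320:450],None,fx=5,fy=5))
```

```text
t 31.98 pos [0.4746 0.3072 0.036 ] yaw 9.86 pitch 1.45 F [-0.8 -0.7 -1.5] grip 0.0213 j [ 22.  41. 100.  -0.  38. -78.]
lat 2.3115203657959317e-05 along 0.08313931762041721
```

View pics/s35.png

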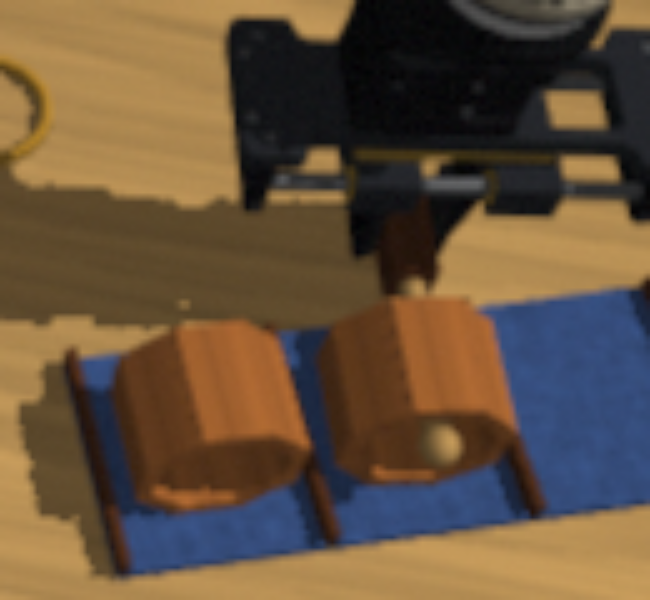

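Emit:
{"op": "play_rows", "data": {
  "plan": [-0.006,0,0,0,0,0,0.01,-0.006,0,0,0,0,0,0.01,-0.006,0,0,0,0,0,0.01,-0.006,0,0,0,0,0,0.01,0,0,0,0,0,0,0.01]
}}

```text
time_s: 32.65
ee_pos: [0.468, 0.3055, 0.0611]
ee_rot: [-0.06, 0.699, 0.063, 0.71]
contact_force: [0.7, 0.7, -2.1]
grip_width: 0.0213
```

Emit:
{"op": "play_rows", "data": {
  "plan": [0,-0.0035,0,-2.3,0,0,0.01,0,-0.0035,0,-2.3,0,0,0.01,0,-0.0035,0,-2.3,0,0,0.01,0,-0.0035,0,-2.3,0,0,0.01,0,0,0,0,0,0,0.01]
}}

```text
time_s: 33.28
ee_pos: [0.4705, 0.2916, 0.0609]
ee_rot: [-0.119, 0.691, 0.121, 0.702]
contact_force: [-0.1, -0.1, -1.8]
grip_width: 0.0216
```

Run:
```python
from hang import *
plan([((.4785,.2931,.057),20,1)],grip=.01,maxd=.025,maxa=5)
S=imaging.camera('scene')
cv2.imwrite('pics/s36.png',np.hstack([cv2.resize(S[140:260,320:450],None,fx=4,fy=4),hang_overlay(S,cam('scene'),(320,140,130,120),4,0,.083)]))
```

```text
t 33.27 pos [0.4705 0.2916 0.0609] yaw 19.49 pitch 0.91 F [-0.1 -0.1 -1.8] grip 0.0216 j [ 20.  38. 100.  -0.  40. -89.]
--
0.004, -0.0013, 0.008, -0.5, -0.1, 0, 0.01,
```

View pics/s36.png

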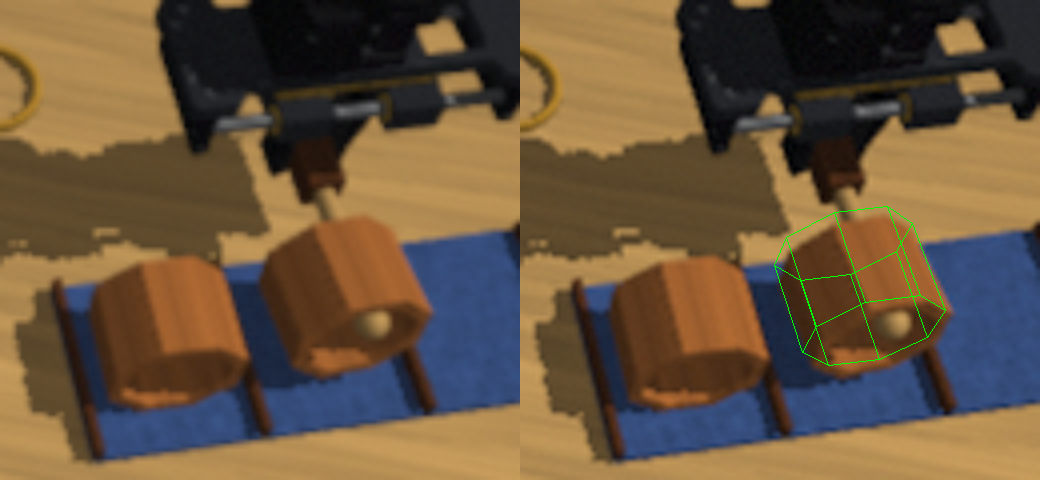

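Emit:
{"op": "play_rows", "data": {
  "plan": [0.005,0,0,0,0,0,0.01,0.005,0,0,0,0,0,0.01,0.005,0,0,0,0,0,0.01,0.005,0,0,0,0,0,0.01,0.003,0,0,0,0,0,0.01]
}}

```text
time_s: 33.95
ee_pos: [0.4712, 0.2925, 0.0363]
ee_rot: [-0.118, 0.691, 0.121, 0.703]
contact_force: [-0.4, -0.2, -1.6]
grip_width: 0.0218
```

Emit:
{"op": "play_rows", "data": {
  "plan": [0.001,0,-0.01,0,0,0,0.01,0,0,-0.025,0,0,0,0.01,0,0,-0.03,0,0,0,0.01,0,0,-0.025,0,0,0,0.01,0,0,0,0,0,0,0.01]
}}

```text
time_s: 34.58
ee_pos: [0.3817, 0.2608, 0.0339]
ee_rot: [-0.118, 0.691, 0.12, 0.703]
contact_force: [0.3, 0.1, -1.5]
grip_width: 0.0218
```

Run:
```python
from hang import *
show()
S=imaging.camera('scene');T=imaging.camera('top');cv2.imwrite('pics/top37.png',T);cv2.imwrite('pics/scene37.png',S)
tr=np.array([.5545,.320]);u=np.radians(20)
b=fitb(T,S,(.557,.322),.36,.041)
for k in b:
        d=k[:2]-tr;print('  tray frame',(d@[np.cos(u),np.sin(u)]).round(4),(d@[-np.sin(u),np.cos(u)]).round(4))
rows=[]
for y in(14,20,26):
    P=[pose_z(b[2][:2],np.radians(y),tube(z0=.041))]
    rows.append(np.hstack([overlay(T,cam('top'),P,tubesegs,roi=(145,185,85,65),f=4),overlay(S,cam('scene'),P,tubesegs,roi=(340,190,90,65),f=4)]))
cv2.imwrite('pics/o37.png',np.vstack(rows))
```

```text
t 34.58 pos [0.3817 0.2608 0.0339] yaw 19.45 pitch 0.92 F [ 0.3  0.1 -1.5] grip 0.0218 j [ 20.  38. 114.  -0.  27. -89.]
top [0.5564 0.3249] 14.4 0.12
scene [0.56   0.3248] 27.8 0.1
both [0.5575 0.3254] 21.4 0.245
  tray frame 0.0034 0.004
  tray frame 0.0068 0.0026
  tray frame 0.0047 0.004
```

View pics/o37.png

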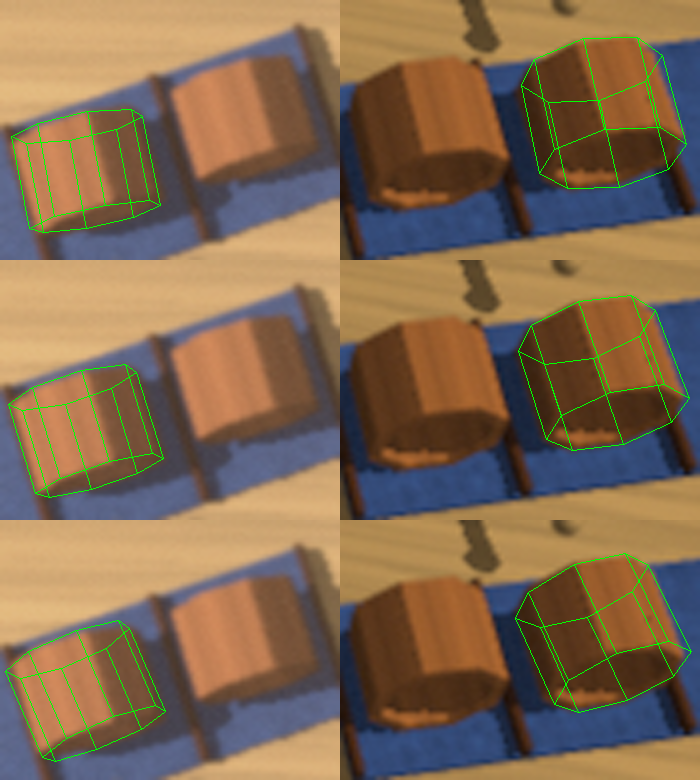

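Run:
```python
from hang import *
plan([((.385,.25,.07),17,0),((.4486,-.0235,.026),-4.3,0)],grip=.01,maxd=.05,maxa=8)
```

```text
t 34.67 pos [0.3858 0.2622 0.0341] yaw 19.43 pitch 1.28 F [-0.1 -0.  -0.9] grip 0.0216 j [ 20.  38. 114.  -0.  27. -89.]
--
-0.036, -0.0112, -0.004, 2.4, 1.3, -0, 0.01,
0.0073, -0.0467, -0.0032, 3.6, -0, -0, 0.01,
0.0073, -0.0468, -0.0003, 3.5, -0, -0, 0.01,
0.0073, -0.0467, 0.0026, 3.6, -0, -0, 0.01,
0.0073, -0.0465, 0.0055, 3.5, -0, -0, 0.01,
--
0.0073, -0.0461, 0.0083, 3.6, -0, -0, 0.01,
0.0074, -0.0454, 0.0112, 3.5, -0, -0, 0.01,
```

Emit:
{"op": "play_rows", "data": {
  "plan": [-0.036,-0.011,-0.004,2.4,1.0,0,0.01,0,-0.047,-0.003,3.6,0,0,0.01,0.007,-0.047,0,3.5,0,0,0.01,0.007,-0.047,0.003,3.6,0,0,0.01,0.007,-0.046,0.006,3.5,0,0,0.01]
}}

```text
time_s: 35.3
ee_pos: [0.4439, 0.0665, 0.0515]
ee_rot: [-0.016, 0.697, 0.018, 0.716]
contact_force: [1.2, 0.7, -0.8]
grip_width: 0.0214
```

Emit:
{"op": "play_rows", "data": {
  "plan": [0.007,-0.046,0.008,3.6,0,0,0.01,0,-0.035,0.008,3.5,0,0,0.01,0,0,0,0,0,0,0.01,0,0,0,0,0,0,0.01]
}}

```text
time_s: 35.8
ee_pos: [0.4721, -0.0229, 0.0448]
ee_rot: [0.031, 0.692, -0.03, 0.721]
contact_force: [-0.5, -0.0, -0.7]
grip_width: 0.0214
```

Run:
```python
from hang import *
plan([((.4486,-.0235,.026),-4.3,0)],grip=.01,maxd=.05,maxa=8)
S=imaging.camera('scene');T=imaging.camera('top')
b=fitb(T,S,(.648,-.0385),-.07)
```

```text
t 35.8 pos [ 0.4721 -0.0229  0.0448] yaw -4.99 pitch 2.3 F [-0.5 -0.  -0.7] grip 0.0214 j [ -17.   37.  114.    1.   28. -103.]
--
0.0178, -0.0027, -0.0241, -0.7, 2.3, -0.2, 0.01,
top [ 0.6456 -0.0393] -4.8 0.152
scene [ 0.6489 -0.0379] -5.9 0.104
both [ 0.648  -0.0392] -4.2 0.261
```

Emit:
{"op": "play_rows", "data": {
  "plan": [0.009,-0.002,-0.02,-0.5,1.2,-0.2,0.01,0.009,0,0,0,1.1,0,0.01,0,0,0,0,0,0,0.01]
}}

```text
time_s: 36.28
ee_pos: [0.4497, -0.0201, 0.0248]
ee_rot: [0.025, 0.708, -0.025, 0.705]
contact_force: [0.8, -0.1, -1.4]
grip_width: 0.0218
```

Run:
```python
from hang import *
S=imaging.camera('scene');T=imaging.camera('top')
show()
p,M,s=st()
g=p+M@[-.0187+.003,0,0]
out=[]
for C,im,roi in((cam('top'),T,(260,160,110,110)),(cam('scene'),S,(170,120,110,130))):
    line=np.array([g+M[:,2]*d for d in(.035,.117,.16,.2,.25)])
    x0,y0,w,h=roi
    o=overlay(im,C,[pose_z((.6475,-.0388),np.radians(-4.5),tube())],tubesegs,roi=roi,f=4)
    q=((proj(C,line)-[x0,y0]+.5)*4).round().astype(int)
    for a in q: cv2.circle(o,tuple(a.tolist()),2,(255,0,255),-1)
    out.append(o)
out[0]=cv2.copyMakeBorder(out[0],0,80,0,0,0)
cv2.imwrite('pics/ts38.png',np.hstack(out))
d=np.array([.6475,-.0388])-p[:2];print('lat',d@[-M[1,2],M[0,2]],'along',d@M[:2,2])
```

```text
t 36.38 pos [ 0.4493 -0.02    0.0253] yaw -4.13 pitch -0.28 F [-0.3  0.1 -1.2] grip 0.0217 j [ -17.   39.  115.   -0.   26. -103.]
lat -0.004440471081368913 along 0.19905102535099314
```

View pics/ts38.png

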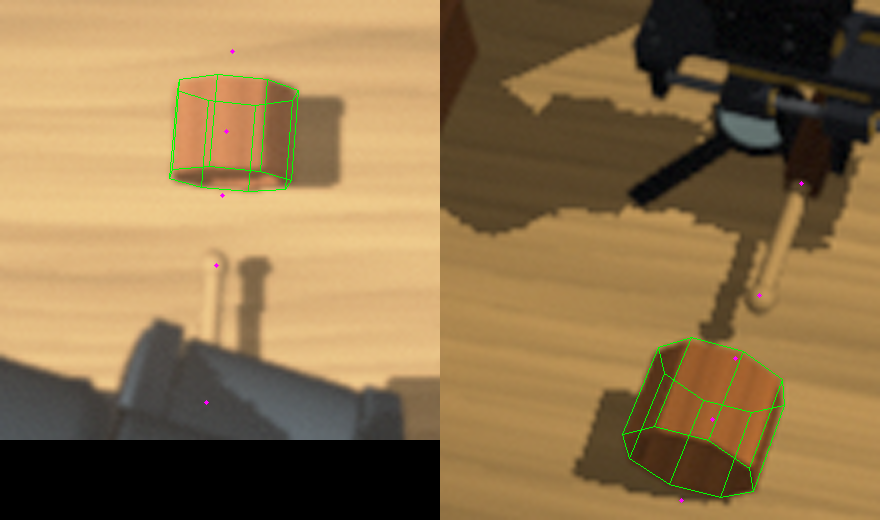

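Emit:
{"op": "play_rows", "data": {
  "plan": [0,-0.005,0.02,0,-0.3,0,0.01,0,0,0.025,0,-0.3,0,0.01,0,0,0.025,0,0,0,0.01,0,0,0.025,0,0,0,0.01,0,0,0,0,0,0,0.01]
}}

```text
time_s: 37.0
ee_pos: [0.5459, -0.0316, 0.0257]
ee_rot: [0.025, 0.705, -0.025, 0.709]
contact_force: [-0.6, 0.1, -1.5]
grip_width: 0.0216
```

Run:
```python
from hang import *
S=imaging.camera('scene');T=imaging.camera('top')
show()
p,M,s=st()
d=np.array([.6475,-.0388])-p[:2];print('lat',d@[-M[1,2],M[0,2]],'along',d@M[:2,2])
cv2.imwrite('pics/s39.png',cv2.resize(S[120:250,170:290],None,fx=4,fy=4))
```

```text
t 37.1 pos [ 0.5422 -0.0307  0.0252] yaw -4.1 pitch -0.01 F [-0.4 -1.1 -0.8] grip 0.0214 j [ -15.   42.  102.    0.   36. -101.]
lat -0.0005184413854116123 along 0.105645756291411
```

View pics/s39.png

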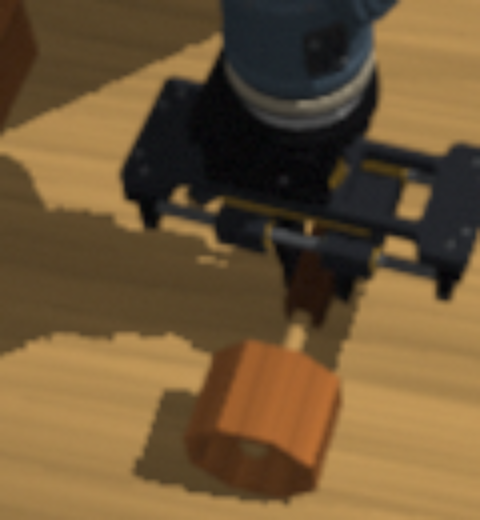

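Insert the remaining ~24 mm, tilt up slightly, then lift.

Emit:
{"op": "play_rows", "data": {
  "plan": [0,0,0.013,0,-0.5,0,0.01,0,0,0.013,0,-0.5,0,0.01,0,0,0,0,0,0,0.01,-0.006,0,0,0,0,0,0.01,-0.006,0,0,0,0,0,0.01]
}}

```text
time_s: 37.72
ee_pos: [0.5658, -0.0319, 0.0372]
ee_rot: [0.026, 0.702, -0.025, 0.711]
contact_force: [-0.1, 0.5, -0.8]
grip_width: 0.0215
```

Run:
```python
from hang import *
S=imaging.camera('scene')
show()
p,M,s=st()
d=np.array([.6475,-.0388])-p[:2];print('lat',d@[-M[1,2],M[0,2]],'along',d@M[:2,2])
cv2.imwrite('pics/s40.png',cv2.resize(S[120:250,170:290],None,fx=4,fy=4))
```

```text
t 37.77 pos [ 0.5661 -0.032   0.0379] yaw -4.11 pitch 0.79 F [ 0.4 -1.3 -1.1] grip 0.0217 j [ -15.   41.   99.    0.   39. -101.]
lat -0.0009307616249119111 along 0.08164657988072843
```

View pics/s40.png

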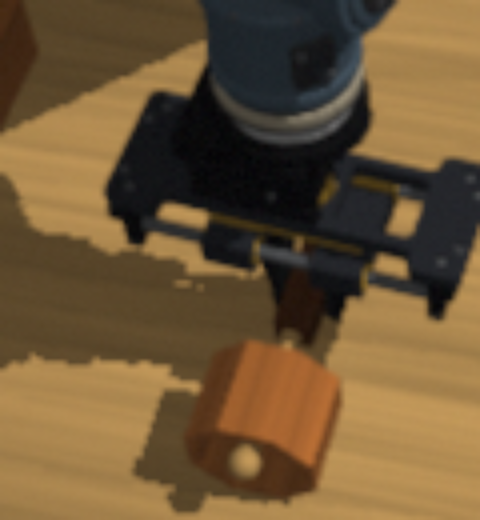

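Emit:
{"op": "play_rows", "data": {
  "plan": [-0.006,0,0,0,0,0,0.01,-0.008,0,0,0,0,0,0.01,-0.015,0,0,0,-0.3,0,0.01,-0.02,0,0,0,-0.3,0,0.01,-0.025,0,0,0,0,0,0.01]
}}

```text
time_s: 38.4
ee_pos: [0.5626, -0.0316, 0.1153]
ee_rot: [0.026, 0.699, -0.025, 0.714]
contact_force: [1.1, 0.4, -1.2]
grip_width: 0.022
```

Emit:
{"op": "play_rows", "data": {
  "plan": [-0.025,0,0,0,0,0,0.01,-0.015,0,0,0,0,0,0.01,-0.005,0,0,0,0,0,0.01]
}}

```text
time_s: 38.78
ee_pos: [0.5624, -0.0319, 0.1665]
ee_rot: [0.026, 0.697, -0.025, 0.716]
contact_force: [0.1, -0.1, -2.0]
grip_width: 0.0218
```

Run:
```python
from hang import *
S=imaging.camera('scene')
show()
cv2.imwrite('pics/s41.png',hang_overlay(S,cam('scene'),(160,100,150,150),4,0,.082))
plan([((.445,.381,.15),20,1)],grip=.01,maxd=.026,maxa=5)
```

```text
t 38.83 pos [ 0.5626 -0.0319  0.1667] yaw -4.11 pitch 1.56 F [-0.1 -1.  -1.8] grip 0.022 j [ -15.   29.   95.    0.   54. -101.]
t 38.83 pos [ 0.5626 -0.0319  0.1667] yaw -4.11 pitch 1.56 F [-0.1 -1.  -1.8] grip 0.022 j [ -15.   29.   95.    0.   54. -101.]
--
0.0008, 0.0237, -0.0087, -1.4, 0, 0, 0.01,
0.0008, 0.0239, -0.0081, -1.4, 0, 0, 0.01,
0.0008, 0.0241, -0.0075, -1.4, 0, 0, 0.01,
0.0008, 0.0243, -0.0069, -1.4, 0, 0, 0.01,
0.0008, 0.0245, -0.0063, -1.4, 0, 0, 0.01,
--
0.0008, 0.0246, -0.0057, -1.4, 0, 0, 0.01,
0.0008, 0.0247, -0.0051, -1.4, 0, 0, 0.01,
0.0008, 0.0249, -0.0045, -1.4, 0.1, 0, 0.01,
0.0008, 0.025, -0.0039, -1.4, 0, 0.1, 0.01,
0.0008, 0.025, -0.0033, -1.4, 0.1, 0, 0.01,
--
0.0008, 0.0251, -0.0026, -1.4, 0, 0.1, 0.01,
0.0009, 0.0252, -0.002, -1.5, 0.1, 0, 0.01,
0.0009, 0.0252, -0.0014, -1.4, 0, 0.1, 0.01,
0.0009, 0.0253, -0.0008, -1.5, 0.1, 0, 0.01,
0.0009, 0.0253, -0.0001, -1.4, 0, 0.1, 0.01,
--
0.001, 0.0252, 0.0005, -1.5, 0.1, 0, 0.01,
0.001, 0.0252, 0.0012, -1.4, 0, 0.1, 0.01,
```

View pics/s41.png

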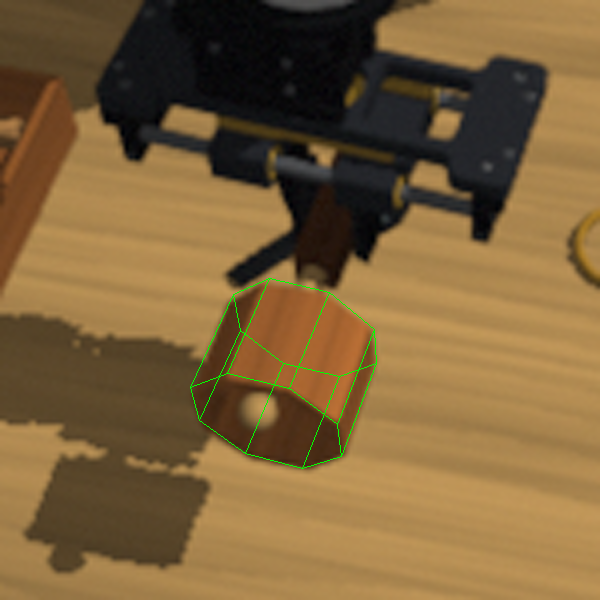

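Emit:
{"op": "play_rows", "data": {
  "plan": [0,0.01,-0.004,-1.2,0,0,0.01,0,0.017,-0.006,-1.4,0,0,0.01,0,0.024,-0.008,-1.4,0,0,0.01,0,0.024,-0.007,-1.4,0,0,0.01,0,0.024,-0.006,-1.4,0,0,0.01]
}}

```text
time_s: 39.45
ee_pos: [0.5279, 0.0735, 0.1619]
ee_rot: [-0.018, 0.701, 0.019, 0.713]
contact_force: [-0.1, 0.6, -2.2]
grip_width: 0.0218
```

Emit:
{"op": "play_rows", "data": {
  "plan": [0,0.025,-0.006,-1.4,0,0,0.01,0,0.025,-0.005,-1.4,0,0,0.01,0,0.025,-0.005,-1.4,0,0,0.01,0,0.025,-0.004,-1.4,0,0,0.01,0,0.025,-0.003,-1.4,0,0,0.01]
}}

```text
time_s: 40.08
ee_pos: [0.4825, 0.2049, 0.1571]
ee_rot: [-0.065, 0.702, 0.067, 0.706]
contact_force: [0.5, -0.0, -1.8]
grip_width: 0.0214
```

Run:
```python
from hang import *
plan([((.445,.381,.15),20,1)],grip=.01,maxd=.026,maxa=5)
```

```text
t 40.08 pos [0.4825 0.2049 0.1571] yaw 10.76 pitch 0.29 F [ 0.5 -0.  -1.8] grip 0.0214 j [ 11.  28. 101.   0.  51. -90.]
--
0.0011, 0.0257, -0.0006, -1.3, -0.1, -0, 0.01,
0.0011, 0.0257, 0, -1.3, -0.1, -0, 0.01,
0.0011, 0.0257, 0.0006, -1.3, -0.1, -0, 0.01,
0.0011, 0.0257, 0.0012, -1.3, -0.1, -0, 0.01,
0.001, 0.0257, 0.0018, -1.3, -0.1, -0, 0.01,
--
0.0011, 0.0256, 0.0023, -1.4, -0.1, -0, 0.01,
0.001, 0.0255, 0.003, -1.3, -0.1, -0, 0.01,
```

Emit:
{"op": "play_rows", "data": {
  "plan": [0,0.026,-0.001,-1.3,-0.2,0,0.01,0,0.026,0,-1.3,-0.2,0,0.01,0,0.025,0.001,-1.3,-0.1,0,0.01,0,0.025,0.001,-1.3,-0.1,0,0.01,0,0.024,0.002,-1.3,-0.1,0,0.01]
}}

```text
time_s: 40.7
ee_pos: [0.4452, 0.3359, 0.1525]
ee_rot: [-0.11, 0.697, 0.112, 0.7]
contact_force: [0.4, 0.7, -0.3]
grip_width: 0.0214
```

Emit:
{"op": "play_rows", "data": {
  "plan": [0,0.018,0.003,-1.3,0,0,0.01,0,0.012,0.002,-1,0,0,0.01,0,0.006,0,0,0,0,0.01,0,0.002,0,0,0,0,0.01,0,0,0,0,0,0,0.01]
}}

```text
time_s: 41.32
ee_pos: [0.4337, 0.3762, 0.1505]
ee_rot: [-0.127, 0.696, 0.127, 0.695]
contact_force: [-0.6, -0.2, -1.4]
grip_width: 0.0214
```

Run:
```python
from hang import *
plan([((.445,.381,.10),20,1)],grip=.01,maxd=.026,maxa=5)
S=imaging.camera('scene')
cv2.imwrite('pics/s42.png',hang_overlay(S,cam('scene'),(340,120,150,140),4,0,.082))
```

```text
t 41.33 pos [0.4337 0.3762 0.1505] yaw 20.69 pitch -0.04 F [-0.6 -0.2 -1.4] grip 0.0214 j [ 30.  32.  93.   0.  55. -81.]
--
0.0253, 0.0002, 0.0062, 0.3, -0.5, -0, 0.01,
0.0253, 0.0003, 0.0059, 0.4, -0.5, -0.1, 0.01,
```

View pics/s42.png

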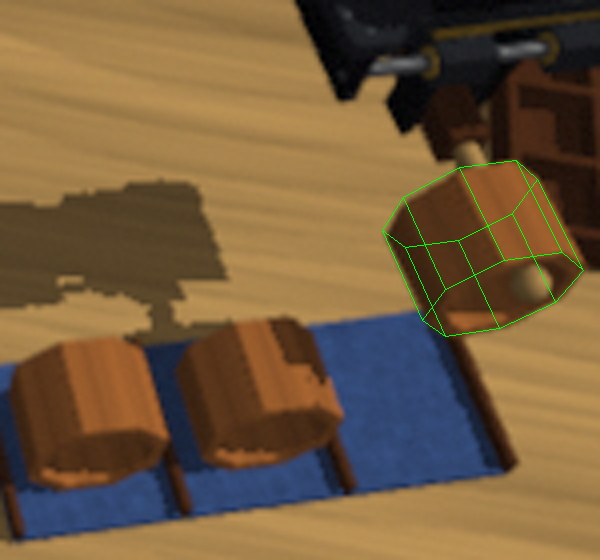

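Emit:
{"op": "play_rows", "data": {
  "plan": [0.02,0,0.007,0.4,-0.5,0,0.01,0.025,0,0.006,0.3,-0.5,0,0.01,0.025,0,0,0,0,0,0.01,0.012,0,0,0,0,0,0.01,0,0,0,0,0,0,0.01]
}}

```text
time_s: 42.0
ee_pos: [0.4501, 0.3791, 0.0681]
ee_rot: [-0.119, 0.689, 0.122, 0.704]
contact_force: [-0.3, 0.4, -2.1]
grip_width: 0.0214
```

Run:
```python
from hang import *
plan([((.445,.381,.055),20,1)],grip=.01,maxd=.026,maxa=5)
S=imaging.camera('scene')
cv2.imwrite('pics/s43.png',np.hstack([cv2.resize(S[150:260,360:490],None,fx=4,fy=4),hang_overlay(S,cam('scene'),(360,150,130,110),4,0,.082)]))
```

```text
t 42.0 pos [0.4501 0.3791 0.0681] yaw 19.7 pitch 1.19 F [-0.3  0.4 -2.1] grip 0.0214 j [ 29.  39.  95.  -0.  44. -80.]
--
0.013, 0.0035, -0.0045, -0.3, 0.2, -0, 0.01,
```

View pics/s43.png

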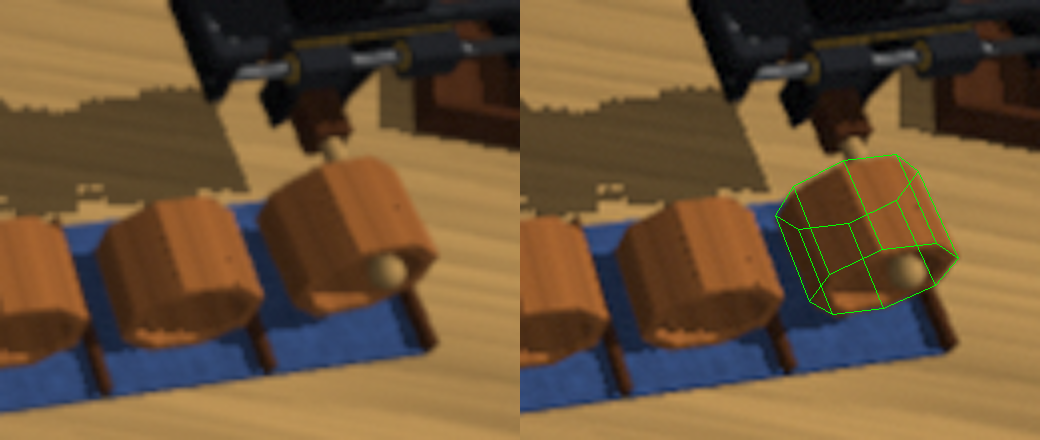

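Emit:
{"op": "play_rows", "data": {
  "plan": [0.008,0.002,-0.003,-0.2,0,0,0.01,0.006,0,0,0,0,0,0.01,0.005,0,0,0,0,0,0.01,0.005,0,0,0,0,0,0.01,0.005,0,0,0,0,0,0.01]
}}

```text
time_s: 42.68
ee_pos: [0.4493, 0.3819, 0.0407]
ee_rot: [-0.12, 0.687, 0.125, 0.706]
contact_force: [0.7, 0.3, -1.0]
grip_width: 0.0219
```

Run:
```python
from hang import *
show()
S=imaging.camera('scene')
cv2.imwrite('pics/s44.png',cv2.resize(S[150:260,340:490],None,fx=4,fy=4))
```

```text
t 42.67 pos [0.4493 0.3819 0.0407] yaw 19.93 pitch 1.62 F [ 0.7  0.3 -1. ] grip 0.0219 j [ 30.  42.  96.  -0.  41. -80.]
```

View pics/s44.png

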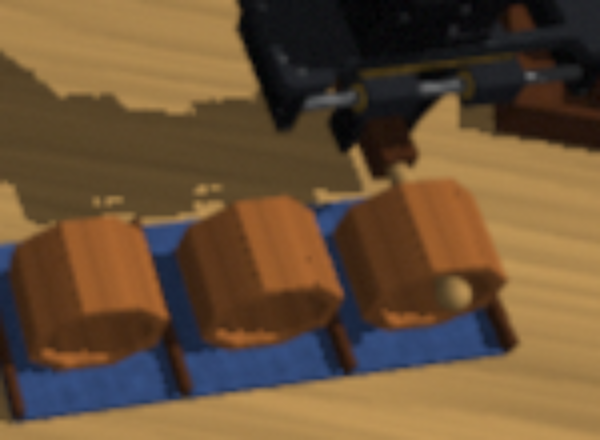

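Landed. Lower the stick a little more and withdraw.

Emit:
{"op": "play_rows", "data": {
  "plan": [0.005,0,0,0,0.4,0,0.01,0,0,-0.01,0,0,0,0.01,0,0,-0.025,0,0,0,0.01,0,0,-0.03,0,0,0,0.01,0,0,-0.025,0,0,0,0.01]
}}

```text
time_s: 43.35
ee_pos: [0.3632, 0.3505, 0.0331]
ee_rot: [-0.12, 0.689, 0.124, 0.704]
contact_force: [-0.1, 0.5, -1.3]
grip_width: 0.0217
```

Run:
```python
from hang import *
show()
S=imaging.camera('scene');T=imaging.camera('top');cv2.imwrite('pics/top45.png',T);cv2.imwrite('pics/scene45.png',S)
tr=np.array([.5545,.320]);u=np.radians(20)
Ps=[]
for xy in((.590,.232),(.557,.325),(.524,.411)):
    b=fitb(T,S,xy,.36,.041)[2]
    d=b[:2]-tr;print('  tray frame',(d@[np.cos(u),np.sin(u)]).round(4),(d@[-np.sin(u),np.cos(u)]).round(4))
    Ps.append(pose_z(b[:2],b[2],tube(z0=.041)))
a=overlay(T,cam('top'),Ps,tubesegs,roi=(100,170,170,110),f=4)
c=overlay(S,cam('scene'),Ps,tubesegs,roi=(310,170,170,100),f=4)
cv2.imwrite('pics/o45.png',np.vstack([a,c])[:,:])
cv2.imwrite('pics/r45.png',np.vstack([cv2.resize(T[170:280,100:270],None,fx=3,fy=3),cv2.resize(S[170:270,310:480],None,fx=3,fy=3)]))
```

```text
t 43.35 pos [0.3632 0.3505 0.0331] yaw 19.86 pitch 1.3 F [-0.1  0.5 -1.3] grip 0.0217 j [ 31.  39. 108.  -0.  31. -78.]
top [0.5882 0.2317] 13.7 0.137
scene [0.5914 0.2327] 25.8 0.087
both [0.59   0.2323] 22.0 0.238
  tray frame 0.0034 -0.0946
top [0.5554 0.3246] 13.0 0.11
scene [0.5596 0.3249] 27.9 0.087
both [0.5575 0.325 ] 20.3 0.221
  tray frame 0.0045 0.0037
top [0.5252 0.4123] 8.8 0.133
scene [0.5285 0.4131] 26.7 0.098
both [0.5276 0.4126] 19.5 0.275
  tray frame 0.0064 0.0962
```

View pics/o45.png

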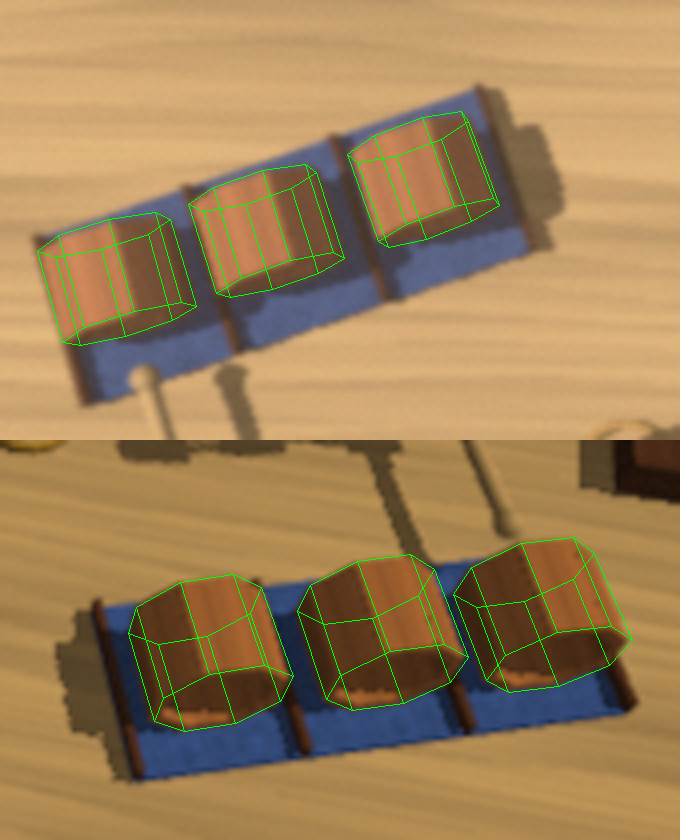

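View pics/r45.png

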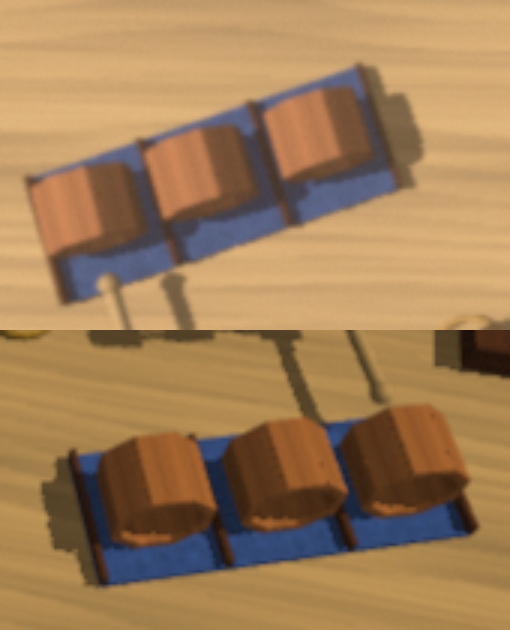

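Run:
```python
from hang import *
plan([((.36,.33,.13),18,0),((.46,.0,.17),5,0),((.446,-.3256,.17),-1.2,0)],grip=.01,maxd=.055,maxa=8)
```

```text
t 43.45 pos [0.3604 0.3491 0.0327] yaw 19.92 pitch 0.96 F [ 0.2 -0.2 -1.5] grip 0.0218 j [ 31.  39. 109.  -0.  31. -78.]
--
-0.0487, -0.0089, -0.0026, 1, 0.5, -0, 0.01,
-0.0487, -0.0089, -0.0029, 0.9, 0.5, -0.1, 0.01,
-0.0057, -0.0492, -0.001, 1.9, -0, 0, 0.01,
-0.0057, -0.0493, 0.0006, 1.9, -0, 0, 0.01,
-0.0057, -0.0492, 0.0023, 1.8, -0, 0, 0.01,
--
-0.0057, -0.0491, 0.0038, 1.9, -0, 0, 0.01,
-0.0057, -0.049, 0.0054, 1.8, -0, 0, 0.01,
-0.0057, -0.0487, 0.007, 1.9, -0, 0, 0.01,
-0.0057, -0.0485, 0.0086, 1.8, -0, 0, 0.01,
0, -0.0539, -0.0071, 1, -0, 0, 0.01,
--
0, -0.054, -0.0061, 1, -0, 0, 0.01,
0, -0.0541, -0.0052, 1.1, -0, 0, 0.01,
0, -0.0541, -0.0041, 1, -0, 0, 0.01,
0.0001, -0.0542, -0.0032, 1.1, -0, 0, 0.01,
0, -0.0543, -0.0022, 1, -0, 0, 0.01,
```

Emit:
{"op": "play_rows", "data": {
  "plan": [-0.048,-0.009,-0.003,1,0.5,0,0.01,-0.048,-0.009,-0.002,1,0.4,0,0.01,-0.006,-0.049,0,1.9,0,0,0.01,-0.006,-0.049,0.001,1.9,0,0,0.01,-0.006,-0.049,0.003,1.9,0,0,0.01]
}}

```text
time_s: 44.08
ee_pos: [0.4127, 0.1904, 0.1508]
ee_rot: [-0.076, 0.699, 0.078, 0.707]
contact_force: [0.0, 0.1, -1.3]
grip_width: 0.0217
```

Emit:
{"op": "play_rows", "data": {
  "plan": [-0.006,-0.049,0.004,1.9,0,0,0.01,-0.006,-0.049,0.006,1.9,0,0,0.01,-0.005,-0.049,0.007,1.8,0,0,0.01,-0.005,-0.049,0.008,1.8,0,0,0.01,0,-0.054,-0.006,1,0,0,0.01]
}}

```text
time_s: 44.7
ee_pos: [0.4786, -0.0638, 0.1774]
ee_rot: [-0.023, 0.696, 0.023, 0.717]
contact_force: [0.5, 0.1, -1.7]
grip_width: 0.0217
```

Run:
```python
from hang import *
plan([((.446,-.3256,.17),-1.2,0)],grip=.01,maxd=.05,maxa=8)
```

```text
t 44.7 pos [ 0.4786 -0.0638  0.1774] yaw 3.74 pitch 1.69 F [ 0.5  0.1 -1.7] grip 0.0217 j [ -21.   23.  106.    1.   50. -116.]
--
0.001, -0.0432, -0.0083, 0.8, 0.3, -0, 0.01,
0.0011, -0.0433, -0.0077, 0.8, 0.3, -0, 0.01,
0.0011, -0.0434, -0.0071, 0.8, 0.3, -0, 0.01,
0.0011, -0.0435, -0.0065, 0.8, 0.3, -0, 0.01,
0.0012, -0.0436, -0.0058, 0.9, 0.2, -0, 0.01,
--
0.0012, -0.0437, -0.0052, 0.8, 0.3, -0, 0.01,
```

Emit:
{"op": "play_rows", "data": {
  "plan": [0,-0.043,-0.008,0.8,0.3,0,0.01,0,-0.043,-0.008,0.8,0.3,0,0.01,0,-0.043,-0.007,0.8,0.3,0,0.01,0,-0.043,-0.006,0.8,0.3,0,0.01,0,-0.04,-0.006,0.8,0.3,0,0.01]
}}

```text
time_s: 45.32
ee_pos: [0.455, -0.2906, 0.1803]
ee_rot: [0.001, 0.702, -0.006, 0.712]
contact_force: [0.7, -0.7, -1.0]
grip_width: 0.0215
```

Emit:
{"op": "play_rows", "data": {
  "plan": [0,-0.02,-0.002,0.4,0,0,0.01,0,0,0,0,0,0,0.01,0,0,0,0,0,0,0.01]
}}

```text
time_s: 45.7
ee_pos: [0.4533, -0.3135, 0.1808]
ee_rot: [0.005, 0.702, -0.01, 0.713]
contact_force: [0.8, 0.1, -1.2]
grip_width: 0.0215
```

Run:
```python
from hang import *
plan([((.446,-.3256,.10),-1.2,0)],grip=.01,maxd=.05,maxa=8)
```

```text
t 45.7 pos [ 0.4533 -0.3135  0.1808] yaw -1.22 pitch 0.89 F [ 0.8  0.1 -1.2] grip 0.0215 j [ -46.   27.   96.    0.   56. -135.]
--
0.0404, -0.0058, -0.0041, -0, 0.4, 0.2, 0.01,
0.0404, -0.006, -0.0039, -0, 0.5, 0.2, 0.01,
```

Emit:
{"op": "play_rows", "data": {
  "plan": [0.035,-0.012,-0.007,0,0.5,0.2,0.01,0.035,0,0,0,0.4,0.2,0.01,0,0,0,0,0,0,0.01,0,0,0,0,0,0,0.01]
}}

```text
time_s: 46.2
ee_pos: [0.4489, -0.3205, 0.1116]
ee_rot: [0.005, 0.707, -0.005, 0.708]
contact_force: [-0.0, -0.0, -1.1]
grip_width: 0.0219
```

Run:
```python
from hang import *
plan([((.446,-.3256,.10),-1.2,0)],grip=.01,maxd=.05,maxa=8)
S=imaging.camera('scene');T=imaging.camera('top')
p,M,s=st()
g=p+M@[-.0187+.003,0,0]
line=np.array([g+M[:,2]*d for d in(.035,.06,.09,.117)])
out=[]
for C,im,roi in((cam('top'),T,(390,190,130,110)),(cam('scene'),S,(40,80,150,110))):
    q=proj(C,line);x0,y0,w,h=roi
    o=overlay(im,C,[],[],roi=roi,f=4)
    for a in ((q-[x0,y0]+.5)*4).round().astype(int): cv2.circle(o,tuple(a.tolist()),2,(255,0,255),-1)
    out.append(o)
cv2.imwrite('pics/o46.png',np.hstack(out)[:,:1120])
```

```text
t 46.2 pos [ 0.4489 -0.3205  0.1116] yaw -0.81 pitch 0.07 F [-0.  -0.  -1.1] grip 0.0219 j [ -47.   34.   98.    0.   48. -136.]
--
0.0116, -0.0051, -0.0028, 0.4, 0.1, 0, 0.01,
```

View pics/o46.png

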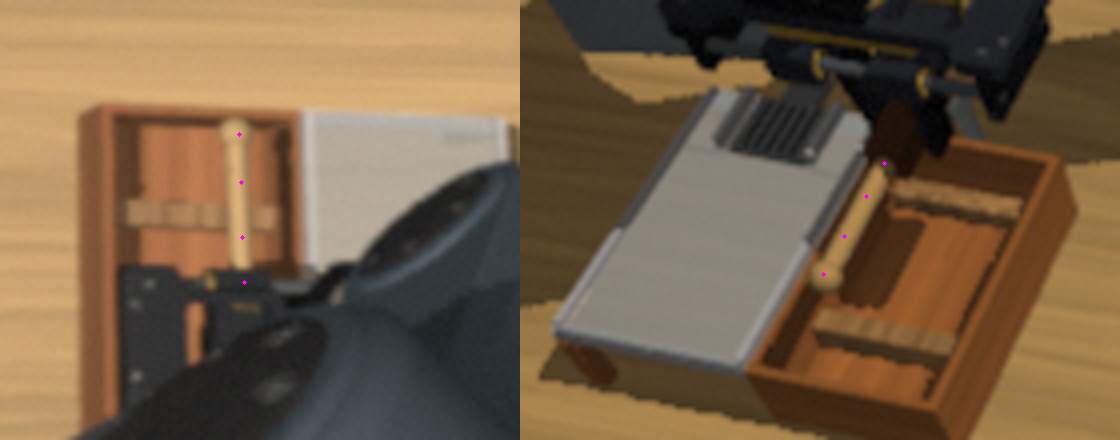

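Emit:
{"op": "play_rows", "data": {
  "plan": [0.012,-0.006,-0.003,0.4,0,0,0.01,0.02,0,0,0,0,0,0.01,0.015,0,0,0,0,0,0.01,0,0,0,0,0,0,0.01]
}}

```text
time_s: 46.8
ee_pos: [0.4469, -0.3293, 0.0654]
ee_rot: [0.006, 0.705, -0.01, 0.709]
contact_force: [-0.2, -0.1, -1.6]
grip_width: 0.0218
```

Run:
```python
from hang import *
plan([((.4463,-.3256,.0151),-1.2,0)],grip=.01,maxd=.015,maxa=8)
```

```text
t 46.8 pos [ 0.4469 -0.3293  0.0654] yaw -1.26 pitch 0.34 F [-0.2 -0.1 -1.6] grip 0.0218 j [ -48.   38.  100.    0.   42. -137.]
--
0.0126, 0.001, -0.0003, -0, 0.1, 0.1, 0.01,
0.0125, 0.001, -0.0002, -0, 0.1, 0.1, 0.01,
0.0126, 0.0009, -0.0002, -0, 0.1, 0.1, 0.01,
0.0125, 0.0009, -0.0002, -0.1, 0, 0, 0.01,
```

Emit:
{"op": "play_rows", "data": {
  "plan": [0.008,0.004,0,0,0.2,0.2,0.01,0.01,0,0,0,0.1,0.1,0.01,0.01,0,0,0,0,0,0.01,0,0,0,0,0,0,0.01]
}}

```text
time_s: 47.3
ee_pos: [0.4476, -0.3257, 0.0361]
ee_rot: [0.007, 0.707, -0.008, 0.708]
contact_force: [-0.1, 0.4, -1.0]
grip_width: 0.0212
```

Run:
```python
from hang import *
plan([((.4463,-.3256,.0151),-1.2,0)],grip=.01,maxd=.015,maxa=8)
```

```text
t 47.3 pos [ 0.4476 -0.3257  0.0361] yaw -1.26 pitch 0.08 F [-0.1  0.4 -1. ] grip 0.0212 j [ -48.   41.  100.    0.   39. -136.]
--
0.0105, 0.0001, -0.0007, -0, 0, 0, 0.01,
0.0105, 0, -0.0006, -0.1, 0.1, 0.1, 0.01,
```

Emit:
{"op": "play_rows", "data": {
  "plan": [0.01,0,-0.001,0,0,0,0.01,0.006,0,0,0,0,0,0.01,0.003,0,0,0,0,0,0.01,0,0,0,0,0,0,0.01]
}}

```text
time_s: 47.8
ee_pos: [0.4467, -0.326, 0.0158]
ee_rot: [0.007, 0.706, -0.008, 0.708]
contact_force: [-0.5, 0.6, -0.9]
grip_width: 0.0217
```

Run:
```python
from hang import *
plan([((.4463,-.3256,.0151),-1.2,0)],grip=.01,maxd=.015,maxa=8)
```

```text
t 47.8 pos [ 0.4467 -0.326   0.0158] yaw -1.26 pitch 0.1 F [-0.5  0.6 -0.9] grip 0.0217 j [ -48.   43.  101.    0.   36. -136.]
--
0.0007, 0.0004, -0.0005, -0.1, 0.1, 0.1, 0.01,
```

Emit:
{"op": "play_rows", "data": {
  "plan": [0.001,0,0,0,0,0,0.01,0,0,0,0,0,0,0.03,0,0,0,0,0,0,0.045,0,0,0,0,0,0,0.045,0,0,0,0,0,0,0.045]
}}

```text
time_s: 48.42
ee_pos: [0.4476, -0.3268, 0.0159]
ee_rot: [0.006, 0.706, -0.009, 0.708]
contact_force: [-0.2, -1.1, 0.1]
grip_width: 0.0437
```

Emit:
{"op": "play_rows", "data": {
  "plan": [-0.015,0,0,0,0,0,0.045,-0.03,0,0,0,0,0,0.045,-0.04,0,0,0,0,0,0.045,-0.04,0,0,0,0,0,0.045,0,0,0,0,0,0,0.045]
}}

```text
time_s: 49.05
ee_pos: [0.4474, -0.3266, 0.148]
ee_rot: [0.006, 0.705, -0.01, 0.709]
contact_force: [-0.0, -1.0, -0.1]
grip_width: 0.0452
```

Run:
```python
from hang import *
show()
S=imaging.camera('scene');T=imaging.camera('top')
cv2.imwrite('pics/o47.png',np.hstack([cv2.resize(T[190:300,390:530],None,fx=4,fy=4),cv2.resize(S[90:200,40:180],None,fx=4,fy=4)]))
S0=cv2.imread('pics/s2.png');T0=cv2.imread('pics/tt2.png')
cv2.imwrite('pics/o47b.png',np.hstack([cv2.resize(T0[190:300,390:530],None,fx=4,fy=4),cv2.resize(S0[90:200,40:180],None,fx=4,fy=4)]))
```

```text
t 49.05 pos [ 0.4474 -0.3266  0.148 ] yaw -1.26 pitch 0.3 F [-0.  -1.  -0.1] grip 0.0452 j [ -48.   30.   97.    0.   52. -136.]
```

View pics/o47.png

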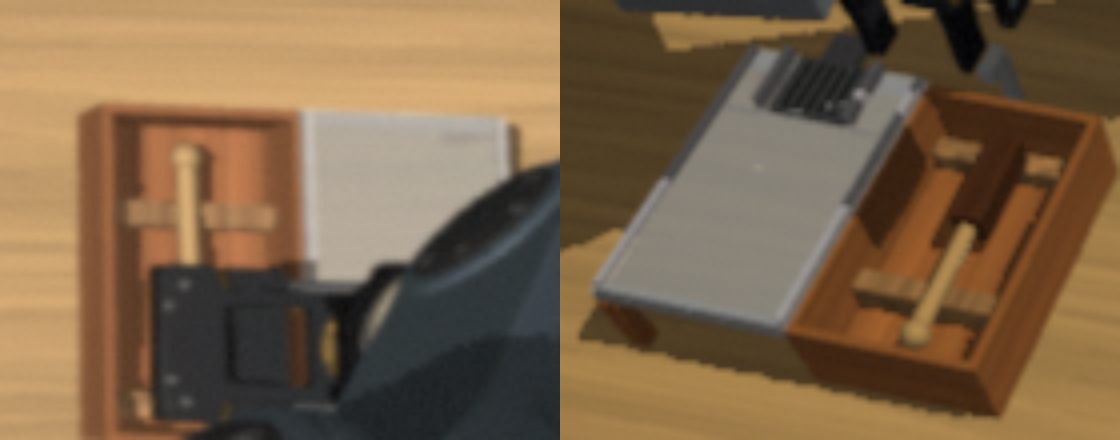

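View pics/o47b.png

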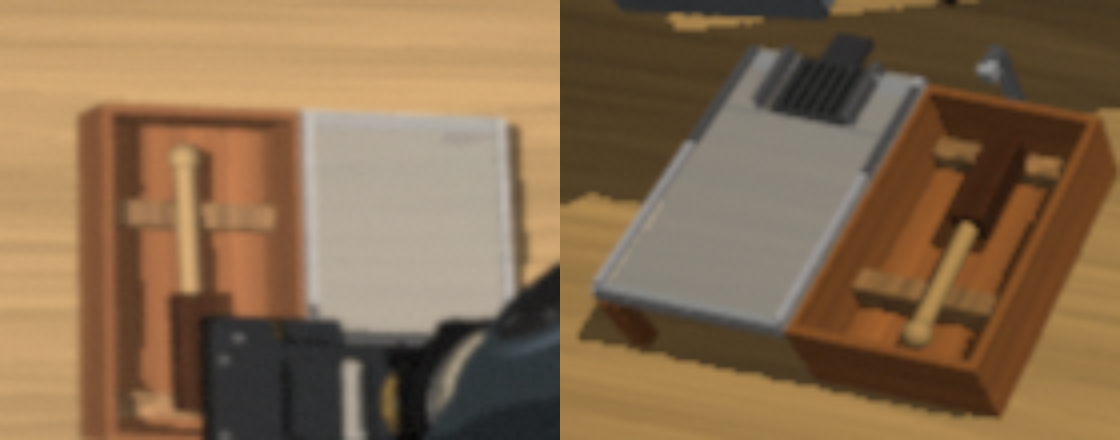

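Run:
```python
from hang import *
plan([((.417,-.436,.12),-1.1,0),((.417,-.436,.08),-1.1,0)],grip=0,maxd=.03,maxa=8)
```

```text
t 49.15 pos [ 0.4457 -0.3248  0.1448] yaw -1.27 pitch 0.03 F [ 0.2 -0.4 -1.2] grip 0.0449 j [ -48.   31.   97.    0.   52. -136.]
--
0.0062, -0.0279, -0.0066, -0, 0, 0, 0,
0.0062, -0.028, -0.0065, -0.1, 0, 0, 0,
0.0062, -0.0279, -0.0066, -0, 0, 0, 0,
0.0062, -0.028, -0.0066, -0.1, 0, 0, 0,
0.02, 0, -0, 0, 0, 0, 0,
--
0.02, 0, -0, 0, 0, 0, 0,
```

Emit:
{"op": "play_rows", "data": {
  "plan": [0.006,-0.028,-0.007,0,0,0,0,0.006,-0.028,-0.006,0,0,0,0,0.006,-0.028,-0.007,0,0,0,0,0.006,-0.025,-0.006,0,0,0,0,0,0,0,0,0,0,0],
  "grip_force": 20
}}

```text
time_s: 49.78
ee_pos: [0.4133, -0.4313, 0.1133]
ee_rot: [0.012, 0.71, -0.003, 0.704]
contact_force: [-0.3, 0.3, -0.3]
grip_width: 0.0046
```

Emit:
{"op": "play_rows", "data": {
  "plan": [0,0,0,0,0,0,0,0,0,0,0,0,0,0]
}}

```text
time_s: 50.02
ee_pos: [0.413, -0.4292, 0.1124]
ee_rot: [0.013, 0.71, -0.002, 0.704]
contact_force: [0.4, -0.3, 0.4]
grip_width: 0.0004
```

Run:
```python
from hang import *
plan([((.417,-.436,.075),-1.1,0)],grip=0,maxd=.03,maxa=8)
im=imaging.camera('wrist');cv2.imwrite('pics/w48.png',im)
```

```text
t 50.02 pos [ 0.413  -0.4292  0.1124] yaw -1.17 pitch -0.55 F [ 0.4 -0.3  0.4] grip 0.0004 j [ -57.   36.   91.    0.   53. -146.]
--
0.0186, -0.0037, 0.0022, -0, -0.3, -0.4, 0,
0.0187, -0.0035, 0.0022, -0.1, -0.2, -0.5, 0,
```

View pics/w48.png

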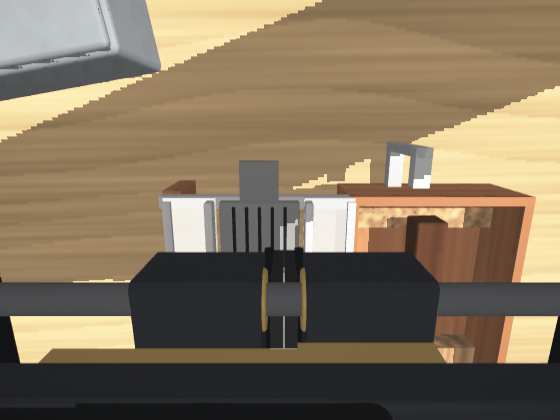

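Emit:
{"op": "play_rows", "data": {
  "plan": [0.015,-0.007,0.003,0,-0.4,-0.6,0,0.015,0,0,0,0,-0.4,0,0.006,0,0,0,0,0,0,0,0,0,0,0,0,0]
}}

```text
time_s: 50.58
ee_pos: [0.4176, -0.4339, 0.0774]
ee_rot: [0.004, 0.707, -0.007, 0.707]
contact_force: [-0.4, 0.2, 1.4]
grip_width: 0.0006
```

Run:
```python
from hang import *
plan([((.417,-.436,.054),-1.1,0)],grip=0,maxd=.03,maxa=8)
```

```text
t 50.58 pos [ 0.4176 -0.4339  0.0774] yaw -0.95 pitch -0.05 F [-0.4  0.2  1.4] grip 0.0006 j [ -57.   39.   92.   -0.   48. -146.]
--
0.0234, -0.002, -0.0006, 0.1, -0.1, 0.2, 0,
```

Emit:
{"op": "play_rows", "data": {
  "plan": [0.009,-0.003,0,0,0,0,0,0.007,0,0,0,0,0,0,0.004,0,0,0,0,0,0,0.002,0,0,0,0,0,0,0,0,0,0,0,0,0]
}}

```text
time_s: 51.2
ee_pos: [0.4183, -0.4378, 0.0559]
ee_rot: [0.004, 0.707, -0.008, 0.707]
contact_force: [-1.6, 0.4, 3.1]
grip_width: 0.0003
```

Run:
```python
from hang import *
show()
```

```text
t 51.2 pos [ 0.4183 -0.4378  0.0559] yaw -0.95 pitch 0.03 F [-1.6  0.4  3.1] grip 0.0003 j [ -57.   41.   92.   -0.   46. -146.]
```

Emit:
{"op": "play_rows", "data": {
  "plan": [0.0025,0,0,0,0,0,0,0,0.01,0,0,0,0,0,0,0.012,0,0,0,0,0,0,0.012,0,0,0,0,0,0,0.012,0,0,0,0,0]
}}

```text
time_s: 51.82
ee_pos: [0.4195, -0.3926, 0.0548]
ee_rot: [0.001, 0.706, -0.01, 0.708]
contact_force: [-1.2, -1.7, 4.8]
grip_width: 0.0004
```

Run:
```python
from hang import *
show()
T=imaging.camera('top');cv2.imwrite('pics/t49.png',cv2.resize(T[190:310,390:530],None,fx=4,fy=4))
```

```text
t 51.83 pos [ 0.4195 -0.3926  0.0548] yaw -0.94 pitch 0.19 F [-1.2 -1.7  4.8] grip 0.0004 j [ -54.   40.   97.   -0.   42. -143.]
```

View pics/t49.png

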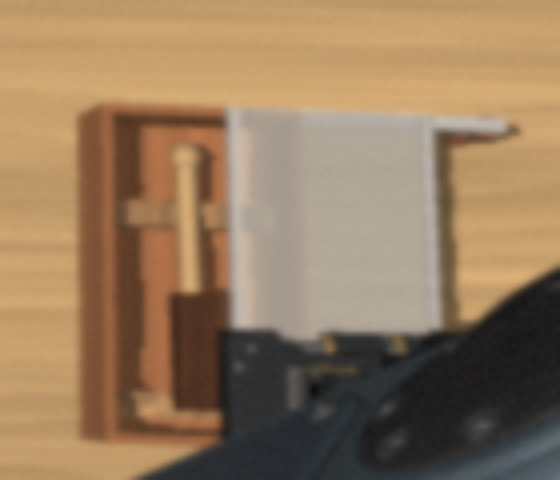

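Emit:
{"op": "play_rows", "data": {
  "plan": [0.0015,0.005,0,0,0,0,0,0,0.012,0,0,0,0,0,0,0.012,0,0,0,0,0]
}}

```text
time_s: 52.25
ee_pos: [0.4203, -0.3606, 0.053]
ee_rot: [0.001, 0.706, -0.01, 0.708]
contact_force: [-0.1, -2.2, 5.1]
grip_width: 0.0006
```

Run:
```python
from hang import *
show()
T=imaging.camera('top');cv2.imwrite('pics/t50.png',cv2.resize(T[190:310,390:530],None,fx=4,fy=4))
```

```text
t 52.25 pos [ 0.4203 -0.3606  0.053 ] yaw -0.93 pitch 0.21 F [-0.1 -2.2  5.1] grip 0.0006 j [ -52.   39.  100.   -0.   40. -141.]
```

View pics/t50.png

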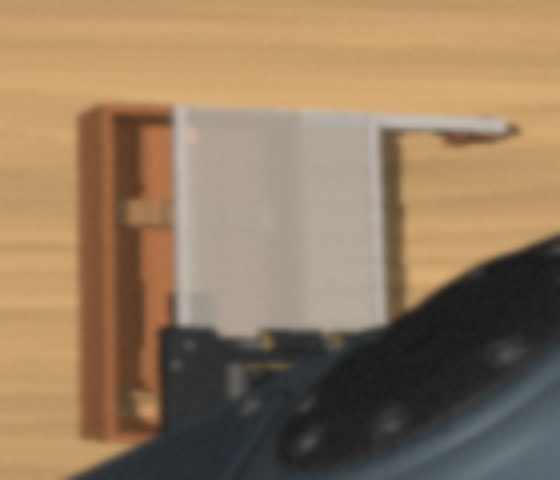

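Emit:
{"op": "play_rows", "data": {
  "plan": [0,0.012,0,0,0,0,0,0.0005,0.012,0,0,0,0,0,0,0.012,0,0,0,0,0,0,0.01,0,0,0,0,0]
}}

```text
time_s: 52.8
ee_pos: [0.4226, -0.3121, 0.0525]
ee_rot: [0.001, 0.705, -0.011, 0.71]
contact_force: [-0.5, -3.8, 6.0]
grip_width: 0.0004
```

Run:
```python
from hang import *
show()
T=imaging.camera('top');cv2.imwrite('pics/t51.png',cv2.resize(T[190:310,390:530],None,fx=4,fy=4))
```

```text
t 52.8 pos [ 0.4226 -0.3121  0.0525] yaw -0.97 pitch 0.4 F [-0.5 -3.8  6. ] grip 0.0004 j [ -48.   38.  105.   -0.   37. -137.]
```

View pics/t51.png

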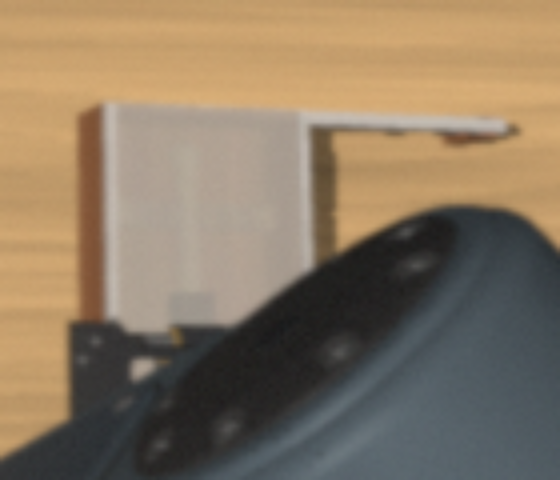

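Emit:
{"op": "play_rows", "data": {
  "plan": [0,0.005,0,0,0,0,0,0,0.004,0,0,0,0,0,0,0.003,0,0,0,0,0]
}}

```text
time_s: 53.22
ee_pos: [0.4235, -0.3075, 0.0529]
ee_rot: [-0.008, 0.703, -0.015, 0.711]
contact_force: [-6.7, -9.7, 2.0]
grip_width: 0.0002
```

Run:
```python
from hang import *
show()
```

```text
t 53.23 pos [ 0.4235 -0.3075  0.0529] yaw -0.55 pitch 0.58 F [-6.7 -9.7  2. ] grip 0.0002 j [ -48.   38.  105.   -1.   35. -136.]
```

Emit:
{"op": "play_rows", "data": {
  "plan": [0,-0.002,-0.001,0,0,0,0,-0.006,-0.001,0,0,0,0,0,-0.01,0,0,0,0,0,0,-0.03,0,0,0,0,0,0,-0.05,0,0,0,0,0,0]
}}

```text
time_s: 53.85
ee_pos: [0.4185, -0.3016, 0.147]
ee_rot: [-0.002, 0.707, -0.01, 0.707]
contact_force: [0.4, 0.3, -0.1]
grip_width: 0.0004
```

Emit:
{"op": "play_rows", "data": {
  "plan": [-0.05,0.03,0,0,0,0,0,-0.03,0.06,0,0,0,0,0,0,0.06,0,0,0,0,0,0,0.06,0,0,0,0,0,0,0.06,0,0,0,0,0]
}}

```text
time_s: 54.48
ee_pos: [0.4208, -0.029, 0.2265]
ee_rot: [-0.0, 0.705, -0.013, 0.709]
contact_force: [1.3, -0.2, -0.0]
grip_width: 0.0004
```

Emit:
{"op": "play_rows", "data": {
  "plan": [0,0.06,0,0,0,0,0,0,0.06,0,0,0,0,0,0,0,0,0,0,0,0]
}}

```text
time_s: 54.85
ee_pos: [0.4172, 0.0998, 0.2243]
ee_rot: [-0.003, 0.708, -0.01, 0.706]
contact_force: [-0.5, -0.9, -0.3]
grip_width: 0.0005
```

Run:
```python
from hang import *
show()
S=imaging.camera('scene');T=imaging.camera('top');cv2.imwrite('pics/topF.png',T);cv2.imwrite('pics/sceneF.png',S)
cv2.imwrite('pics/cF.png',np.vstack([np.hstack([cv2.resize(T[200:320,400:530],None,fx=3,fy=3),cv2.resize(S[90:210,40:190],None,fx=3,fy=3)]),
 np.hstack([cv2.resize(cv2.imread('pics/top0.png')[200:320,400:530],None,fx=3,fy=3),cv2.resize(cv2.imread('pics/scene0.png')[90:210,40:190],None,fx=3,fy=3)])])[:, :840])
```

```text
t 54.85 pos [0.4172 0.0998 0.2243] yaw -0.58 pitch -0.09 F [-0.5 -0.9 -0.3] grip 0.0005 j [ -1.  15. 109.  -1.  56. -90.]
```

View pics/cF.png

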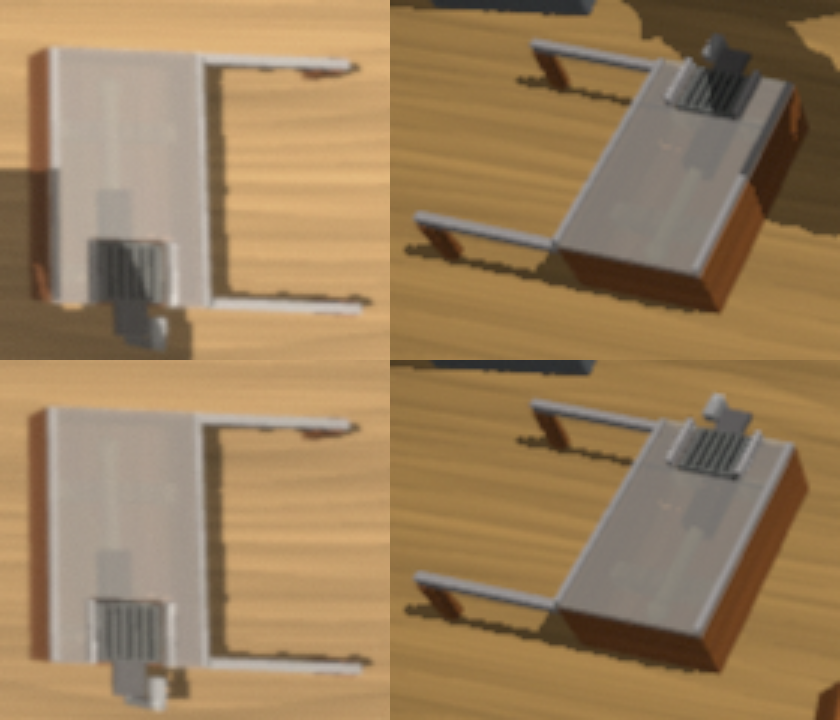

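View pics/sceneF.png

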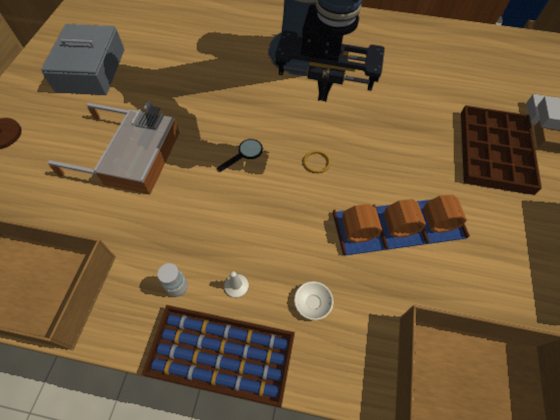

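View pics/topF.png

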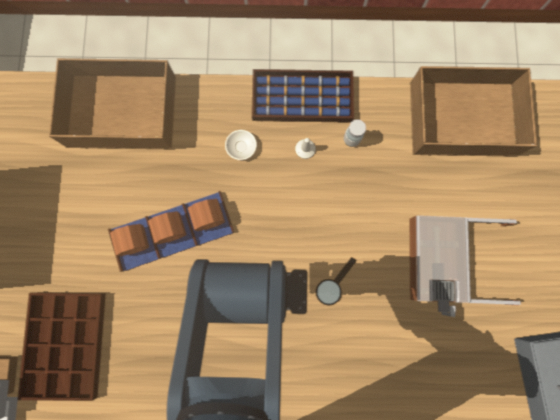

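Run:
```python
from hang import *
T=cv2.imread('pics/topF.png');S=cv2.imread('pics/sceneF.png')
tr=np.array([.5545,.320]);u=np.radians(20)
for xy in((.590,.232),(.557,.325),(.526,.412)):
    b=fitb(T,S,xy,.36,.041)[2]; d=b[:2]-tr;print('  tray frame',(d@[np.cos(u),np.sin(u)]).round(4),(d@[-np.sin(u),np.cos(u)]).round(4))
S0=cv2.imread('pics/scene0.png')
f=lambda im:cv2.convertScaleAbs(cv2.resize(im[95:145,120:180],None,fx=6,fy=6,interpolation=cv2.INTER_CUBIC),alpha=1.0)
cv2.imwrite('pics/tab.png',np.hstack([cv2.convertScaleAbs(f(S),alpha=1.8),f(S0)]))
```

```text
top [0.5886 0.2312] 13.8 0.138
scene [0.5916 0.2326] 25.2 0.083
both [0.5902 0.2325] 21.3 0.232
  tray frame 0.0036 -0.0945
top [0.5558 0.3248] 12.5 0.114
scene [0.5596 0.3251] 27.8 0.085
both [0.5579 0.3254] 21.5 0.225
  tray frame 0.005 0.0039
top [0.5252 0.413 ] 8.2 0.124
scene [0.5287 0.413 ] 27.0 0.096
both [0.5277 0.4131] 22.1 0.263
  tray frame 0.0067 0.0966
```

View pics/tab.png

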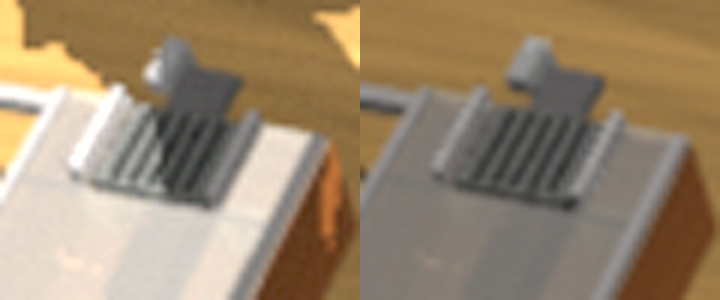

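The tab and cover match their starting look: shut, with the tab up behind the hook. All three bangles stand in their bays, so I'm handing in.

Run:
```python
from bench import bot
print(bot.hand_in()); print(bot.read_state()['time_s'])
```

```text
the job is handed in; nothing more can be done
None
the job is handed in; nothing more can be done
```

The job is done and handed in at about 55 s of the 210 s allowed. I opened the case with the tab held down and took out the stick. I threaded and carried all three bangles into the tray, one per bay, laid the stick back in the case, and slid the cover shut.

**What the last checks showed**
- **Bangles:** all three stand in their bays, within about 4 mm of each bay's midline and 7 mm along its length. Their bores line up with the bays to within a few degrees. The top and side cameras disagreed on the bore angle (about 8–14° against 25–28°), so I went by the combined fit (21–22°) and the picture overlays. The tray itself sits at about 20°.
- **Case:** the cover and tab look the same as in the starting pictures, shut with the tab up. The stick lay as it first did, judging by pictures taken before and after.
- **Other goods:** no visible change in position from the starting pictures, checked by eye only.

**What went wrong on the way**
- One bangle was knocked towards the tray partway through, so I found its position again before threading it.
- The bangle in the middle bay first landed about 10 mm off the midline, then about 10° turned. I lifted it again with the stick each time and set it straight.

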